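Set the lid press to the order and press a snack box shut

TASK

Make up this order, a snack box of the brown tub, every loose tray that lies on the counter and the lid, and set the lid press for it: slacken the brass jam nut, turn the black depth-stop screw above it to the mark with as many dots as there are trays, and tighten the nut fully again. Stack the tub, the trays and the lid squarely in the press's pocket, pull the lever down until it is firmly on the depth stop, and swing it right back open. Then stand the closed box, still neatly stacked and upright, in the middle of the kitchen scale; push nothing else about.

Things in the scene. Friction and masses are not known exactly. Their poses are not given: they have to be found in the camera images.
- press: Lid press, fixed to the counter: pale grey base plate 12 mm high with a pocket, two hinge cheeks, and a depth stop out at its right. Origin on the counter under the middle of the pocket; x points to the back of the press (away from the robot), y to its left, z up. The depth stop's upright axis is at x = +100, y = -170 mm in this frame.
- pocket (a point): Middle of the pocket floor, 14 mm above the counter. Eight upright locating pins (10 mm thick, round tops 26 mm above this floor) leave a 68 x 104 mm space, long side along the press's x. The pins of the long sides stand at x = -38 and +38 mm, so the middle of each long side is open for a finger.
- hinge (a point): Middle of the lever's hinge shaft (150 mm behind the pocket's middle, 60 mm above the counter); the shaft is parallel to the press's y.
- lever (a joint): Angle of the red press lever (rad): 0 level and pointing to the robot, grows as it opens, fully open at 1.45, where it stays; let go half way it sinks. A dog with a roller at the right end of its shaft, 50 mm from the hinge, meets the depth-stop screw's top and ends the stroke at about -0.11, 0.0, +0.11 with the stop on 1, 2, 3 dots; 6 N down on the handle reaches it, 12 N seats it firmly.
- handle (a point): Middle of the lever's black cross handle, a round bar 18 mm thick, 92 mm long, parallel to the press's y, which may turn between the fingers. In the press frame it is at hinge + (-200 cos a + 80 sin a, 0, 200 sin a + 80 cos a) mm for lever angle a. The two side arms join its ends.
- pad (a joint): How far the sprung rubber press bar under the lever (150 mm from the hinge) is pushed in (m): 0 when it touches nothing, about 0.007 when the lever is on a rightly set stop with the box under it, at most 0.013. Spring 1200 N/m.
- jam_nut (a joint): Brass jam nut, a knurled ring 54 mm across and 16 mm high, round the depth-stop screw and under its knob (rad): 0 fully tight, grows anticlockwise seen from above as it is slackened, ends at 1.25, rising 4.4 mm per rad. Below about 0.4 it clamps the screw, which then must not be forced; from there on the screw is free. Turning the nut takes up to 0.6 N m.
- nut_grip (a point): On the jam nut's axis, at half its height (54 mm above the counter when tight; its underside is 8 mm lower, on a white dial plate 94 mm across). The screw's knob, 32 mm across, stands above it, so the fingers reach down past the knob.
- stop_screw (a joint): Depth-stop screw (rad): 0 when its white pointer looks along the press's +y, grows anticlockwise seen from above and then rises 4.4 mm per rad; the marks with 1, 2 and 3 dots are at 1.2, 2.4 and 3.6. Range -0.5 to 4.4. With the nut slack it turns with under 0.1 N m and stays where it is left.
- stop_top (a point): Middle of the top of the black knurled knob on the depth-stop screw; the knob is 32 mm across and 24 mm high, its underside 2 to 25 mm above the nut.
- tub: Cardboard-brown base tub with spring rolls in it, 100 x 64 mm (x, y), 34 mm high, walls 3 mm. Origin at the middle of its underside, z up. The pins of the pocket leave its long sides free, so the stacked box can be lifted by it.
- tray_white: White stacking tray with dark brown balls, 100 x 64 mm (x, y), 20 mm high over all: the lowest 4 mm are a narrower foot (91 x 55 mm, rounded) that drops into the rim of the tub or tray below, so it adds 16 mm to a stack. Origin at the middle of the foot's underside, z up. May be absent.
- tray_green: Green stacking tray with pale balls, same shape as the white one. May be absent.
- tray_red: Red stacking tray with golden balls, same shape as the white one. May be absent.
- lid: Dark grey lid, 100 x 64 mm (x, y), 14 mm high: a 10 mm plate over the same 4 mm foot. Origin at the middle of the foot's underside, z up.
- tape_roll: Roll of brown tape, 92 mm across, 48 mm high; bystander, leave alone. Origin at its underside.
- sauce_bottle: Yellow squeeze bottle, 62 mm across, 206 mm high; bystander, leave alone. Origin at its underside.
- rice_bowl: Beige bowl, 93 mm across, 64 mm high; bystander, leave alone. Origin at its underside.
- stapler: Black stapler, 133 mm long, 50 mm high; bystander, leave alone. Origin at its underside.
- kitchen_scale: Flat black kitchen scale, fixed, 205 x 145 mm (x, y) and 17 mm high. Origin at the middle of its underside.
- scale_top (a point): Middle of the scale's top face, 17 mm above the counter.
Mind the look-alikes: they are no part of the job. Of the things that look like the tray_red, the smaller one is meant.

How it is judged:
On the way, in this order (a step that is already met when the one before it is completed fails the run):
1. the jam nut is slackened (value of joint jam_nut above 0.42 rad), for 0.1 s.
2. with the nut slack, the depth-stop screw is turned up towards its mark (value of joint stop_screw above 0.7 rad and value of joint jam_nut above 0.35 rad), for 0.1 s.
3. the jam nut is tight again (value of joint jam_nut below 0.15 rad), for 0.2 s.
4. with the whole box stacked in the pocket and the stop locked on the mark for its number of trays, the lever is pulled down onto the stop and presses the lid (horizontal distance between each of tub, tray_white, tray_green, tray_red, lid and pocket below 0.008 m and angle between the x axis of each of tub, tray_white, tray_green, tray_red, lid and the x axis of press, either way round below 0.1 rad and angle between each of tub, tray_white, tray_green, tray_red, lid's own z axis and vertical below 0.08 rad and z of tub in the frame of pocket below 0.004 m and z of each of tray_white, tray_green, tray_red in the frame of pocket above 0.026 m and value of joint jam_nut below 0.15 rad and ((z of lid in the frame of pocket between 0.041 and 0.051 m and value of joint stop_screw between 0.85 and 1.55 rad) or (z of lid in the frame of pocket between 0.057 and 0.067 m and value of joint stop_screw between 2.05 and 2.75 rad) or (z of lid in the frame of pocket between 0.073 and 0.083 m and value of joint stop_screw between 3.25 and 3.95 rad)) and value of joint pad between 0.002 and 0.0122 m and contact force between lever and stop_screw above 3 N), for 0.2 s.
At the end, for the whole second after the job is handed in: The box stands level on the scale, tub within 40 mm of its middle, all trays and the lid on top within 10 mm and 0.1 rad of the tub; stop screw within 0.35 rad of the mark for the number of trays; jam nut under 0.15 rad; lever over 1.2 rad; all let go and at rest (horizontal distance between each of tray_white, tray_green, tray_red, lid and tub below 0.01 m and angle between the x axis of each of tray_white, tray_green, tray_red, lid and the x axis of tub, either way round below 0.1 rad and angle between each of tray_white, tray_green, tray_red, lid, tub's own z axis and vertical below 0.08 rad and z of each of tray_white, tray_green, tray_red in the frame of tub above 0.026 m and ((z of lid in the frame of tub between 0.041 and 0.051 m and value of joint stop_screw between 0.85 and 1.55 rad) or (z of lid in the frame of tub between 0.057 and 0.067 m and value of joint stop_screw between 2.05 and 2.75 rad) or (z of lid in the frame of tub between 0.073 and 0.083 m and value of joint stop_screw between 3.25 and 3.95 rad)) and horizontal distance between tub and scale_top below 0.04 m and z of tub in the frame of scale_top between -0.004 and 0.006 m and value of joint jam_nut below 0.15 rad and value of joint lever above 1.2 rad and linear speed of each of tub, tray_white, tray_green, tray_red, lid below 0.02 m/s); the robot touches nothing.
It fails at once if the tape roll is pushed more than 4 cm (distance of tape_roll from where it was at the start of the episode above 0.04 m).
It fails at once if the sauce bottle is pushed more than 4 cm (distance of sauce_bottle from where it was at the start of the episode above 0.04 m).
It fails at once if the beige bowl is pushed more than 4 cm (distance of rice_bowl from where it was at the start of the episode above 0.04 m).
It fails at once if the stapler is pushed more than 4 cm (distance of stapler from where it was at the start of the episode above 0.04 m).
Of tray_white, tray_green, tray_red only 1 to 3 are there at a start; the rules pass over those that are not, and their reading is None.
At some moment in a run one of tub, tray_white, tray_green, tray_red, lid may be knocked a few centimetres aside while the robot is not near it.
It also fails if it takes over 210 s, if anything falls off the work surface, if the arm or the gripper's body presses on something with over 40 N, if the wrist force passes 120 N, or if a joint passes its speed limit or range.

ROBOT

A 7-joint arm with a two-finger parallel gripper is mounted at the origin on a cart in front of the work surface, level with it; the furniture and walls round the work are solid. World frame = base frame: x ahead of the robot, y to its left, z up, the work surface at z = 0. Lengths are in m, angles in rad, forces in N, time in s.
With the tool pointing down it reaches from about 0.425 to 0.95 m from the base axis. Payload 16.7 kg.
Tool frame: the origin (TCP) lies at the very end of the fingers, on their centre line; the grasp point (between the pads) lies 19 mm behind it; z points along the fingers, y is the direction in which the jaws open and shut (so a half turn about z gives the same grasp; the last joint's range is limited). The gripper opens to 94 mm and grips with 3 to 60 N. Pads are 16 mm wide; open, the fingers measure 119 mm over their backs; the gripper's body (75 mm by 177 mm) begins 78 mm behind the grasp point.
Start: joints at [-1.411, 0.426, 0.074, 1.606, -0.034, 1.111, -0.067], TCP at [0.205, 0.643, 0.205] pointing down, gripper open.
Joint ranges: [-2.85, 2.85], [-0.5, 2.14], [-1.23, 1.37], [0.21, 2.46], [-1.02, 4.16], [0.16, 2.05], [-2.73, 2.73]. Speed limits (rad/s): [1.89, 1.89, 2.39, 2.39, 3.01, 3.01, 3.01].

INTERFACE

Orientations are given as a unit quaternion [x, y, z, w].
In Python, from cell import manip gives the robot as it stands.
- The arm moves only by the tool send_rows, never from a script. Its argument "series" is a list of rows, each a list of 7 numbers: the turn, a rotation vector about the tool's x, y, z in rad, then the shift along the tool's x, y, z in m, then the opening, from 0 (shut) to 1 (fully open). In form: [[wx, wy, wz, dx, dy, dz, fingers], ...]. A call has 1 to 20 rows; each row shifts and turns the commanded pose from where the row before left it, along the tool's axes as they then stand; what a row does not reach is not made up. A row lasts 1/10 s, in which the tool goes at most 50 mm and 8.59 degrees, less where a joint would pass 70% of its speed; a pose out of reach is approached as far as the arm can. A call with a gripper value outside its range is refused whole. The fingers move at their own pace and stop on an object; the grip force is fixed at half the most. Time passes only in rows, so rows that do not move let the fingers close. It gives the time, the measured TCP pose, the force and the opening at its end, in the units of the state.
- manip.observe(): the state, without advancing time (a new reading comes with each control period).
- manip.get_image(name): name is "scene" or "top" or "wrist"; returns (picture, depth): 400x640x3 uint8, red, green, blue; 400x640 float32, m along the optical axis (not along the pixel's ray), 0 where there is no reading.
- manip.camera_params(name): a dict with "fov_y" (degrees; the focal length in pixels is half the picture's height over the tangent of half this angle, whatever the lens; pixels are square), "cx", "cy" (the principal point, pixels), "world_to_cam" (4x4, takes a point from world to camera coordinates); the wrist camera has in their place "hand_eye" (4x4, takes a point from camera to tool coordinates, whose origin is the TCP and whose axes are the flange's). Camera axes: x right, y up, looking along -z (the intrinsics and any distortion apply to the point x, -y, -z); pixel columns grow to the right and rows downward; lengths in m; the calibration is good to about 2 mm. A picture is of the moment at which its call begins: read the wrist's pose just before it. camera_params takes no time and is no camera call.
- manip.finish_job(): hands the job in, once; it reports no verdict.
The state is a dict: "clock": time; "joint_pos": joint angles; "qvel": joint speeds; "joint_torque": joint torques, N m; "position": TCP position; "eef_rot": TCP orientation; "contact_force": force on the tool from outside, world axes, zero at the start; "ft_torque": the same for the moment, N m; "grip_width": finger opening in m.
Only numpy, scipy, OpenCV 4.12 (cv2) and the standard library are available. Lean on these libraries where they do the work, as an engineer would, in place of code of your own. Each camera call takes 0.05 s, during which the arm holds its last target.

## Working session

There is one attempt and no reset: what is moved stays moved. The work goes in short steps, Python scripts to look and compute and a tool call to move; the robot and the scene stay as the last step left them, time stands still between calls to the robot, and variables do not carry over. Pictures are saved under pics/ and viewed, and the job is handed in when it is done.

Besides the shell and the picture viewer there is one more tool, called after ">>>" as name([rows], argument=value, ...), one row to a line, values as JSON. send_rows: Moves the arm, as the interface text tells. Its arguments: {"type":"object","properties":{"series":{"type":"array","items":{"type":"array","items":{"type":"number"}}}},"required":["series"]}

```bash
ls; mkdir -p pics; python3 - <<'E'
from cell import manip
import cv2,json
print(manip.observe())
for n in ["scene","top","wrist"]:
    p,d=manip.get_image(n); cv2.imwrite(f"pics/{n}0.png",p[:,:,::-1]); print(n,manip.camera_params(n),d.min(),d.max())
E
```

```text
pics
{'clock': 0.0, 'joint_pos': array([-1.41150887,  0.42671575,  0.0738767 ,  1.60659705, -0.0341286 ,
        1.11077207, -0.06709249]), 'qvel': array([-6.00169282e-04, -1.10230918e-03,  7.75092445e-06, -1.47138466e-03,
        2.09642906e-04,  4.05775089e-04, -1.19920494e-03]), 'joint_torque': array([ 6.05574087e-06, -9.35827088e+01,  3.66644450e+00, -4.54170728e+01,
       -4.88731102e-02,  2.04206613e-02,  1.19838924e-04]), 'position': array([0.20504176, 0.6426594 , 0.20479161]), 'eef_rot': array([ 1.53810719e-01,  9.88100138e-01, -6.13301617e-04, -5.74633908e-05]), 'contact_force': array([-0.21804094, -0.29161935, -0.42095881]), 'ft_torque': array([-0.04404384,  0.00342157, -0.049348  ]), 'grip_width': 0.09399402736907073}
scene {'fov_y': 43.96308809139793, 'cx': 319.41353317678113, 'cy': 199.79144241850054, 'world_to_cam': array([[-0.23130544, -0.97286862, -0.0049438 ,  0.24182216],
       [ 0.58580133, -0.14333138,  0.79767971, -0.40938599],
       [-0.77674615,  0.18161158,  0.60306106, -1.81513632],
       [ 0.        ,  0.        ,  0.        ,  1.        ]])} 0.0 3.9998019
top {'fov_y': 53.09407752245215, 'cx': 324.63599786819196, 'cy': 202.35268339895393, 'world_to_cam': array([[ 0.02313712, -0.9994642 ,  0.0231512 ,  0.08837579],
       [ 0.99046799,  0.02606186,  0.13525509, -0.59094305],
       [-0.13578598,  0.01980111,  0.9905403 , -1.55800134],
       [ 0.        ,  0.        ,  0.        ,  1.        ]])} 0.0 2.7843604
wrist {'fov_y': 65.77099175724379, 'cx': 321.2466093991786, 'cy': 200.68286118155453, 'hand_eye': array([[-5.77484040e-05,  9.63195473e-01,  2.68801931e-01,
         7.80846800e-02],
       [ 9.99999936e-01, -3.94405950e-05,  3.56163375e-04,
        -2.44118188e-04],
       [ 3.53656659e-04,  2.68801934e-01, -9.63195409e-01,
        -1.78317274e-01],
       [ 0.00000000e+00,  0.00000000e+00,  0.00000000e+00,
         1.00000000e+00]])} 0.0 1.3850276
```

View pics/scene0.png

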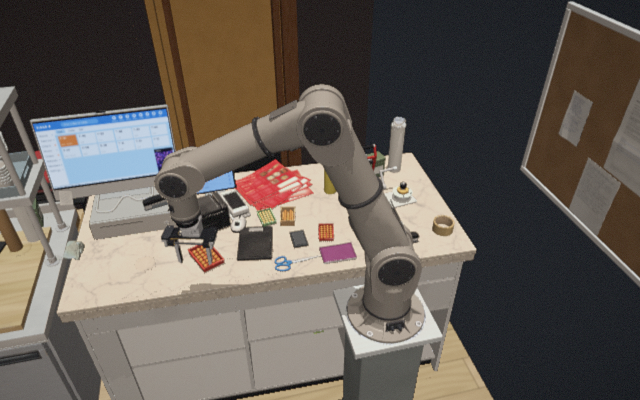

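View pics/top0.png

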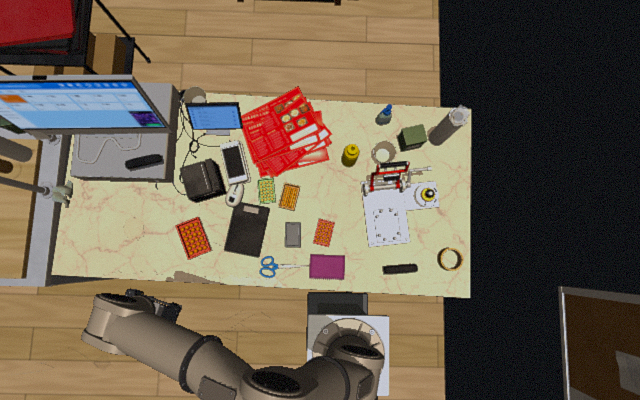

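View pics/wrist0.png

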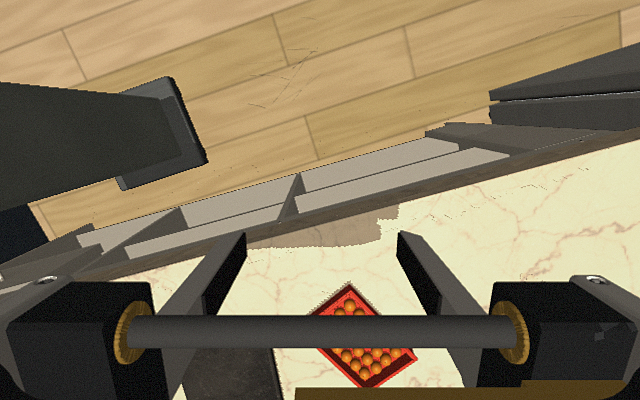

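```bash
cat > h.py <<'E'
from cell import manip
import cv2, numpy as np
from scipy.spatial.transform import Rotation as R
def K(p): 
    f=200/np.tan(np.radians(p['fov_y']/2)); return f,p['cx'],p['cy']
def c2w(n,st=None):
    p=manip.camera_params(n)
    if n!='wrist': return np.linalg.inv(p['world_to_cam']),p
    st=st or manip.observe()
    T=np.eye(4);T[:3,:3]=R.from_quat(st['eef_rot']).as_matrix();T[:3,3]=st['position']
    return T@p['hand_eye'],p
def plane(n,uv,z,st=None):
    T,p=c2w(n,st);f,cx,cy=K(p)
    uv=np.atleast_2d(np.array(uv,float))
    d=np.c_[(uv[:,0]-cx)/f,-(uv[:,1]-cy)/f,-np.ones(len(uv))]@T[:3,:3].T
    o=T[:3,3]; t=(z-o[2])/d[:,2]
    return o+d*t[:,None]
def dep(n,uv,depth,st=None):
    T,p=c2w(n,st);f,cx,cy=K(p)
    uv=np.atleast_2d(np.array(uv,float)); z=np.array([depth[int(v),int(u)] for u,v in uv])
    c=np.c_[(uv[:,0]-cx)/f*z,-(uv[:,1]-cy)/f*z,-z]
    return c@T[:3,:3].T+T[:3,3]
def proj(n,P,st=None):
    T,p=c2w(n,st);f,cx,cy=K(p);P=np.atleast_2d(P)
    c=(P-T[:3,3])@T[:3,:3]
    return np.c_[cx+f*c[:,0]/-c[:,2],cy-f*c[:,1]/-c[:,2]]
def cloud(n,depth,st=None):
    T,p=c2w(n,st);f,cx,cy=K(p)
    v,u=np.mgrid[0:400,0:640]
    c=np.stack([(u-cx)/f*depth,-(v-cy)/f*depth,-depth],-1)
    return c@T[:3,:3].T+T[:3,3]
def shot(n,name):
    st=manip.observe(); p,d=manip.get_image(n)
    cv2.imwrite(f"pics/{name}.png",p[:,:,::-1]); np.save(f"pics/{name}.npy",d)
    import pickle; pickle.dump(st,open(f"pics/{name}.pkl","wb"))
    return st,p[:,:,::-1].copy(),d
def load(name):
    import pickle
    return pickle.load(open(f"pics/{name}.pkl","rb")),cv2.imread(f"pics/{name}.png"),np.load(f"pics/{name}.npy")
def crop(img,x0,y0,x1,y1,s,name):
    cv2.imwrite(f"pics/{name}.png",cv2.resize(img[y0:y1,x0:x1],None,fx=s,fy=s,interpolation=cv2.INTER_CUBIC))
E
python3 - <<'E'
from h import *
im=cv2.imread('pics/top0.png')
crop(im,170,90,370,290,3,'t_a'); crop(im,330,90,480,290,3,'t_b')
for n,uv in dict(red=(324,232),bigred=(193,238),green=(266,190),tub=(289,196),lid=(293,235),scale=(247,230),pocket=(388,227),knob=(427,194),tape=(450,259),bottle=(350,156),box=(413,138)).items(): print(n,plane('top',uv,0.02)[0].round(3))
E
```

```text
red [0.472 0.102 0.02 ]
bigred [0.435 0.62  0.02 ]
green [0.635 0.341 0.02 ]
tub [0.613 0.247 0.02 ]
lid [0.457 0.226 0.02 ]
scale [0.472 0.409 0.02 ]
pocket [ 0.498 -0.154  0.02 ]
knob [ 0.637 -0.314  0.02 ]
tape [ 0.376 -0.403  0.02 ]
bottle [0.786 0.003 0.02 ]
box [ 0.87  -0.258  0.02 ]
```

View pics/t_a.png

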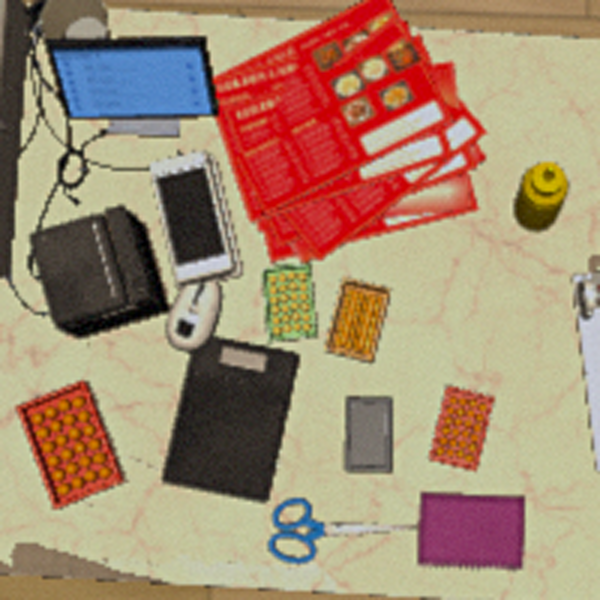

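View pics/t_b.png

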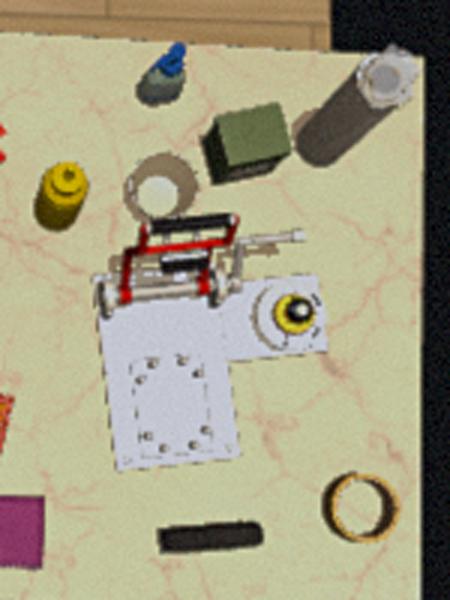

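```bash
cat >> h.py <<'E'
def plan(pos=None,yaw=None,st=None):
    """tool-down target; yaw=world angle of tool x. prints tool-frame delta"""
    st=st or manip.observe(); Rm=R.from_quat(st['eef_rot']).as_matrix()
    cur=np.arctan2(Rm[1,0],Rm[0,0])
    if yaw is None: yaw=cur
    Rt=np.array([[np.cos(yaw),np.sin(yaw),0],[np.sin(yaw),-np.cos(yaw),0],[0,0,-1]])
    rv=R.from_matrix(Rm.T@Rt).as_rotvec()
    s=f"yaw now {cur:.3f} rot {rv.round(3)} rows>= {np.linalg.norm(rv)/0.15:.1f}"
    if pos is not None:
        d=Rm.T@(np.array(pos)-st['position']); d2=Rt.T@(np.array(pos)-st['position'])
        s+=f" | shift(cur axes) {d.round(4)} after turn {d2.round(4)} rows>= {np.linalg.norm(d)/.05:.1f}"
    print(s)
def stat():
    s=manip.observe();Rm=R.from_quat(s['eef_rot']).as_matrix()
    print('t',round(float(s['clock']),2),'pos',s['position'].round(4),'yaw',round(float(np.arctan2(Rm[1,0],Rm[0,0])),3),'tilt',R.from_matrix(Rm).as_matrix()[:,2].round(3),'q',s['joint_pos'].round(2),'F',s['contact_force'].round(1),'M',s['ft_torque'].round(2),'w',round(float(s['grip_width']),4))
E
python3 - <<'E'
from h import *
stat(); plan([.5,.3,.36],3.14); plan([.53,-.22,.33],3.14)
E
```

```text
t 0.15 pos [0.2051 0.6428 0.205 ] yaw 2.833 tilt [-0.    -0.001 -1.   ] q [-1.41  0.43  0.07  1.61 -0.03  1.11 -0.07] F [-0.6  0.1  0.3] M [ 0.04 -0.01  0.01] w 0.094
yaw now 2.833 rot [-0.001 -0.    -0.307] rows>= 2.0 | shift(cur axes) [-0.3852 -0.237  -0.1548] after turn [-0.2955 -0.3423 -0.155 ] rows>= 9.6
yaw now 2.833 rot [-0.001 -0.    -0.307] rows>= 2.0 | shift(cur axes) [-0.5718 -0.7233 -0.1243] after turn [-0.3263 -0.8622 -0.125 ] rows>= 18.6
```

>>> send_rows([
  [0, 0, -0.1023, 0, 0, -0.045, 1],
  [0, 0, -0.1023, 0, 0, -0.045, 1],
  [0, 0, -0.1023, 0, 0, -0.045, 1],
  [0, 0, 0, -0.0268, -0.0311, -0.002, 1],
  [0, 0, 0, -0.0268, -0.0311, -0.002, 1],
  [0, 0, 0, -0.0268, -0.0311, -0.002, 1],
  [0, 0, 0, -0.0268, -0.0311, -0.002, 1],
  [0, 0, 0, -0.0268, -0.0311, -0.002, 1],
  [0, 0, 0, -0.0268, -0.0311, -0.002, 1],
  [0, 0, 0, -0.0268, -0.0311, -0.002, 1],
  [0, 0, 0, -0.0268, -0.0311, -0.002, 1],
  [0, 0, 0, -0.0268, -0.0311, -0.002, 1],
  [0, 0, 0, -0.0268, -0.0311, -0.002, 1],
  [0, 0, 0, -0.0268, -0.0311, -0.002, 1],
  [0, 0, 0, 0, 0, 0, 1],
])

```text
clock: 1.65
position: [0.5027, 0.2952, 0.3628]
eef_rot: [0.005, 1.0, -0.001, 0.001]
contact_force: [-0.7, 0.2, -0.4]
grip_width: 0.094
```

```bash
python3 - <<'E'
from h import *
stat(); shot('wrist','w1'); plan([.55,-.22,.33],3.14)
E
```

```text
t 1.65 pos [0.5027 0.2952 0.3628] yaw 3.132 tilt [ 0.001 -0.001 -1.   ] q [-0.87  0.17  0.27  1.62 -0.05  1.36  0.97] F [-0.7  0.2 -0.4] M [ 0.05  0.03 -0.01] w 0.094
yaw now 3.135 rot [-0.     0.    -0.005] rows>= 0.0 | shift(cur axes) [-0.0526 -0.5175  0.0328] after turn [-0.05   -0.5178  0.0325] rows>= 10.4
```

View pics/w1.png

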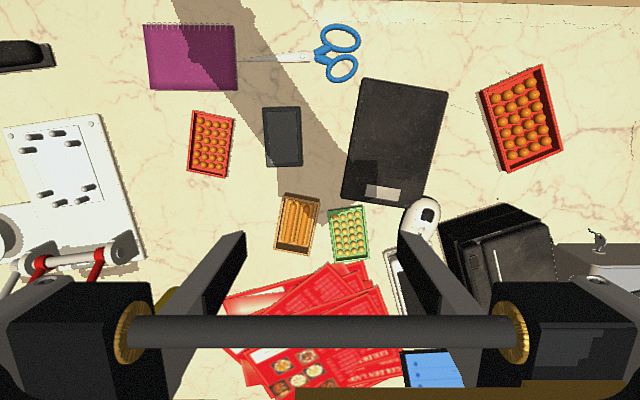

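>>> send_rows([
  [0, 0, 0, -0.0044, -0.043, 0.002, 1],
  [0, 0, 0, -0.0044, -0.043, 0.002, 1],
  [0, 0, 0, -0.0044, -0.043, 0.002, 1],
  [0, 0, 0, -0.0044, -0.043, 0.002, 1],
  [0, 0, 0, -0.0044, -0.043, 0.002, 1],
  [0, 0, 0, -0.0044, -0.043, 0.002, 1],
  [0, 0, 0, -0.0044, -0.043, 0.002, 1],
  [0, 0, 0, -0.0044, -0.043, 0.002, 1],
  [0, 0, 0, -0.0044, -0.043, 0.002, 1],
  [0, 0, 0, -0.0044, -0.043, 0.002, 1],
  [0, 0, 0, -0.0044, -0.043, 0.002, 1],
  [0, 0, 0, -0.0044, -0.043, 0.002, 1],
  [0, 0, 0, 0, 0, 0, 1],
  [0, 0, 0, 0, 0, 0, 1],
])

```text
clock: 3.1
position: [0.5511, -0.2154, 0.338]
eef_rot: [0.001, 1.0, 0.0, -0.001]
contact_force: [0.0, 1.0, 0.1]
grip_width: 0.094
```

```bash
python3 - <<'E'
from h import *
stat(); shot('wrist','w2');
E
```

```text
t 3.1 pos [ 0.5511 -0.2154  0.338 ] yaw 3.139 tilt [-0.001  0.    -1.   ] q [-0.27  0.22  0.65  1.65 -0.14  1.31  1.97] F [0.  1.  0.1] M [0.14 0.02 0.03] w 0.094
```

View pics/w2.png

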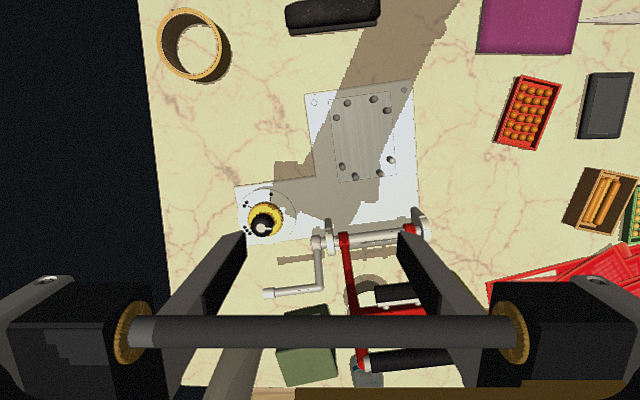

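```bash
python3 - <<'E'
from h import *
st,im,d=load('w2')
crop(im,230,75,430,245,4,'w2a'); crop(im,225,170,325,250,8,'w2b')
E
```

```text
(no output)
```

View pics/w2a.png

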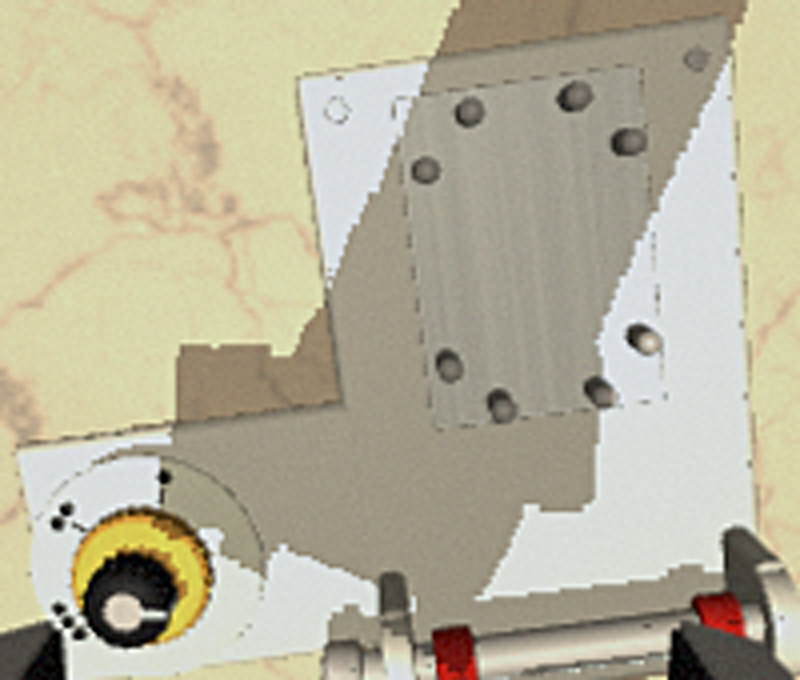

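View pics/w2b.png

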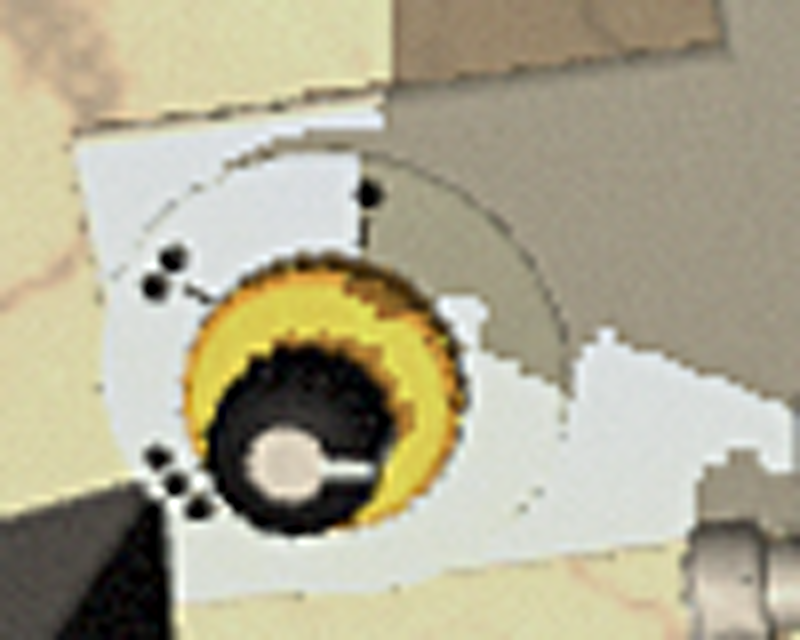

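```bash
python3 - <<'E'
from h import *
st,im,d=load('w2')
C=cloud('wrist',d,st)
def med(x0,y0,x1,y1): return np.median(C[y0:y1,x0:x1].reshape(-1,3),0).round(4)
print('table',med(270,110,290,130),'plate',med(315,170,325,190),'pocket',med(350,120,370,160))
m=(C[...,2]>0.026)&(C[...,2]<0.05); m[:, :325]=0;m[:,400:]=0;m[:90]=0;m[186:]=0
n,l,s,c=cv2.connectedComponentsWithStats(m.astype(np.uint8))
P=[]
for i in range(1,n):
    if s[i,4]<5: continue
    p=C[l==i]; zt=p[:,2].max(); q=p[p[:,2]>zt-0.004]
    P.append(q.mean(0)); print(c[i].round(1),s[i,4],p.mean(0).round(4),zt.round(4), q.mean(0).round(4))
P=np.array(P);print(P[:,:2].mean(0))
# stop
m=(C[...,2]>0.07);m[:, :245]=0;m[:,285:]=0;m[:200]=0;m[242:]=0
p=C[m];print('knob top z',np.percentile(p[:,2],[50,90,99]), p[p[:,2]>np.percentile(p[:,2],95)-.01].mean(0))
hsv=cv2.cvtColor(im,cv2.COLOR_BGR2HSV)
m=(hsv[...,0]>15)&(hsv[...,0]<32)&(hsv[...,1]>150); m[:, :245]=0;m[:,286:]=0;m[:198]=0;m[242:]=0
print('nut z',np.percentile(C[m][:,2],[10,50,90]))
E
```

```text
table [ 0.4804 -0.2829 -0.001 ] plate [ 0.577  -0.2188  0.0108] pocket [ 0.5108 -0.1545  0.0131]
[374.   98.5] 42 [ 0.4503 -0.1378  0.0366] 0.0401 [ 0.4499 -0.1371  0.0382]
[347.3 102.3] 39 [ 0.4555 -0.1772  0.037 ] 0.0394 [ 0.4557 -0.1768  0.0378]
[387.6 109.9] 46 [ 0.4664 -0.1167  0.036 ] 0.0396 [ 0.4664 -0.1161  0.0375]
[336.2 117.2] 38 [ 0.4767 -0.1933  0.0365] 0.04 [ 0.4766 -0.1929  0.038 ]
[391.5 159.8] 42 [ 0.541  -0.1066  0.0358] 0.0416 [ 0.5421 -0.1066  0.0389]
[342.2 166.4] 36 [ 0.551  -0.183   0.0362] 0.0401 [ 0.5518 -0.1829  0.038 ]
[380.4 173.2] 38 [ 0.5619 -0.1228  0.0357] 0.0392 [ 0.5625 -0.1224  0.0373]
[355.5 176.6] 37 [ 0.5673 -0.1619  0.0361] 0.0399 [ 0.5676 -0.1617  0.0377]
[ 0.50907629 -0.14956051]
knob top z [0.09165949 0.09371229 0.51635854] [ 0.5125054  -0.24098977  0.42012385]
nut z [0.05892016 0.06102916 0.06259536]
```

```bash
cat > press.py <<'E'
from h import *
def fitpins(P):
    Pc=P[:,:2]-P[:,:2].mean(0)
    # refine: long-side pins at (+-38,+-39), short (+-57,+-a)
    th=0.14
    for _ in range(5):
        c,s=np.cos(th),np.sin(th); L=Pc@np.array([[c,-s],[s,c]])
        long=np.abs(L[:,1])>0.03
        M=np.where(long[:,None],np.sign(L)*[.038,.039],np.sign(L)*[.057,np.abs(L[~long,1]).mean()])
        dth=np.arctan2((M[:,1]*L[:,0]-M[:,0]*L[:,1]).sum(),(M*L).sum()); th-=dth
    return P[:,:2].mean(0),th,L
E
python3 - <<'E'
from press import *
P=np.array([[ 0.4499,-0.1371],[0.4557,-0.1768],[0.4664,-0.1161],[0.4766,-0.1929],[0.5421,-0.1066],[0.5518,-0.1829],[0.5625,-0.1224],[0.5676,-0.1617]])
c,th,L=fitpins(P);print(c,th);print(L.round(4))
Rp=np.array([[np.cos(th),-np.sin(th)],[np.sin(th),np.cos(th)]])
for n,v in dict(stop=(.1,-.17),hinge=(.15,0),h145=(.15-.2*np.cos(1.45)+.08*np.sin(1.45),0)).items(): print(n,c+Rp@v)
st,im,d=load('w2'); C=cloud('wrist',d,st)
# knob top by ray plane
hsv=cv2.cvtColor(im,cv2.COLOR_BGR2HSV)
for uv in [(225+285/8,170+465/8)]:
    print('knob top c',plane('wrist',uv,C[int(uv[1]),int(uv[0]),2],st),C[int(uv[1]),int(uv[0])])
print('ptr', plane('wrist',[(225+330/8,170+468/8),(225+372/8,170+470/8)],.0917,st))
m=((hsv[...,0]>15)&(hsv[...,0]<32)&(hsv[...,1]>150)).astype(np.uint8); m[:, :245]=0;m[:,286:]=0;m[:198]=0;m[242:]=0
cn=max(cv2.findContours(m,0,1)[0],key=cv2.contourArea); (u,v),r=cv2.minEnclosingCircle(cn); print(u,v,r,plane('wrist',(u,v),.061,st), r/309*(.338+.178-.061))
E
```

```text
[ 0.509075  -0.1495625] 0.1308982092135344
[[-0.057   0.0201]
 [-0.0565 -0.02  ]
 [-0.0379  0.0387]
 [-0.0379 -0.0387]
 [ 0.0384  0.0383]
 [ 0.038  -0.0386]
 [ 0.0565  0.02  ]
 [ 0.0564 -0.0197]]
stop [ 0.63040871 -0.30505569]
hinge [ 0.65779176 -0.12998379]
h145 [ 0.71263501 -0.12276362]
knob top c [[ 0.6323823  -0.30455534  0.0920243 ]] [ 0.63218586 -0.30545702  0.0920243 ]
ptr [[ 0.63310795 -0.29643414  0.0917    ]
 [ 0.63351637 -0.2887787   0.0917    ]]
264.9609069824219 218.8491668701172 17.105152130126953 [[ 0.62871221 -0.3034879   0.061     ]] 0.025187198120413475
```

>>> send_rows([
  [0, 0, 0, -0.0265, -0.03, 0, 0.75],
  [0, 0, 0, -0.0265, -0.03, 0, 0.75],
  [0, 0, 0, -0.0265, -0.03, 0, 0.75],
  [0, 0, 0.149, 0, 0, 0, 0.75],
  [0, 0, 0.149, 0, 0, 0, 0.75],
  [0, 0, 0.149, 0, 0, 0, 0.75],
  [0, 0, 0.149, 0, 0, 0, 0.75],
  [0, 0, 0.149, 0, 0, 0, 0.75],
  [0, 0, 0.149, 0, 0, 0, 0.75],
  [0, 0, 0.149, 0, 0, 0, 0.75],
  [0, 0, 0.149, 0, 0, 0, 0.75],
  [0, 0, 0.149, 0, 0, 0, 0.75],
  [0, 0, 0.149, 0, 0, 0, 0.75],
  [0, 0, 0.149, 0, 0, 0, 0.75],
  [0, 0, 0.149, 0, 0, 0, 0.75],
])

```text
clock: 4.65
position: [0.6313, -0.3032, 0.3382]
eef_rot: [0.781, 0.624, 0.001, -0.001]
contact_force: [0.0, -0.6, 1.1]
grip_width: 0.0703
```

>>> send_rows([
  [0, 0, 0.149, 0, 0, 0, 0.75],
  [0, 0, 0.149, 0, 0, 0, 0.75],
  [0, 0, 0.149, 0, 0, 0, 0.75],
  [0, 0, 0.149, 0, 0, 0, 0.75],
  [0, 0, 0.149, 0, 0, 0, 0.75],
  [0, 0, 0.149, 0, 0, 0, 0.75],
  [0, 0, 0.149, 0, 0, 0, 0.75],
  [0, 0, 0.149, 0, 0, 0, 0.75],
  [0, 0, 0.149, 0, 0, 0, 0.75],
  [0, 0, 0.149, 0, 0, 0, 0.75],
  [0, 0, 0.149, 0, 0, 0, 0.75],
  [0, 0, 0.149, 0, 0, 0, 0.75],
  [0, 0, 0, 0, 0, 0.04, 0.75],
  [0, 0, 0, 0, 0, 0.04, 0.75],
  [0, 0, 0, 0, 0, 0.03, 0.75],
  [0, 0, 0, 0, 0, 0, 0.75],
])

```text
clock: 6.25
position: [0.6303, -0.3021, 0.2244]
eef_rot: [0.977, -0.215, -0.003, -0.001]
contact_force: [-0.2, 1.0, 0.4]
grip_width: 0.0703
```

```bash
python3 - <<'E'
from h import *
stat(); shot('wrist','w3'); plan([.6305,-.305,.05],-.45)
E
```

```text
t 6.25 pos [ 0.6303 -0.3021  0.2244] yaw -0.434 tilt [-0.005  0.004 -1.   ] q [-0.37  0.81  1.28  1.56 -0.79  1.37 -1.02] F [-0.2  1.   0.4] M [0.08 0.14 0.03] w 0.0703
yaw now -0.434 rot [-0.001  0.003  0.016] rows>= 0.1 | shift(cur axes) [0.001  0.0017 0.1773] after turn [0.0005 0.0015 0.1773] rows>= 3.5
```

View pics/w3.png

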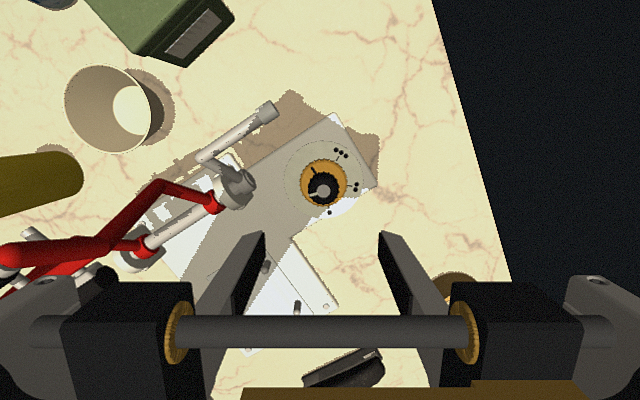

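```bash
python3 - <<'E'
from h import *
st,im,d=load('w3'); C=cloud('wrist',d,st)
hsv=cv2.cvtColor(im,cv2.COLOR_BGR2HSV)
m=((hsv[...,0]>12)&(hsv[...,0]<34)&(hsv[...,1]>130)).astype(np.uint8); m[:, :290]=0;m[:,360:]=0;m[:140]=0;m[215:]=0
cn=max(cv2.findContours(m,0,1)[0],key=cv2.contourArea); (u,v),r=cv2.minEnclosingCircle(cn); print(u,v,r,plane('wrist',(u,v),.061,st))
print(np.percentile(C[m>0][:,2],[5,50,95]))
for uv in [(323,187),(248,115),(270,107),(238,180)]: print(uv,C[uv[1],uv[0]].round(3))
k=(hsv[...,2]<60).astype(np.uint8); k[:, :290]=0;k[:,360:]=0;k[:160]=0;k[215:]=0
cn=max(cv2.findContours(k,0,1)[0],key=cv2.contourArea); (u,v),r=cv2.minEnclosingCircle(cn); print(u,v,r,plane('wrist',(u,v),.092,st))
crop(im,280,130,370,220,6,'w3a')
E
```

```text
322.8522644042969 182.4227294921875 23.850692749023438 [[ 0.63277323 -0.3052986   0.061     ]]
[0.05885381 0.06107973 0.08008088]
(323, 187) [ 0.635 -0.306  0.093]
(248, 115) [ 0.738 -0.251 -0.001]
(270, 107) [ 0.725 -0.298  0.126]
(238, 180) [ 0.677 -0.226  0.078]
322.0 184.0 20.24855613708496 [[ 0.6379141  -0.30658661  0.092     ]]
```

View pics/w3a.png

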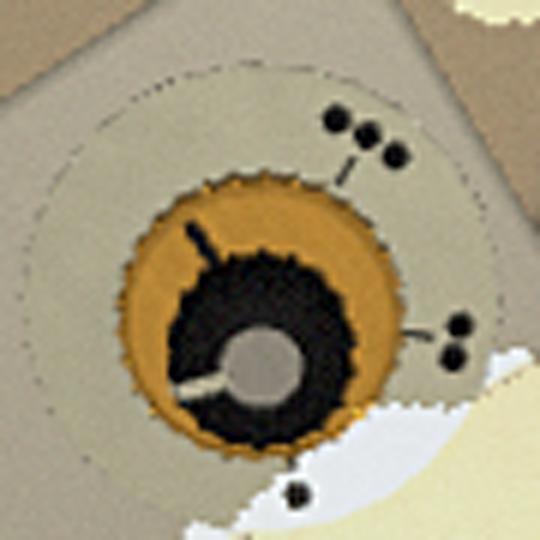

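>>> send_rows([
  [0, 0.003, 0.016, 0.0019, 0.0013, 0.03, 0.75],
  [0, 0, 0, 0, 0, 0.03, 0.75],
  [0, 0, 0, 0, 0, 0.03, 0.75],
  [0, 0, 0, 0, 0, 0.03, 0.75],
  [0, 0, 0, 0, 0, 0.03, 0.75],
  [0, 0, 0, 0, 0, 0.015, 0.75],
  [0, 0, 0, 0, 0, 0, 0.75],
])

```text
clock: 7.0
position: [0.6323, -0.3073, 0.0633]
eef_rot: [0.975, -0.224, 0.001, -0.0]
contact_force: [0.5, -0.4, 1.2]
grip_width: 0.0704
```

```bash
python3 - <<'E'
from h import *
stat(); plan([.6315,-.305,.05],-.45)
E
```

```text
t 7.0 pos [ 0.6323 -0.3073  0.0633] yaw -0.451 tilt [ 0.002 -0.    -1.   ] q [-0.31  0.94  1.12  1.69 -0.93  1.14 -0.93] F [ 0.5 -0.4  1.2] M [ 0.02  0.12 -0.04] w 0.0704
yaw now -0.451 rot [-0.001 -0.002 -0.001] rows>= 0.0 | shift(cur axes) [-0.0018 -0.0017  0.0133] after turn [-0.0017 -0.0017  0.0133] rows>= 0.3
```

Lower, then close on the nut.

>>> send_rows([
  [0, 0, 0, -0.0018, -0.0017, 0.0065, 0.75],
  [0, 0, 0, 0, 0, 0.0065, 0.75],
  [0, 0, 0, 0, 0, 0, 0.75],
  [0, 0, 0, 0, 0, 0, 0.5],
  [0, 0, 0, 0, 0, 0, 0.4],
  [0, 0, 0, 0, 0, 0, 0.4],
  [0, 0, 0, 0, 0, 0, 0.4],
  [0, 0, 0, 0, 0, 0, 0.4],
])

```text
clock: 7.8
position: [0.6319, -0.3048, 0.0509]
eef_rot: [0.975, -0.224, 0.002, -0.0]
contact_force: [1.9, 5.5, 3.3]
grip_width: 0.053
```

```bash
python3 - <<'E'
from h import *
stat()
E
```

```text
t 7.8 pos [ 0.6319 -0.3048  0.0509] yaw -0.451 tilt [ 0.004  0.    -1.   ] q [-0.31  0.95  1.1   1.7  -0.94  1.12 -0.93] F [1.9 5.5 3.3] M [ 1.36 -0.22 -0.02] w 0.053
```

>>> send_rows([
  [0, 0, -0.1, 0, 0, -0.0004, 0.3],
  [0, 0, -0.1, 0, 0, -0.0004, 0.3],
  [0, 0, -0.1, 0, 0, -0.0004, 0.3],
  [0, 0, -0.1, 0, 0, -0.0004, 0.3],
  [0, 0, -0.1, 0, 0, -0.0004, 0.3],
  [0, 0, -0.1, 0, 0, -0.0004, 0.3],
  [0, 0, -0.1, 0, 0, -0.0004, 0.3],
  [0, 0, -0.1, 0, 0, -0.0004, 0.3],
  [0, 0, -0.1, 0, 0, -0.0004, 0.3],
  [0, 0, -0.1, 0, 0, -0.0004, 0.3],
  [0, 0, 0, 0, 0, 0, 0.3],
  [0, 0, 0, 0, 0, 0, 0.3],
])

```text
clock: 9.0
position: [0.6319, -0.3041, 0.0552]
eef_rot: [0.963, 0.271, 0.002, -0.0]
contact_force: [-0.9, 9.6, 10.2]
grip_width: 0.0538
```

```bash
python3 - <<'E'
from h import *
stat()
E
```

```text
t 9.0 pos [ 0.6319 -0.3041  0.0552] yaw 0.549 tilt [ 0.004  0.001 -1.   ] q [-0.22  0.82  0.9   1.69 -0.75  1.01 -0.07] F [-0.9  9.6 10.2] M [2.4  0.44 0.12] w 0.0538
```

>>> send_rows([
  [0, 0, 0, 0, 0, 0, 0.7],
  [0, 0, 0, 0, 0, 0, 0.7],
  [0, 0, 0, 0, 0, -0.01, 0.7],
  [0, 0, 0, 0, 0, -0.03, 0.7],
  [0, 0, 0, 0, 0, -0.04, 0.7],
  [0, 0, 0, 0, 0, -0.04, 0.7],
  [0, 0, 0, 0, 0, -0.04, 0.7],
  [0, 0, 0, 0, 0, 0, 0.7],
])

```text
clock: 9.8
position: [0.6319, -0.3077, 0.2207]
eef_rot: [0.963, 0.27, 0.004, 0.003]
contact_force: [-0.1, -0.6, -0.2]
grip_width: 0.0656
```

```bash
python3 - <<'E'
from h import *
stat(); st,im,d=shot('wrist','w4'); crop(im,240,80,400,240,4,'w4a')
E
```

```text
t 9.8 pos [ 0.6319 -0.3077  0.2207] yaw 0.547 tilt [ 0.009 -0.005 -1.   ] q [-0.29  0.67  1.04  1.57 -0.6   1.25 -0.17] F [-0.1 -0.6 -0.2] M [-0.01  0.17 -0.04] w 0.0656
```

View pics/w4a.png

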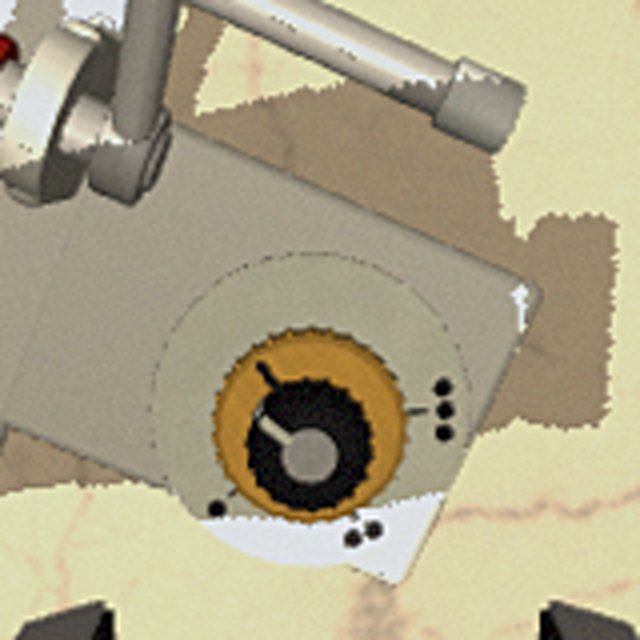

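>>> send_rows([
  [0, 0, 0.145, 0, 0, 0.005, 0.6],
  [0, 0, 0.145, 0, 0, 0.005, 0.6],
  [0, 0, 0.145, 0, 0, 0.005, 0.6],
  [0, 0, 0.145, 0, 0, 0.005, 0.6],
  [0, 0, 0.145, 0, 0, 0.005, 0.6],
  [0, 0, 0.145, 0, 0, 0.005, 0.6],
  [0, 0, 0.145, 0, 0, 0.005, 0.6],
  [0, 0, 0.145, 0, 0, 0.005, 0.6],
  [0, 0, 0.145, 0, 0, 0.005, 0.6],
  [0, 0, 0.145, 0, 0, 0.005, 0.6],
  [0, 0, 0, 0, 0, 0.03, 0.6],
  [0, 0, 0, 0, 0, 0.02, 0.6],
  [0, 0, 0, 0, 0, 0, 0.6],
])

```text
clock: 11.15
position: [0.6296, -0.3048, 0.1115]
eef_rot: [0.9, -0.436, -0.001, 0.0]
contact_force: [0.3, 0.8, 0.1]
grip_width: 0.0562
```

```bash
python3 - <<'E'
from h import *
stat();  plan([.6317,-.305,.0725],-.9)
E
```

```text
t 11.15 pos [ 0.6296 -0.3048  0.1115] yaw -0.903 tilt [-0.001  0.    -1.   ] q [-0.35  0.95  1.24  1.67 -0.94  1.25 -1.38] F [0.3 0.8 0.1] M [0.09 0.1  0.02] w 0.0562
yaw now -0.903 rot [ 0.001  0.001 -0.003] rows>= 0.0 | shift(cur axes) [ 0.0015 -0.0016  0.039 ] after turn [ 0.0015 -0.0015  0.039 ] rows>= 0.8
```

>>> send_rows([
  [0, 0, 0, 0.0015, -0.0016, 0.013, 0.6],
  [0, 0, 0, 0, 0, 0.013, 0.6],
  [0, 0, 0, 0, 0, 0.013, 0.6],
  [0, 0, 0, 0, 0, 0, 0.6],
  [0, 0, 0, 0, 0, 0, 0.3],
  [0, 0, 0, 0, 0, 0, 0.2],
  [0, 0, 0, 0, 0, 0, 0.2],
  [0, 0, 0, 0, 0, 0, 0.2],
  [0, 0, 0, 0, 0, 0, 0.2],
])

```text
clock: 12.05
position: [0.633, -0.3064, 0.0759]
eef_rot: [0.9, -0.436, 0.002, 0.0]
contact_force: [-3.0, -2.0, 3.7]
grip_width: 0.0315
```

```bash
python3 - <<'E'
from h import *
stat()
E
```

```text
t 12.05 pos [ 0.633  -0.3064  0.0759] yaw -0.903 tilt [ 0.003 -0.002 -1.   ] q [-0.33  0.97  1.18  1.68 -0.96  1.18 -1.37] F [-3.  -2.   3.7] M [-0.32  0.82  0.01] w 0.0315
```

>>> send_rows([
  [0, 0, -0.13, 0, 0, -0.00057, 0.2],
  [0, 0, -0.13, 0, 0, -0.00057, 0.2],
  [0, 0, -0.13, 0, 0, -0.00057, 0.2],
  [0, 0, -0.13, 0, 0, -0.00057, 0.2],
  [0, 0, -0.13, 0, 0, -0.00057, 0.2],
  [0, 0, -0.13, 0, 0, -0.00057, 0.2],
  [0, 0, -0.13, 0, 0, -0.00057, 0.2],
  [0, 0, -0.13, 0, 0, -0.00057, 0.2],
  [0, 0, -0.13, 0, 0, -0.00057, 0.2],
  [0, 0, -0.13, 0, 0, -0.00057, 0.2],
  [0, 0, -0.13, 0, 0, -0.00057, 0.2],
  [0, 0, -0.13, 0, 0, -0.00057, 0.2],
  [0, 0, -0.13, 0, 0, -0.00057, 0.2],
  [0, 0, -0.13, 0, 0, -0.00057, 0.2],
  [0, 0, -0.13, 0, 0, -0.00057, 0.2],
  [0, 0, -0.13, 0, 0, -0.00057, 0.2],
  [0, 0, -0.13, 0, 0, -0.00057, 0.2],
  [0, 0, -0.13, 0, 0, -0.00057, 0.2],
  [0, 0, -0.13, 0, 0, -0.00057, 0.2],
  [0, 0, -0.13, 0, 0, -0.00057, 0.2],
])

```text
clock: 14.05
position: [0.6311, -0.3022, 0.0868]
eef_rot: [0.659, 0.753, 0.001, -0.002]
contact_force: [-19.1, 20.5, 20.5]
grip_width: 0.0314
```

```bash
python3 - <<'E'
from h import *
stat()
E
```

```text
t 14.05 pos [ 0.6311 -0.3022  0.0868] yaw 1.704 tilt [-0.002  0.005 -1.   ] q [-0.05  0.66  0.6   1.66 -0.44  0.96  0.84] F [-19.1  20.5  20.5] M [ 4.69  4.88 -0.23] w 0.0314
```

>>> send_rows([
  [0, 0, 0, 0, 0, 0, 0.48],
  [0, 0, 0, 0, 0, 0, 0.48],
  [0, 0, 0, 0, 0, -0.01, 0.48],
  [0, 0, 0, 0, 0, -0.03, 0.48],
  [0, 0, 0, 0, 0, -0.04, 0.48],
  [0, 0, 0, 0, 0, -0.04, 0.48],
  [0, 0, 0, 0, 0, -0.02, 0.48],
  [0, 0, 0, 0, 0, 0, 0.48],
])

```text
clock: 14.85
position: [0.6341, -0.3068, 0.2311]
eef_rot: [0.661, 0.75, 0.001, 0.004]
contact_force: [0.2, -0.3, 0.2]
grip_width: 0.045
```

```bash
python3 - <<'E'
from h import *
stat(); st,im,d=shot('wrist','w5'); crop(im,240,80,400,240,4,'w5a')
E
```

```text
t 14.85 pos [ 0.6341 -0.3068  0.2311] yaw 1.697 tilt [ 0.008 -0.003 -1.   ] q [-0.1   0.53  0.69  1.54 -0.35  1.19  0.77] F [ 0.2 -0.3  0.2] M [-0.05  0.06 -0.05] w 0.045
```

View pics/w5a.png

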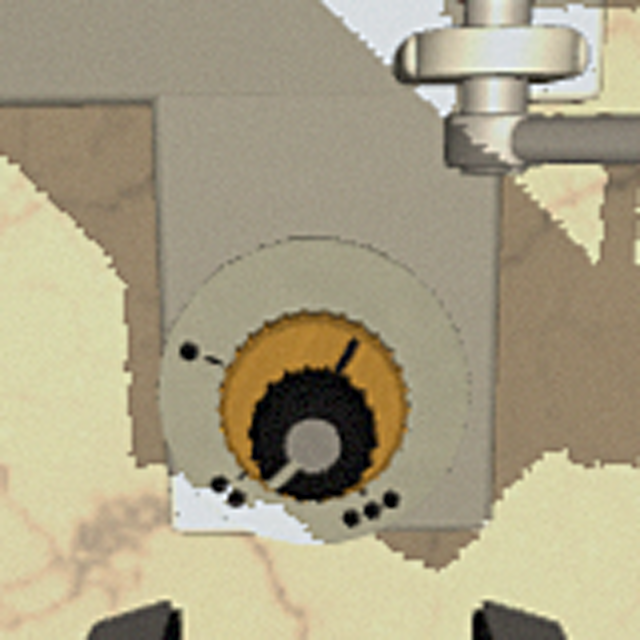

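>>> send_rows([
  [0, 0, 0.137, 0, 0, 0, 0.7],
  [0, 0, 0.137, 0, 0, 0, 0.7],
  [0, 0, 0.137, 0, 0, 0, 0.7],
  [0, 0, 0.137, 0, 0, 0, 0.7],
  [0, 0, 0.137, 0, 0, 0, 0.7],
  [0, 0, 0.137, 0, 0, 0, 0.7],
  [0, 0, 0.137, 0, 0, 0, 0.7],
  [0, 0, 0.137, 0, 0, 0, 0.7],
  [0, 0, 0, 0, 0, 0.04, 0.7],
  [0, 0, 0, 0, 0, 0.04, 0.7],
  [0, 0, 0, 0, 0, 0.02, 0.7],
  [0, 0, 0, 0, 0, 0, 0.7],
])

```text
clock: 16.1
position: [0.6313, -0.3047, 0.1231]
eef_rot: [0.955, 0.296, -0.001, -0.0]
contact_force: [-1.3, 0.3, 0.2]
grip_width: 0.0662
```

```bash
python3 - <<'E'
from h import *
stat();  plan([.6318,-.305,.0545],.6)
E
```

```text
t 16.1 pos [ 0.6313 -0.3047  0.1231] yaw 0.601 tilt [-0.003  0.    -1.   ] q [-0.21  0.71  0.88  1.65 -0.6   1.08 -0.12] F [-1.3  0.3  0.2] M [-0.05  0.1   0.02] w 0.0662
yaw now 0.601 rot [-0.002  0.002  0.001] rows>= 0.0 | shift(cur axes) [0.0004 0.0007 0.0686] after turn [0.0002 0.0005 0.0686] rows>= 1.4
```

>>> send_rows([
  [0, 0, 0, 0.0002, 0.0005, 0.017, 0.7],
  [0, 0, 0, 0, 0, 0.017, 0.7],
  [0, 0, 0, 0, 0, 0.017, 0.7],
  [0, 0, 0, 0, 0, 0.017, 0.7],
  [0, 0, 0, 0, 0, 0, 0.7],
  [0, 0, 0, 0, 0, 0, 0.45],
  [0, 0, 0, 0, 0, 0, 0.35],
  [0, 0, 0, 0, 0, 0, 0.35],
  [0, 0, 0, 0, 0, 0, 0.35],
  [0, 0, 0, 0, 0, 0, 0.35],
])

```text
clock: 17.1
position: [0.6322, -0.3041, 0.0588]
eef_rot: [0.955, 0.297, 0.0, -0.001]
contact_force: [-10.9, 10.7, 1.9]
grip_width: 0.053
```

```bash
python3 - <<'E'
from h import *
stat()
E
```

```text
t 17.1 pos [ 0.6322 -0.3041  0.0588] yaw 0.602 tilt [-0.     0.003 -1.   ] q [-0.18  0.78  0.82  1.68 -0.66  0.98 -0.08] F [-10.9  10.7   1.9] M [2.65 2.7  0.07] w 0.053
```

>>> send_rows([
  [0, 0, 0.095, 0, 0, 0.0006, 0.3],
  [0, 0, 0.095, 0, 0, 0.0006, 0.3],
  [0, 0, 0.095, 0, 0, 0.0006, 0.3],
  [0, 0, 0.095, 0, 0, 0.0006, 0.3],
  [0, 0, 0.095, 0, 0, 0.0006, 0.3],
  [0, 0, 0.095, 0, 0, 0.0006, 0.3],
  [0, 0, 0.095, 0, 0, 0.0006, 0.3],
  [0, 0, 0.095, 0, 0, 0.0006, 0.3],
  [0, 0, 0.095, 0, 0, 0.0006, 0.3],
  [0, 0, 0.095, 0, 0, 0, 0.3],
])

```text
clock: 18.1
position: [0.6324, -0.3049, 0.0545]
eef_rot: [0.985, -0.175, 0.0, -0.001]
contact_force: [-13.4, 10.2, 8.9]
grip_width: 0.0527
```

```bash
python3 - <<'E'
from h import *
stat()
E
```

```text
t 18.1 pos [ 0.6324 -0.3049  0.0545] yaw -0.352 tilt [ 0.001  0.002 -1.   ] q [-0.28  0.9   1.03  1.69 -0.86  1.08 -0.89] F [-13.4  10.2   8.9] M [2.42 3.52 0.48] w 0.0527
```

>>> send_rows([
  [0, 0, 0.06, 0, 0, 0, 0.3],
  [0, 0, 0.06, 0, 0, 0, 0.3],
  [0, 0, 0, 0, 0, 0, 0.3],
  [0, 0, 0, 0, 0, 0, 0.3],
])

```text
clock: 18.5
position: [0.633, -0.3053, 0.0542]
eef_rot: [0.973, -0.232, 0.001, -0.0]
contact_force: [-8.0, 6.9, 4.3]
grip_width: 0.0532
```

```bash
python3 - <<'E'
from h import *
stat()
E
```

```text
t 18.5 pos [ 0.633  -0.3053  0.0542] yaw -0.468 tilt [ 0.001  0.001 -1.   ] q [-0.29  0.91  1.05  1.69 -0.89  1.09 -0.99] F [-8.   6.9  4.3] M [ 1.62  2.24 -0.02] w 0.0532
```

>>> send_rows([
  [0, 0, 0.06, 0, 0, 0, 0.3],
  [0, 0, 0.06, 0, 0, 0, 0.3],
])

```text
clock: 18.7
position: [0.6344, -0.3065, 0.0545]
eef_rot: [0.957, -0.291, 0.002, 0.0]
contact_force: [0.1, -3.3, -4.9]
grip_width: 0.0531
```

```bash
python3 - <<'E'
from h import *
stat()
E
```

```text
t 18.7 pos [ 0.6344 -0.3065  0.0545] yaw -0.59 tilt [ 0.004 -0.002 -1.   ] q [-0.29  0.93  1.07  1.69 -0.91  1.1  -1.1 ] F [ 0.1 -3.3 -4.9] M [-0.61  0.22  1.12] w 0.0531
```

>>> send_rows([
  [0, 0, 0, 0, 0, 0, 0.7],
  [0, 0, 0, 0, 0, 0, 0.7],
  [0, 0, 0, 0, 0, -0.01, 0.7],
  [0, 0, 0, 0, 0, -0.04, 0.7],
  [0, 0, 0, 0, 0, -0.04, 0.7],
  [0, 0, 0, 0, 0, -0.04, 0.7],
  [0, 0, 0, 0, 0, -0.04, 0.7],
  [0, 0, 0, 0, 0, 0, 0.7],
])

```text
clock: 19.5
position: [0.6343, -0.3079, 0.2299]
eef_rot: [0.957, -0.29, 0.005, 0.001]
contact_force: [0.0, -1.1, -0.9]
grip_width: 0.0658
```

```bash
python3 - <<'E'
from h import *
stat(); st,im,d=shot('wrist','w6'); crop(im,240,80,400,240,4,'w6a')
E
```

```text
t 19.5 pos [ 0.6343 -0.3079  0.2299] yaw -0.588 tilt [ 0.009 -0.004 -1.   ] q [-0.35  0.78  1.23  1.55 -0.75  1.34 -1.2 ] F [ 0.  -1.1 -0.9] M [0.   0.17 0.01] w 0.0658
```

View pics/w6a.png

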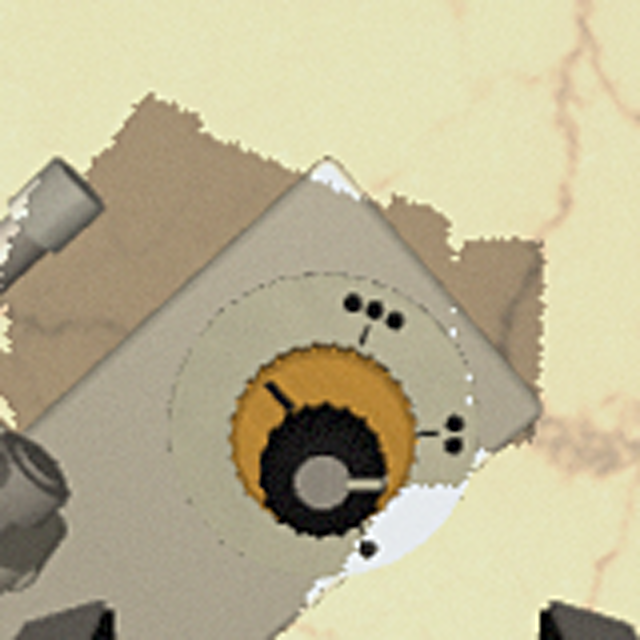

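>>> send_rows([
  [0, 0, -0.149, 0, 0, -0.008, 0.95],
  [0, 0, -0.149, 0, 0, -0.008, 0.95],
  [0, 0, -0.149, 0, 0, -0.008, 0.95],
  [0, 0, -0.149, 0, 0, -0.008, 0.95],
  [0, 0, -0.149, 0, 0, -0.008, 0.95],
  [0, 0, -0.149, 0, 0, -0.008, 0.95],
  [0, 0, -0.149, 0, 0, -0.008, 0.95],
  [0, 0, -0.149, 0, 0, -0.008, 0.95],
  [0, 0, -0.149, 0, 0, -0.008, 0.95],
  [0, 0, -0.149, 0, 0, -0.008, 0.95],
  [0, 0, -0.149, 0, 0, -0.008, 0.95],
  [0, 0, -0.149, 0, 0, -0.008, 0.95],
  [0, 0, -0.149, 0, 0, -0.008, 0.95],
  [0, 0, -0.149, 0, 0, -0.008, 0.95],
])

```text
clock: 20.95
position: [0.6326, -0.3057, 0.3354]
eef_rot: [0.73, 0.683, 0.0, 0.001]
contact_force: [-0.9, 1.1, -0.6]
grip_width: 0.0891
```

>>> send_rows([
  [0, 0, -0.149, 0, 0, 0, 0.95],
  [0, 0, -0.149, 0, 0, 0, 0.95],
  [0, 0, -0.149, 0, 0, 0, 0.95],
  [0, 0, -0.149, 0, 0, 0, 0.95],
  [0, 0, -0.149, 0, 0, 0, 0.95],
  [0, 0, -0.149, 0, 0, 0, 0.95],
  [0, 0, -0.149, 0, 0, 0, 0.95],
  [0, 0, -0.149, 0, 0, 0, 0.95],
  [0, 0, -0.149, 0, 0, 0, 0.95],
  [0, 0, -0.149, 0, 0, 0, 0.95],
  [0, 0, -0.149, 0, 0, 0, 0.95],
  [0, 0, 0, 0, 0, 0, 0.95],
])

```text
clock: 22.15
position: [0.6326, -0.3059, 0.3351]
eef_rot: [0.001, 1.0, -0.0, 0.001]
contact_force: [-0.5, -0.2, 0.4]
grip_width: 0.0895
```

```bash
python3 - <<'E'
from h import *
stat(); plan([.52,.22,.34],3.14)
E
```

```text
t 22.15 pos [ 0.6326 -0.3059  0.3351] yaw 3.14 tilt [ 0.002 -0.001 -1.   ] q [ 0.07  0.42  0.42  1.39 -0.17  1.37  2.06] F [-0.5 -0.2  0.4] M [-0.01  0.06  0.02] w 0.0895
yaw now 3.140 rot [-0.001  0.002 -0.   ] rows>= 0.0 | shift(cur axes) [ 0.1134  0.5257 -0.0056] after turn [ 0.1134  0.5257 -0.0049] rows>= 10.8
```

>>> send_rows([
  [0, 0, 0, 0.0095, 0.0438, 0, 0.95],
  [0, 0, 0, 0.0095, 0.0438, 0, 0.95],
  [0, 0, 0, 0.0095, 0.0438, 0, 0.95],
  [0, 0, 0, 0.0095, 0.0438, 0, 0.95],
  [0, 0, 0, 0.0095, 0.0438, 0, 0.95],
  [0, 0, 0, 0.0095, 0.0438, 0, 0.95],
  [0, 0, 0, 0.0095, 0.0438, 0, 0.95],
  [0, 0, 0, 0.0095, 0.0438, 0, 0.95],
  [0, 0, 0, 0.0095, 0.0438, 0, 0.95],
  [0, 0, 0, 0.0095, 0.0438, 0, 0.95],
  [0, 0, 0, 0.0095, 0.0438, 0, 0.95],
  [0, 0, 0, 0.0095, 0.0438, 0, 0.95],
  [0, 0, 0, 0, 0, 0, 0.95],
  [0, 0, 0, 0, 0, 0, 0.95],
])

```text
clock: 23.55
position: [0.5211, 0.2209, 0.3341]
eef_rot: [0.003, 1.0, -0.001, 0.001]
contact_force: [0.1, 0.1, 0.7]
grip_width: 0.089
```

```bash
python3 - <<'E'
from h import *
stat(); st,im,d=shot('wrist','w7')
E
```

```text
t 23.55 pos [0.5211 0.2209 0.3341] yaw 3.135 tilt [ 0.002 -0.002 -1.   ] q [-0.63  0.15  0.13  1.69 -0.02  1.3   1.07] F [0.1 0.1 0.7] M [-0.    0.05 -0.01] w 0.089
```

View pics/w7.png

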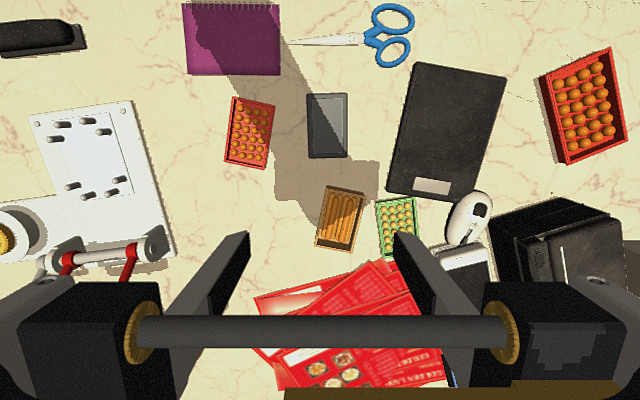

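```bash
cat >> h.py <<'E'
def objs(name,boxes,cam='wrist'):
    st,im,d=load(name); C=cloud(cam,d,st); out={}
    for n,(x0,y0,x1,y1,zlo,zhi) in boxes.items():
        p=C[y0:y1,x0:x1].reshape(-1,3); q=p[(p[:,2]>zlo)&(p[:,2]<zhi)]
        (c,sz,a)=cv2.minAreaRect((q[:,:2]*1000).astype(np.float32))
        # dir of long side
        b=cv2.boxPoints((c,sz,a)); e1=b[1]-b[0];e2=b[2]-b[1]; L=e1 if np.linalg.norm(e1)>np.linalg.norm(e2) else e2
        ang=np.arctan2(L[1],L[0]); ang=(ang+np.pi/2)%np.pi-np.pi/2
        print(n,'c',(np.array(c)/1000).round(4),'size',np.sort(sz).round(1),'long ang',round(float(ang),3),'z90',np.percentile(q[:,2],[50,90,98]).round(4),len(q))
        out[n]=(np.array(c)/1000,ang)
    return out
E
python3 - <<'E'
from h import *
B=dict(red=(215,85,285,180,.012,.03),bigred=(530,40,630,175,.012,.06),lid=(295,82,360,170,.009,.02),tub=(305,175,375,262,.028,.045),green=(370,190,425,262,.014,.03),scale=(380,55,510,212,.012,.022))
objs('w7',B)
st,im,d=load('w7'); crop(im,210,75,430,265,3,'w7a')
E
```

```text
red c [0.4721 0.1063] size [ 66.8 102.9] long ang -0.219 z90 [0.0168 0.0191 0.0202] 1676
bigred c [0.4379 0.6212] size [ 97.8 147.3] long ang 0.425 z90 [0.0228 0.027  0.0282] 5435
lid c [0.461  0.2293] size [63.4 99.8] long ang 0.019 z90 [0.0131 0.0144 0.0151] 2621
tub c [0.613  0.2489] size [ 66.8 103.1] long ang -0.209 z90 [0.0324 0.0339 0.0347] 547
green c [0.6246 0.3506] size [ 80.  120.3] long ang 0.004 z90 [0.0167 0.019  0.0201] 1008
scale c [0.4851 0.4121] size [190.2 234.1] long ang -0.003 z90 [0.0158 0.0172 0.0182] 12193
```

View pics/w7a.png

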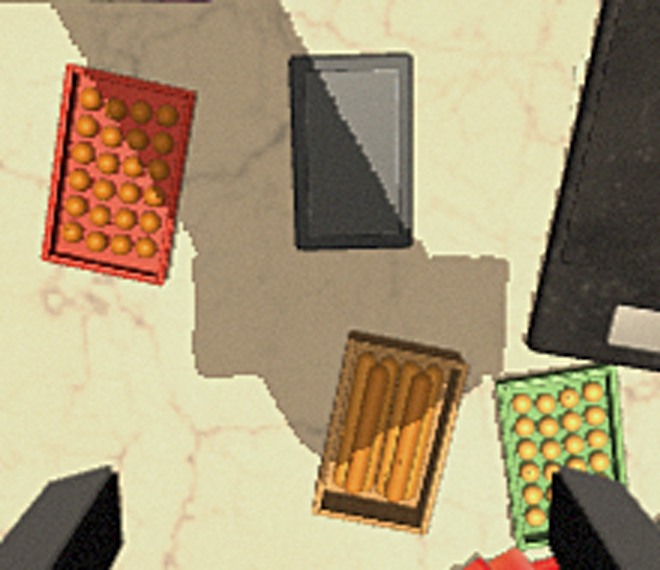

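```bash
python3 - <<'E'
from h import *
plan([.613,.2489,.10],2.933)
E
```

```text
yaw now 3.134 rot [-0.002  0.003  0.201] rows>= 1.3 | shift(cur axes) [-0.0906  0.0304  0.2344] after turn [-0.0833  0.0475  0.2342] rows>= 5.1
```

>>> send_rows([
  [0, 0, 0.1005, 0, 0, 0, 1],
  [0, 0, 0.1005, 0, 0, 0, 1],
  [0, 0, 0, -0.0139, 0.0079, 0.039, 1],
  [0, 0, 0, -0.0139, 0.0079, 0.039, 1],
  [0, 0, 0, -0.0139, 0.0079, 0.039, 1],
  [0, 0, 0, -0.0139, 0.0079, 0.039, 1],
  [0, 0, 0, -0.0139, 0.0079, 0.039, 1],
  [0, 0, 0, -0.0139, 0.0079, 0.039, 1],
  [0, 0, 0, 0, 0, 0, 1],
  [0, 0, 0, 0, 0, 0, 1],
])

```text
clock: 24.6
position: [0.6137, 0.2476, 0.1007]
eef_rot: [0.104, 0.995, -0.001, 0.001]
contact_force: [0.3, 0.0, 1.8]
grip_width: 0.0942
```

```bash
python3 - <<'E'
from h import *
stat(); st,im,d=shot('wrist','w8'); plan([.613,.2489,.009],2.933)
E
```

```text
t 24.6 pos [0.6137 0.2476 0.1007] yaw 2.933 tilt [ 0.002 -0.003 -1.   ] q [-0.59  0.51  0.14  1.73 -0.08  0.91  0.95] F [0.3 0.  1.8] M [-0.01 -0.04  0.  ] w 0.0942
yaw now 2.933 rot [-0.001  0.004  0.   ] rows>= 0.0 | shift(cur axes) [0.0016 0.0005 0.0931] after turn [0.0012 0.0005 0.0931] rows>= 1.9
```

View pics/w8.png

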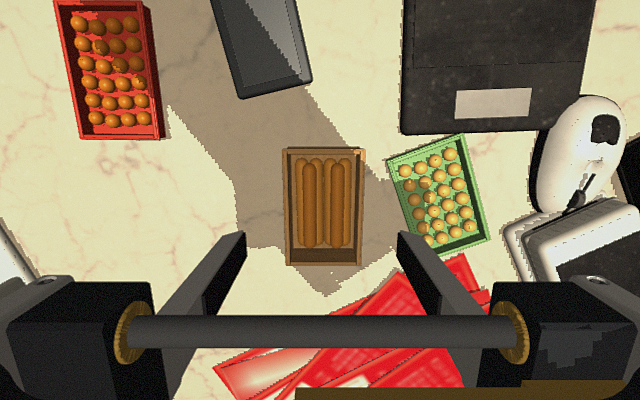

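>>> send_rows([
  [0, 0.003, 0, 0.0014, 0.0005, 0.0315, 0.88],
  [0, 0, 0, 0, 0, 0.0315, 0.88],
  [0, 0, 0, 0, 0, 0.0305, 0.88],
  [0, 0, 0, 0, 0, 0, 0.88],
  [0, 0, 0, 0, 0, 0, 0.88],
])

```text
clock: 25.15
position: [0.6132, 0.25, 0.0095]
eef_rot: [0.103, 0.995, 0.0, 0.001]
contact_force: [0.9, 0.8, 0.4]
grip_width: 0.0829
```

```bash
python3 - <<'E'
from h import *
stat()
objs('w8',dict(green=(380,130,495,260,.014,.026),tub=(275,140,372,275,.028,.045)))
E
```

```text
t 25.15 pos [0.6132 0.25   0.0095] yaw 2.935 tilt [ 0.001  0.    -1.   ] q [-0.57  0.62  0.12  1.78 -0.1   0.75  0.96] F [0.9 0.8 0.4] M [-0.02  0.01 -0.  ] w 0.0829
green c [0.6254 0.3506] size [ 90.2 116.6] long ang -0.116 z90 [0.0169 0.019  0.0198] 4466
tub c [0.6128 0.2489] size [ 66.9 102.6] long ang -0.21 z90 [0.0326 0.0337 0.0342] 2098
```

>>> send_rows([
  [0, 0, 0, 0, 0, 0, 0.6],
  [0, 0, 0, 0, 0, 0, 0.5],
  [0, 0, 0, 0, 0, 0, 0.5],
  [0, 0, 0, 0, 0, 0, 0.5],
  [0, 0, 0, 0, 0, 0, 0.5],
  [0, 0, 0, 0, 0, -0.02, 0.5],
  [0, 0, 0, 0, 0, -0.04, 0.5],
  [0, 0, 0, 0, 0, -0.04, 0.5],
  [0, 0, 0, 0, 0, 0, 0.5],
])

```text
clock: 26.05
position: [0.6152, 0.2512, 0.1133]
eef_rot: [0.103, 0.995, 0.002, 0.003]
contact_force: [0.4, 0.0, -1.0]
grip_width: 0.0638
```

```bash
python3 - <<'E'
from h import *
stat(); plan([.5091,-.1496,.12],3.272)
E
```

```text
t 26.05 pos [0.6152 0.2512 0.1133] yaw 2.935 tilt [ 0.007  0.003 -1.   ] q [-0.59  0.5   0.14  1.72 -0.08  0.92  0.95] F [ 0.4  0.  -1. ] M [ 0.08 -0.05 -0.02] w 0.0638
yaw now 2.935 rot [ 0.003  0.007 -0.337] rows>= 2.2 | shift(cur axes) [ 0.0217 -0.414  -0.0087] after turn [ 0.1573 -0.3836 -0.0067] rows>= 8.3
```

>>> send_rows([
  [0, 0, -0.112, 0, 0, 0, 0.5],
  [0, 0, -0.112, 0, 0, 0, 0.5],
  [0, 0, -0.113, 0, 0, 0, 0.5],
  [0, 0, 0, 0.0157, -0.0384, -0.0005, 0.5],
  [0, 0, 0, 0.0157, -0.0384, -0.0005, 0.5],
  [0, 0, 0, 0.0157, -0.0384, -0.0005, 0.5],
  [0, 0, 0, 0.0157, -0.0384, -0.0005, 0.5],
  [0, 0, 0, 0.0157, -0.0384, -0.0005, 0.5],
  [0, 0, 0, 0.0157, -0.0384, -0.0005, 0.5],
  [0, 0, 0, 0.0157, -0.0384, -0.0005, 0.5],
  [0, 0, 0, 0.0157, -0.0384, -0.0005, 0.5],
  [0, 0, 0, 0.0157, -0.0384, -0.0005, 0.5],
  [0, 0, 0, 0.0157, -0.0384, -0.0005, 0.5],
  [0, 0, 0, 0, 0, 0, 0.5],
  [0, 0, 0, 0, 0, 0, 0.5],
])

```text
clock: 27.55
position: [0.5066, -0.1519, 0.1126]
eef_rot: [-0.064, 0.998, -0.0, -0.0]
contact_force: [0.7, 0.8, -1.9]
grip_width: 0.0641
```

```bash
python3 - <<'E'
from h import *
stat(); plan([.5091,-.1496,.06],3.272); st,im,d=shot('wrist','w9')
E
```

```text
t 27.55 pos [ 0.5066 -0.1519  0.1126] yaw -3.013 tilt [-0.    -0.001 -1.   ] q [ 0.02  0.3   0.17  2.03 -0.07  0.82  1.94] F [ 0.7  0.8 -1.9] M [0.1  0.01 0.03] w 0.0641
yaw now -3.013 rot [-0.001 -0.    -0.002] rows>= 0.0 | shift(cur axes) [-0.0028  0.002   0.0526] after turn [-0.0028  0.002   0.0526] rows>= 1.1
```

View pics/w9.png

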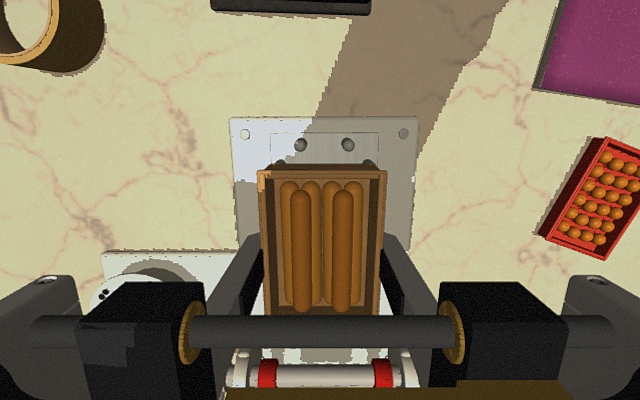

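```bash
python3 - <<'E'
from h import *
objs('w9',dict(tub=(250,160,395,318,.13,.145)))
st,im,d=load('w9'); C=cloud('wrist',d,st)
m=(C[...,2]>0.03)&(C[...,2]<0.045); m[:130]=0; m[170:]=0;m[:,280:]&=True; m[:,:270]=0;m[:,385:]=0
n,l,s,c=cv2.connectedComponentsWithStats(m.astype(np.uint8))
for i in range(1,n):
    if s[i,4]>8: p=C[l==i]; q=p[p[:,2]>p[:,2].max()-.004]; print(c[i].round(1),s[i,4],q.mean(0).round(4))
E
```

```text
tub c [ 0.4992 -0.1528] size [80.7 88.1] long ang 0.133 z90 [0.1364 0.1378 0.143 ] 4165
[300. 145.] 120 [ 0.4553 -0.1767  0.0379]
[348.4 144.6] 119 [ 0.4497 -0.1373  0.0375]
[370.8 162.8] 17 [ 0.4621 -0.1162  0.0351]
```

```bash
python3 - <<'E'
from h import *
st,im,d=load('w9'); C=cloud('wrist',d,st)
c=np.array([.5091,-.1496]);th=.131
p=C[160:230,250:395].reshape(-1,3); p=p[(p[:,2]>.128)&(p[:,2]<.15)]
L=(p[:,:2]-c)@np.array([[np.cos(th),-np.sin(th)],[np.sin(th),np.cos(th)]])
print(np.percentile(L[:,0],[0.5,2,5]),np.percentile(L[:,1],[.5,2,98,99.5]))
f=p[np.abs(L[:,0]-L[:,0].min())<.006]; Lf=L[np.abs(L[:,0]-L[:,0].min())<.006]
print(np.percentile(Lf[:,1],[1,99]),len(Lf)); a=np.polyfit(Lf[:,1],Lf[:,0],1);print('tilt edge',a)
e=st['position'][:2]-c; print('tcp in press',np.array([[np.cos(th),np.sin(th)],[-np.sin(th),np.cos(th)]])@e)
E
```

```text
[-0.05401784 -0.05387352 -0.05356585] [-0.03509601 -0.03459425  0.03072474  0.03113711]
[-0.03446832  0.03073913] 1226
tilt edge [ 0.00226606 -0.05182215]
tcp in press [-0.0028269  -0.00197664]
```

>>> send_rows([
  [0, 0, -0.002, -0.0028, 0.002, 0.026, 0.5],
  [0, 0, 0, 0, 0, 0.026, 0.5],
  [0, 0, 0, 0, 0, 0, 0.5],
  [0, 0, 0, 0, 0, 0, 0.5],
])

```text
clock: 28.0
position: [0.5095, -0.1479, 0.0607]
eef_rot: [-0.067, 0.998, -0.0, -0.001]
contact_force: [0.8, -0.0, -1.4]
grip_width: 0.0639
```

```bash
python3 - <<'E'
from h import *
stat(); plan([.5091,-.1496,.0245],3.272)
E
```

```text
t 28.0 pos [ 0.5095 -0.1479  0.0607] yaw -3.007 tilt [-0.001 -0.    -1.   ] q [ 0.03  0.38  0.16  2.06 -0.09  0.71  1.95] F [ 0.8 -0.  -1.4] M [ 0.03 -0.04  0.  ] w 0.0639
yaw now -3.007 rot [-0.    -0.001  0.004] rows>= 0.0 | shift(cur axes) [ 0.0006 -0.0017  0.0362] after turn [ 0.0006 -0.0017  0.0362] rows>= 0.7
```

>>> send_rows([
  [0, 0, 0.004, 0.0006, -0.0017, 0.004, 0.5],
  [0, 0, 0, 0, 0, 0.008, 0.5],
  [0, 0, 0, 0, 0, 0.008, 0.5],
  [0, 0, 0, 0, 0, 0.008, 0.5],
  [0, 0, 0, 0, 0, 0.005, 0.5],
  [0, 0, 0, 0, 0, 0.003, 0.5],
  [0, 0, 0, 0, 0, 0, 0.5],
])

```text
clock: 28.7
position: [0.5087, -0.1506, 0.024]
eef_rot: [-0.064, 0.998, -0.0, -0.001]
contact_force: [-0.4, 0.8, -1.5]
grip_width: 0.0637
```

```bash
python3 - <<'E'
from h import *
stat(); plan([.5091,-.1496,.0235],3.272)
E
```

```text
t 28.7 pos [ 0.5087 -0.1506  0.024 ] yaw -3.013 tilt [-0.001 -0.001 -1.   ] q [ 0.05  0.44  0.15  2.08 -0.1   0.63  1.96] F [-0.4  0.8 -1.5] M [0.04 0.02 0.04] w 0.0637
yaw now -3.013 rot [-0.    -0.001 -0.001] rows>= 0.0 | shift(cur axes) [-0.0005  0.001   0.0005] after turn [-0.0005  0.001   0.0005] rows>= 0.0
```

>>> send_rows([
  [0, 0, 0, 0, 0.001, 0, 0.7],
  [0, 0, 0, 0, 0, 0, 0.85],
  [0, 0, 0, 0, 0, 0, 0.85],
  [0, 0, 0, 0, 0, -0.02, 0.85],
  [0, 0, 0, 0, 0, -0.04, 0.85],
  [0, 0, 0, 0, 0, -0.04, 0.85],
  [0, 0, 0, 0, 0, -0.04, 0.85],
  [0, 0, 0, 0, 0, 0, 0.85],
])

```text
clock: 29.5
position: [0.5115, -0.1502, 0.1698]
eef_rot: [-0.064, 0.998, -0.001, 0.004]
contact_force: [-0.3, -0.2, 0.1]
grip_width: 0.0796
```

```bash
python3 - <<'E'
from h import *
stat(); st,im,d=shot('wrist','w10'); plan([.4721,.1063,.16],2.923)
objs('w10',dict(tub=(200,80,440,235,.042,.052)))
E
```

```text
t 29.5 pos [ 0.5115 -0.1502  0.1698] yaw -3.013 tilt [ 0.008 -0.002 -1.   ] q [ 0.    0.23  0.19  1.98 -0.05  0.93  1.92] F [-0.3 -0.2  0.1] M [ 0.03 -0.02  0.01] w 0.0796
yaw now -3.013 rot [-0.001  0.005  0.348] rows>= 2.3 | shift(cur axes) [0.0051 0.2589 0.0068] after turn [0.0929 0.2417 0.0072] rows>= 5.2
tub c [ 0.5071 -0.1508] size [66.9 98.7] long ang 0.129 z90 [0.0465 0.0476 0.0482] 1238
```

View pics/w10.png

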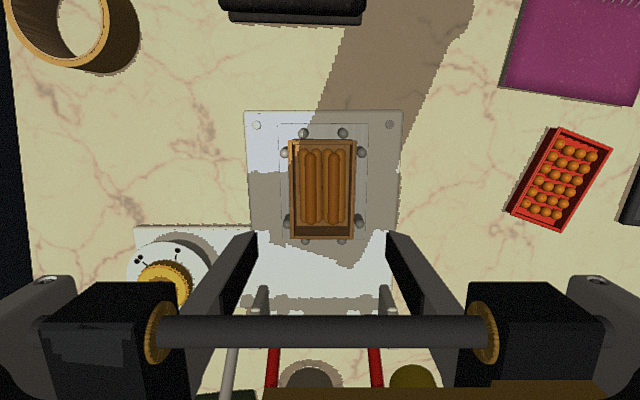

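>>> send_rows([
  [0, 0, 0.116, 0, 0, 0, 0.95],
  [0, 0, 0.116, 0, 0, 0, 0.95],
  [0, 0, 0.116, 0, 0, 0, 0.95],
  [0, 0, 0, 0.0155, 0.0403, 0, 0.95],
  [0, 0, 0, 0.0155, 0.0403, 0, 0.95],
  [0, 0, 0, 0.0155, 0.0403, 0, 0.95],
  [0, 0, 0, 0.0155, 0.0403, 0, 0.95],
  [0, 0, 0, 0.0155, 0.0403, 0, 0.95],
  [0, 0, 0, 0.0155, 0.0403, 0, 0.95],
  [0, 0, 0, 0, 0, 0, 0.95],
  [0, 0, 0, 0, 0, 0, 0.95],
])

```text
clock: 30.65
position: [0.47, 0.1074, 0.1635]
eef_rot: [0.108, 0.994, -0.001, -0.001]
contact_force: [-0.0, 0.4, 0.7]
grip_width: 0.0892
```

```bash
python3 - <<'E'
from h import *
stat(); st,im,d=shot('wrist','w11'); plan([.4721,.1063,.16],2.923)
C=cloud('wrist',d,st)
objs('w11',dict(red=(240,60,420,235,.012,.024)))
E
```

```text
t 30.65 pos [0.47   0.1074 0.1635] yaw 2.925 tilt [-0.002 -0.001 -1.   ] q [-0.41  0.16  0.06  2.07 -0.01  0.91  1.01] F [-0.   0.4  0.7] M [-0.07  0.01 -0.06] w 0.0892
yaw now 2.923 rot [-0.002 -0.001 -0.   ] rows>= 0.0 | shift(cur axes) [-0.0018  0.0004  0.0037] after turn [-0.0018  0.0004  0.0037] rows>= 0.1
red c [0.4318 0.1265] size [184.2 187.5] long ang -0.133 z90 [0.0152 0.0187 0.0197] 4878
```

View pics/w11.png

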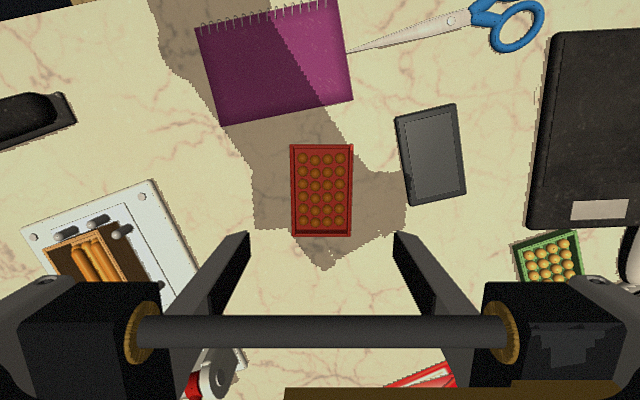

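```bash
python3 - <<'E'
from h import *
o=objs('w11',dict(red=(284,138,362,241,.012,.024),lid=(390,98,470,210,.008,.02)))
c,a=o['red']; plan([c[0],c[1],.007],a+np.pi)
E
```

```text
red c [0.4722 0.1061] size [ 66.8 102.7] long ang -0.218 z90 [0.0168 0.0191 0.0199] 3405
lid c [0.4611 0.2292] size [63.8 99.9] long ang 0.02 z90 [0.0131 0.0141 0.0147] 5631
yaw now 2.923 rot [-0.002 -0.001 -0.001] rows>= 0.0 | shift(cur axes) [-0.0021  0.0005  0.1567] after turn [-0.0019  0.0002  0.1567] rows>= 3.1
```

>>> send_rows([
  [0, 0, 0, -0.002, 0.0004, 0.039, 0.9],
  [0, 0, 0, 0, 0, 0.039, 0.9],
  [0, 0, 0, 0, 0, 0.039, 0.9],
  [0, 0, 0, 0, 0, 0.034, 0.9],
  [0, 0, 0, 0, 0, 0, 0.9],
  [0, 0, 0, 0, 0, 0, 0.9],
])

```text
clock: 31.3
position: [0.4725, 0.1054, 0.0135]
eef_rot: [0.11, 0.994, -0.001, -0.001]
contact_force: [-0.0, 0.9, 0.6]
grip_width: 0.0848
```

```bash
python3 - <<'E'
from h import *
stat(); plan([.4722,.1061,.007],-.218+np.pi)
E
```

```text
t 31.3 pos [0.4725 0.1054 0.0135] yaw 2.921 tilt [-0.002 -0.002 -1.   ] q [-0.39  0.4   0.05  2.18 -0.03  0.57  1.03] F [-0.   0.9  0.6] M [-0.01  0.02  0.03] w 0.0848
yaw now 2.921 rot [-0.002 -0.001 -0.003] rows>= 0.0 | shift(cur axes) [0.0005 0.0006 0.0065] after turn [0.0005 0.0006 0.0065] rows>= 0.1
```

>>> send_rows([
  [0, 0, 0, 0.0005, 0.0006, 0.006, 0.85],
  [0, 0, 0, 0, 0, 0, 0.7],
  [0, 0, 0, 0, 0, 0, 0.5],
  [0, 0, 0, 0, 0, 0, 0.5],
  [0, 0, 0, 0, 0, 0, 0.5],
  [0, 0, 0, 0, 0, 0, 0.5],
])

```text
clock: 31.9
position: [0.4728, 0.1074, 0.008]
eef_rot: [0.109, 0.994, -0.0, 0.0]
contact_force: [-1.5, -0.4, 8.3]
grip_width: 0.064
```

```bash
python3 - <<'E'
from h import *
stat()
E
```

```text
t 31.9 pos [0.4728 0.1074 0.008 ] yaw 2.923 tilt [ 0.001 -0.    -1.   ] q [-0.4   0.41  0.05  2.18 -0.03  0.55  1.03] F [-1.5 -0.4  8.3] M [-0.2   0.21 -0.01] w 0.064
```

>>> send_rows([
  [0, 0, 0, 0, 0, -0.015, 0.5],
  [0, 0, 0, 0, 0, -0.04, 0.5],
  [0, 0, 0, 0, 0, -0.04, 0.5],
  [0, 0, 0, 0, 0, -0.04, 0.5],
  [0, 0, 0, 0, 0, -0.01, 0.5],
  [0, 0, 0, 0, 0, 0, 0.5],
])

```text
clock: 32.5
position: [0.4732, 0.1077, 0.1538]
eef_rot: [0.109, 0.994, 0.0, 0.001]
contact_force: [0.9, -1.0, -2.2]
grip_width: 0.0637
```

```bash
python3 - <<'E'
from h import *
stat(); plan([.5091,-.1496,.15],3.272)
E
```

```text
t 32.5 pos [0.4732 0.1077 0.1538] yaw 2.923 tilt [ 0.003  0.001 -1.   ] q [-0.42  0.17  0.06  2.08 -0.01  0.89  1.01] F [ 0.9 -1.  -2.2] M [ 0.03 -0.03 -0.04] w 0.0637
yaw now 2.923 rot [ 0.001  0.003 -0.349] rows>= 2.3 | shift(cur axes) [-0.091  -0.2433  0.0038] after turn [-0.0022 -0.2598  0.0038] rows>= 5.2
```

>>> send_rows([
  [0, 0, -0.116, 0, 0, 0, 0.5],
  [0, 0, -0.116, 0, 0, 0, 0.5],
  [0, 0, -0.117, 0, 0, 0, 0.5],
  [0, 0, 0, -0.0003, -0.0371, 0, 0.5],
  [0, 0, 0, -0.0003, -0.0371, 0, 0.5],
  [0, 0, 0, -0.0003, -0.0371, 0, 0.5],
  [0, 0, 0, -0.0003, -0.0371, 0, 0.5],
  [0, 0, 0, -0.0003, -0.0371, 0, 0.5],
  [0, 0, 0, -0.0003, -0.0371, 0, 0.5],
  [0, 0, 0, -0.0003, -0.0371, 0, 0.5],
  [0, 0, 0, 0, 0, 0.03, 0.5],
  [0, 0, 0, 0, 0, 0.03, 0.5],
  [0, 0, 0, 0, 0, 0, 0.5],
  [0, 0, 0, 0, 0, 0, 0.5],
])

```text
clock: 33.9
position: [0.5072, -0.1498, 0.0917]
eef_rot: [-0.065, 0.998, -0.0, -0.002]
contact_force: [0.9, -0.1, -0.3]
grip_width: 0.0638
```

```bash
cat >> h.py <<'E'
def held(name,zlo,zhi,box=(150,100,480,315),th=.131,c=(.5091,-.1496)):
    """near edge & sides of held/stacked thing in press frame"""
    st,im,d=load(name); C=cloud('wrist',d,st); x0,y0,x1,y1=box
    p=C[y0:y1,x0:x1].reshape(-1,3); p=p[(p[:,2]>zlo)&(p[:,2]<zhi)]
    Rm=np.array([[np.cos(th),-np.sin(th)],[np.sin(th),np.cos(th)]])
    L=(p[:,:2]-np.array(c))@Rm; k=(np.abs(L[:,0])<.08)&(np.abs(L[:,1])<.06); L=L[k];p=p[k]
    xm=np.percentile(L[:,0],1); e=(L[:,0]<xm+.012)
    print('near x',xm.round(4),'y edges near',np.percentile(L[e,1],[1,99]).round(4),'mid',np.percentile(L[e,1],[1,99]).mean().round(4),'z',np.percentile(p[:,2],[50,95]).round(4))
    a=L[L[:,0]<xm+.02]
    # edge slope
    bins=np.linspace(-.025,.025,11); xs=[];ys=[]
    for i in range(10):
        s=L[(L[:,1]>bins[i])&(L[:,1]<bins[i+1]),0]
        if len(s)>3: xs.append(np.percentile(s,2)); ys.append((bins[i]+bins[i+1])/2)
    print('edge slope',np.polyfit(ys,xs,1).round(4), 'tcp press',((st['position'][:2]-np.array(c))@Rm).round(4))
E
python3 - <<'E'
from h import *
stat(); plan([.5091,-.1496,.052],3.272);shot('wrist','w12'); held('w12',.1,.118)
E
```

```text
t 33.9 pos [ 0.5072 -0.1498  0.0917] yaw -3.011 tilt [-0.003 -0.001 -1.   ] q [ 0.01  0.33  0.19  2.04 -0.09  0.78  1.95] F [ 0.9 -0.1 -0.3] M [ 0.04 -0.04  0.02] w 0.0638
yaw now -3.011 rot [-0.    -0.003 -0.   ] rows>= 0.0 | shift(cur axes) [-0.002  -0.0001  0.0397] after turn [-0.0019 -0.0001  0.0397] rows>= 0.8
near x -0.0538 y edges near [-0.0329  0.0329] mid 0.0 z [0.1017 0.1125]
edge slope [ 0.002  -0.0537] tcp press [-0.0019  0.0001]
```

View pics/w12.png

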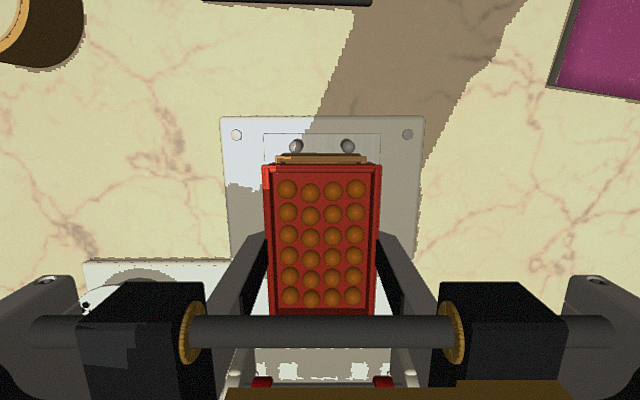

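```bash
python3 - <<'E'
from h import *
held('w10',.043,.053,(200,130,440,245))
E
```

```text
near x -0.0514 y edges near [-0.0336  0.0321] mid -0.0008 z [0.0466 0.0478]
edge slope [ 0.0025 -0.0514] tcp press [ 0.0023 -0.0009]
```

>>> send_rows([
  [0, -0.002, 0, -0.0025, -0.0007, 0.008, 0.5],
  [0, 0, 0, 0, 0, 0.008, 0.5],
  [0, 0, 0, 0, 0, 0.008, 0.5],
  [0, 0, 0, 0, 0, 0, 0.5],
  [0, 0, 0, 0, 0, 0, 0.5],
])

```text
clock: 34.45
position: [0.5105, -0.1503, 0.0684]
eef_rot: [-0.065, 0.998, -0.0, 0.001]
contact_force: [0.3, -0.8, -0.9]
grip_width: 0.0637
```

```bash
python3 - <<'E'
from h import *
stat(); plan([.5097,-.1501,.0525],3.272);shot('wrist','w13'); held('w13',.07,.095)
E
```

```text
t 34.45 pos [ 0.5105 -0.1503  0.0684] yaw -3.012 tilt [ 0.001 -0.    -1.   ] q [ 0.02  0.37  0.18  2.05 -0.1   0.72  1.96] F [ 0.3 -0.8 -0.9] M [0.01 0.02 0.05] w 0.0637
yaw now -3.012 rot [-0.001  0.001 -0.   ] rows>= 0.0 | shift(cur axes) [0.0008 0.0003 0.0159] after turn [0.0008 0.0003 0.0159] rows>= 0.3
near x -0.0504 y edges near [-0.0336  0.0318] mid -0.0009 z [0.0767 0.0837]
edge slope [-0.0014 -0.05  ] tcp press [ 0.0013 -0.0009]
```

>>> send_rows([
  [0, 0, 0, 0.0009, 0, 0.005, 0.5],
  [0, 0, 0, 0, 0, 0.005, 0.5],
  [0, 0, 0, 0, 0, 0.003, 0.5],
  [0, 0, 0, 0, 0, 0.002, 0.5],
  [0, 0, 0, 0, 0, 0.001, 0.5],
  [0, 0, 0, 0, 0, 0, 0.5],
])

```text
clock: 35.1
position: [0.5098, -0.1505, 0.0525]
eef_rot: [-0.065, 0.998, -0.0, 0.001]
contact_force: [0.2, 0.3, -0.9]
grip_width: 0.0637
```

```bash
python3 - <<'E'
from h import *
stat(); plan([.5097,-.1501,.0525],3.272);shot('wrist','w14'); held('w14',.055,.085)
E
```

```text
t 35.1 pos [ 0.5098 -0.1505  0.0525] yaw -3.012 tilt [ 0.002 -0.    -1.   ] q [ 0.02  0.39  0.18  2.06 -0.11  0.69  1.97] F [ 0.2  0.3 -0.9] M [0.02 0.   0.03] w 0.0637
yaw now -3.012 rot [-0.001  0.002 -0.   ] rows>= 0.0 | shift(cur axes) [ 0.      0.0004 -0.    ] after turn [ 0.      0.0004 -0.    ] rows>= 0.0
near x -0.0512 y edges near [-0.0337  0.0317] mid -0.001 z [0.061  0.0751]
edge slope [-0.     -0.0508] tcp press [ 0.0006 -0.001 ]
```

>>> send_rows([
  [0, 0, 0, 0, 0, 0.0005, 0.6],
  [0, 0, 0, 0, 0, 0, 0.8],
  [0, 0, 0, 0, 0, 0, 0.8],
  [0, 0, 0, 0, 0, -0.02, 0.85],
  [0, 0, 0, 0, 0, -0.04, 0.85],
  [0, 0, 0, 0, 0, -0.04, 0.85],
  [0, 0, 0, 0, 0, -0.04, 0.85],
  [0, 0, 0, 0, 0, 0, 0.85],
])

```text
clock: 35.95
position: [0.512, -0.151, 0.197]
eef_rot: [-0.065, 0.998, -0.001, 0.005]
contact_force: [0.8, 0.2, -0.2]
grip_width: 0.0797
```

```bash
python3 - <<'E'
from h import *
stat(); st,im,d=shot('wrist','w15'); plan([.59,.345,.2],3.25);held('w15',.055,.07,(200,100,440,245))
crop(im,200,90,440,290,3,'w15a')
E
```

```text
t 35.95 pos [ 0.512 -0.151  0.197] yaw -3.012 tilt [ 0.009 -0.001 -1.   ] q [-0.02  0.2   0.21  1.95 -0.05  0.99  1.92] F [ 0.8  0.2 -0.2] M [ 0.04 -0.05  0.01] w 0.0797
yaw now -3.012 rot [-0.002  0.006  0.022] rows>= 0.2 | shift(cur axes) [-0.1427  0.4812 -0.0055] after turn [-0.1322  0.4841 -0.0056] rows>= 10.0
near x -0.0507 y edges near [-0.0337  0.0315] mid -0.0011 z [0.0608 0.0635]
edge slope [-0.0018 -0.0501] tcp press [ 0.0027 -0.0018]
```

View pics/w15a.png

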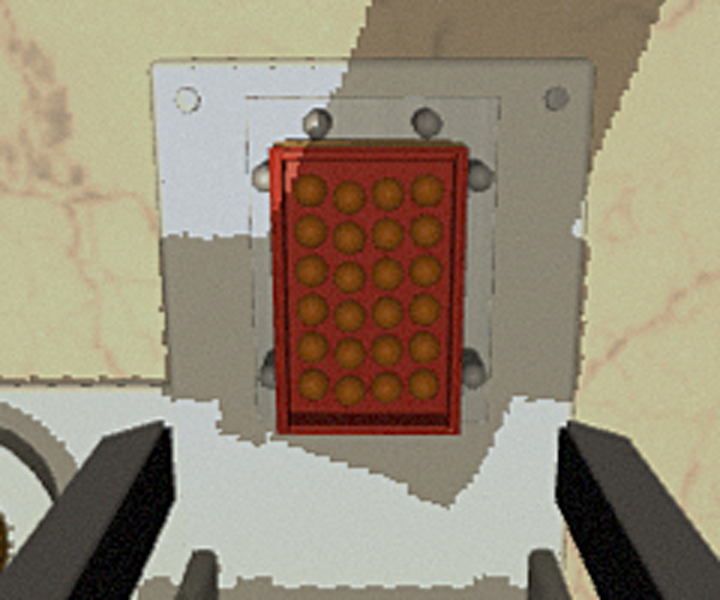

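>>> send_rows([
  [0, 0, 0, -0.0119, 0.0401, 0, 0.95],
  [0, 0, 0, -0.0119, 0.0401, 0, 0.95],
  [0, 0, 0, -0.0119, 0.0401, 0, 0.95],
  [0, 0, 0, -0.0119, 0.0401, 0, 0.95],
  [0, 0, 0, -0.0119, 0.0401, 0, 0.95],
  [0, 0, 0, -0.0119, 0.0401, 0, 0.95],
  [0, 0, 0, -0.0119, 0.0401, 0, 0.95],
  [0, 0, 0, -0.0119, 0.0401, 0, 0.95],
  [0, 0, 0, -0.0119, 0.0401, 0, 0.95],
  [0, 0, 0, -0.0119, 0.0401, 0, 0.95],
  [0, 0, 0, -0.0119, 0.0401, 0, 0.95],
  [0, 0, 0, -0.0119, 0.0401, 0, 0.95],
  [0, 0, 0, 0, 0, 0, 0.95],
  [0, 0, 0, 0, 0, 0, 0.95],
])

```text
clock: 37.4
position: [0.5879, 0.3459, 0.1898]
eef_rot: [-0.066, 0.998, -0.001, -0.0]
contact_force: [-0.5, -1.3, -0.3]
grip_width: 0.0893
```

```bash
python3 - <<'E'
from h import *
stat(); st,im,d=shot('wrist','w16')
E
```

```text
t 37.4 pos [0.5879 0.3459 0.1898] yaw -3.01 tilt [-0.    -0.002 -1.   ] q [-0.62  0.45 -0.02  1.6   0.01  1.09  1.07] F [-0.5 -1.3 -0.3] M [-0.02 -0.02 -0.06] w 0.0893
```

View pics/w16.png

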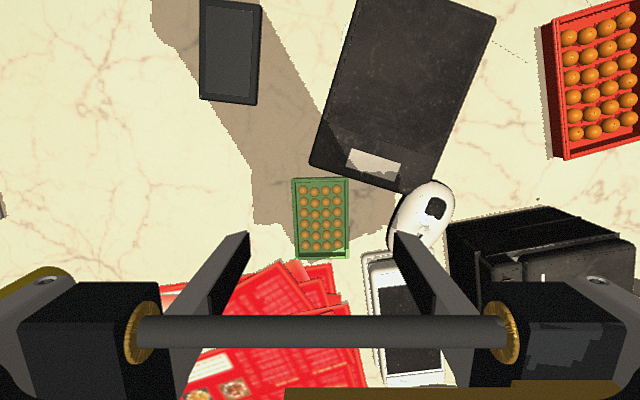

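```bash
python3 - <<'E'
from h import *
st,im,d=load('w16');C=cloud('wrist',d,st)
for n,uv in dict(printer=(480,260),printer2=(530,240),mouse=(425,200),phone=(410,320),menu=(300,290)).items(): print(n,C[uv[1],uv[0]].round(3))
o=objs('w16',dict(green=(286,172,356,262,.014,.024)))
c,a=o['green']; plan([c[0],c[1],.007],a+np.pi)
q=C[:270,400:].reshape(-1,3); q=q[(q[:,2]>.09)&(q[:,0]<.75)&(q[:,1]<.55)]; print(len(q), q[:,1].min() if len(q) else '')
E
```

```text
printer [0.625 0.506 0.094]
printer2 [0.602 0.557 0.082]
mouse [0.588 0.464 0.03 ]
phone [0.557 0.364 0.302]
menu [0.735 0.336 0.007]
green c [0.6275 0.3536] size [ 74.5 108.5] long ang 0.154 z90 [0.0171 0.0191 0.0198] 2454
yaw now -3.012 rot [-0.002 -0.    -0.024] rows>= 0.2 | shift(cur axes) [-0.0401  0.0042  0.1833] after turn [-0.0401  0.0028  0.1833] rows>= 3.8
2694 0.33573477286616793
```

```bash
python3 - <<'E'
from h import *
st,im,d=load('w16');C=cloud('wrist',d,st)
hsv=cv2.cvtColor(im,cv2.COLOR_BGR2HSV)
m=((hsv[...,0]>42)&(hsv[...,0]<85)&(hsv[...,1]>60)); b=np.zeros_like(m);b[165:268,280:362]=1;m&=b.astype(bool)
m=cv2.morphologyEx(m.astype(np.uint8),cv2.MORPH_OPEN,np.ones((2,2)))>0
p=C[m];p=p[(p[:,2]>.014)&(p[:,2]<.026)]
c,s,a=cv2.minAreaRect((p[:,:2]*1000).astype(np.float32));print(c,s,a,np.percentile(p[:,2],[5,50,95]))
crop(im,270,160,370,275,6,'w16a')
a0=(np.radians(a) if s[0]>s[1] else np.radians(a)-np.pi/2); print(a0)
plan([c[0]/1000,c[1]/1000,.007],a0+np.pi)
E
```

```text
(630.813720703125, 350.68951416015625) (102.80458068847656, 64.95867919921875) 9.159977912902832 [0.01473914 0.01848671 0.01986104]
0.1598717739901128
yaw now -3.012 rot [-0.002 -0.    -0.03 ] rows>= 0.2 | shift(cur axes) [-0.043   0.0009  0.1833] after turn [-0.0429 -0.0008  0.1833] rows>= 3.8
```

View pics/w16a.png

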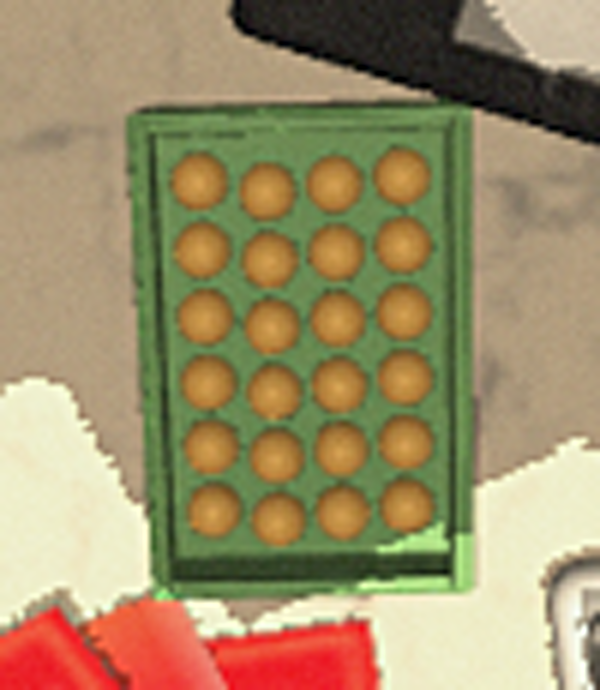

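>>> send_rows([
  [0, 0, -0.03, 0, 0, 0, 0.88],
  [0, 0, 0, -0.0215, -0.0004, 0.03, 0.88],
  [0, 0, 0, -0.0215, -0.0004, 0.04, 0.88],
  [0, 0, 0, 0, 0, 0.04, 0.88],
  [0, 0, 0, 0, 0, 0, 0.88],
  [0, 0, 0, 0, 0, 0, 0.88],
])

```text
clock: 38.05
position: [0.6315, 0.3504, 0.0826]
eef_rot: [-0.08, 0.997, -0.001, 0.0]
contact_force: [-0.5, 0.2, 1.4]
grip_width: 0.0829
```

```bash
python3 - <<'E'
from h import *
stat(); st,im,d=shot('wrist','w17');C=cloud('wrist',d,st)
hsv=cv2.cvtColor(im,cv2.COLOR_BGR2HSV)
m=((hsv[...,0]>42)&(hsv[...,0]<85)&(hsv[...,1]>60)); b=np.zeros_like(m);b[120:290,250:400]=1;m&=b.astype(bool)
m=cv2.morphologyEx(m.astype(np.uint8),cv2.MORPH_OPEN,np.ones((2,2)))>0
p=C[m];p=p[(p[:,2]>.014)&(p[:,2]<.026)]
c,s,a=cv2.minAreaRect((p[:,:2]*1000).astype(np.float32));print(c,s,a,np.percentile(p[:,2],[5,50,95]))
a0=(np.radians(a) if s[0]>s[1] else np.radians(a)-np.pi/2); print(a0)
plan([c[0]/1000,c[1]/1000,.007],a0+np.pi)
E
```

```text
t 38.05 pos [0.6315 0.3504 0.0826] yaw -2.982 tilt [ 0.001 -0.001 -1.   ] q [-0.58  0.61 -0.02  1.58  0.01  0.95  1.12] F [-0.5  0.2  1.4] M [ 0.05 -0.03 -0.02] w 0.0829
(631.3509521484375, 350.8653564453125) (101.80349731445312, 65.92853546142578) 9.090461730957031 [0.01504855 0.01852532 0.01983607]
0.15865848773174313
yaw now -2.982 rot [-0.     0.003  0.001] rows>= 0.0 | shift(cur axes) [ 0.0011 -0.0002  0.0771] after turn [ 0.0009 -0.0002  0.0771] rows>= 1.5
```

View pics/w17.png

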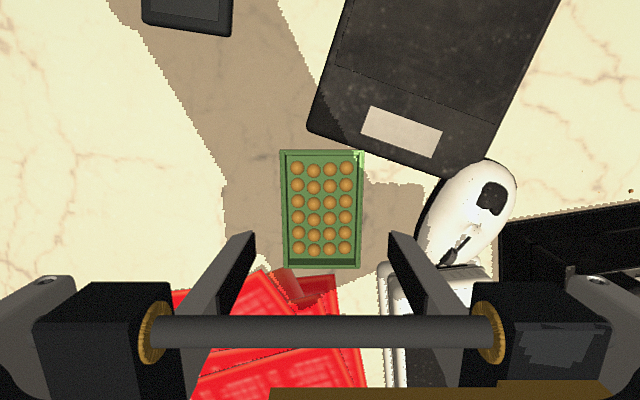

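>>> send_rows([
  [0, 0, 0, 0.001, 0, 0.025, 0.86],
  [0, 0, 0, 0, 0, 0.025, 0.86],
  [0, 0, 0, 0, 0, 0.025, 0.86],
  [0, 0, 0, 0, 0, 0, 0.86],
  [0, 0, 0, 0, 0, 0, 0.86],
])

```text
clock: 38.6
position: [0.6316, 0.3517, 0.0095]
eef_rot: [-0.08, 0.997, 0.0, 0.002]
contact_force: [-0.4, 0.7, 0.1]
grip_width: 0.0804
```

```bash
python3 - <<'E'
from h import *
stat()
E
```

```text
t 38.6 pos [0.6316 0.3517 0.0095] yaw -2.981 tilt [ 0.004  0.001 -1.   ] q [-0.58  0.7  -0.02  1.62  0.02  0.82  1.12] F [-0.4  0.7  0.1] M [ 0.04 -0.01 -0.  ] w 0.0804
```

>>> send_rows([
  [0, -0.003, 0, 0, 0, 0.0015, 0.7],
  [0, 0, 0, 0, 0, 0, 0.5],
  [0, 0, 0, 0, 0, 0, 0.5],
  [0, 0, 0, 0, 0, 0, 0.5],
  [0, 0, 0, 0, 0, 0, 0.5],
  [0, 0, 0, 0, 0, -0.015, 0.5],
  [0, 0, 0, 0, 0, -0.04, 0.5],
  [0, 0, 0, 0, 0, -0.05, 0.5],
  [0, 0, 0, 0, 0, -0.05, 0.5],
  [0, 0, 0, 0, 0, 0, 0.5],
])

```text
clock: 39.6
position: [0.6329, 0.3529, 0.1693]
eef_rot: [-0.08, 0.997, 0.002, 0.007]
contact_force: [-0.1, 0.4, -0.8]
grip_width: 0.0636
```

```bash
python3 - <<'E'
from h import *
stat(); plan([.5097,-.1501,.15],3.272)
E
```

```text
t 39.6 pos [0.6329 0.3529 0.1693] yaw -2.982 tilt [ 0.014  0.006 -1.   ] q [-0.59  0.53 -0.01  1.52  0.01  1.08  1.12] F [-0.1  0.4 -0.8] M [ 0.1  -0.03  0.04] w 0.0636
yaw now -2.982 rot [0.004 0.014 0.029] rows>= 0.2 | shift(cur axes) [ 0.2019 -0.4771  0.0145] after turn [ 0.1876 -0.4827  0.0193] rows>= 10.4
```

>>> send_rows([
  [0, 0, 0.029, 0, 0, 0, 0.5],
  [0, 0, 0, 0.0156, -0.0402, 0.001, 0.5],
  [0, 0, 0, 0.0156, -0.0402, 0.001, 0.5],
  [0, 0, 0, 0.0156, -0.0402, 0.001, 0.5],
  [0, 0, 0, 0.0156, -0.0402, 0.001, 0.5],
  [0, 0, 0, 0.0156, -0.0402, 0.001, 0.5],
  [0, 0, 0, 0.0156, -0.0402, 0.001, 0.5],
  [0, 0, 0, 0.0156, -0.0402, 0.001, 0.5],
  [0, 0, 0, 0.0156, -0.0402, 0.001, 0.5],
  [0, 0, 0, 0.0156, -0.0402, 0.001, 0.5],
  [0, 0, 0, 0.0156, -0.0402, 0.001, 0.5],
  [0, 0, 0, 0.0156, -0.0402, 0.001, 0.5],
  [0, 0, 0, 0.0156, -0.0402, 0.001, 0.5],
  [0, 0, 0, 0, 0, 0.025, 0.5],
  [0, 0, 0, 0, 0, 0.025, 0.5],
  [0, 0, 0, 0, 0, 0, 0.5],
  [0, 0, 0, 0, 0, 0, 0.5],
])

```text
clock: 41.3
position: [0.507, -0.1514, 0.0976]
eef_rot: [-0.065, 0.998, 0.0, 0.001]
contact_force: [-0.4, -0.1, -0.3]
grip_width: 0.0639
```

```bash
python3 - <<'E'
from h import *
stat(); plan([.5097,-.1501,.069],3.272);st,im,d=shot('wrist','w18'); z=st['position'][2]+.011; held('w18',z-.006,z+.006)
E
```

```text
t 41.3 pos [ 0.507  -0.1514  0.0976] yaw -3.011 tilt [ 0.003  0.    -1.   ] q [ 0.05  0.32  0.14  2.04 -0.06  0.78  1.93] F [-0.4 -0.1 -0.3] M [ 0.01  0.   -0.02] w 0.0639
yaw now -3.011 rot [-0.     0.003  0.   ] rows>= 0.0 | shift(cur axes) [-0.0027  0.0009  0.0286] after turn [-0.0028  0.0009  0.0286] rows>= 0.6
near x -0.0538 y edges near [-0.0342  0.0314] mid -0.0014 z [0.1072 0.11  ]
edge slope [-0.0022 -0.0534] tcp press [-0.0023 -0.0015]
```

View pics/w18.png

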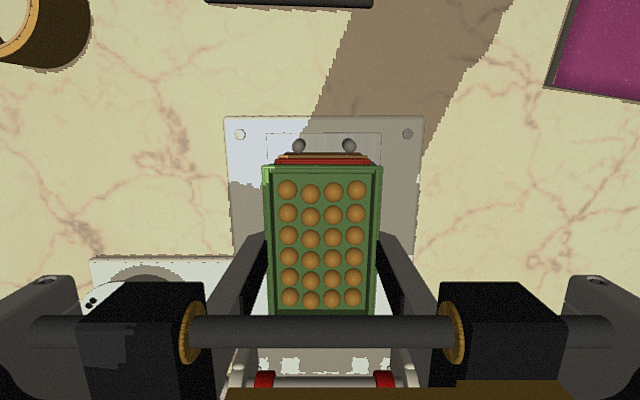

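>>> send_rows([
  [0, 0.003, 0, -0.0027, 0.0003, 0.006, 0.5],
  [0, 0, 0, 0, 0, 0.007, 0.5],
  [0, 0, 0, 0, 0, 0, 0.5],
  [0, 0, 0, 0, 0, 0, 0.5],
])

```text
clock: 41.75
position: [0.5103, -0.1509, 0.0848]
eef_rot: [-0.066, 0.998, -0.0, 0.001]
contact_force: [-0.7, -0.2, -1.4]
grip_width: 0.0635
```

```bash
python3 - <<'E'
from h import *
stat(); plan([.5097,-.1501,.069],3.272);st,im,d=shot('wrist','w19'); z=st['position'][2]+.011; held('w19',z-.005,z+.006)
E
```

```text
t 41.75 pos [ 0.5103 -0.1509  0.0848] yaw -3.01 tilt [ 0.001 -0.    -1.   ] q [ 0.05  0.34  0.14  2.04 -0.07  0.76  1.93] F [-0.7 -0.2 -1.4] M [0.03 0.01 0.05] w 0.0635
yaw now -3.010 rot [-0.001  0.001  0.001] rows>= 0.0 | shift(cur axes) [0.0005 0.0009 0.0158] after turn [0.0005 0.0009 0.0158] rows>= 0.3
near x -0.0506 y edges near [-0.0342  0.0314] mid -0.0014 z [0.0946 0.0973]
edge slope [-0.0035 -0.0502] tcp press [ 0.001  -0.0014]
```

>>> send_rows([
  [0, 0, 0, 0.0003, 0.0004, 0.005, 0.5],
  [0, 0, 0, 0, 0, 0.005, 0.5],
  [0, 0, 0, 0, 0, 0.003, 0.5],
  [0, 0, 0, 0, 0, 0.002, 0.5],
  [0, 0, 0, 0, 0, 0.001, 0.5],
  [0, 0, 0, 0, 0, 0, 0.5],
])

```text
clock: 42.4
position: [0.51, -0.1506, 0.0688]
eef_rot: [-0.065, 0.998, -0.0, 0.001]
contact_force: [-0.5, -0.0, -0.1]
grip_width: 0.0638
```

```bash
python3 - <<'E'
from h import *
stat();st,im,d=shot('wrist','w20'); z=st['position'][2]+.011; held('w20',z-.005,z+.006)
E
```

```text
t 42.4 pos [ 0.51   -0.1506  0.0688] yaw -3.011 tilt [ 0.001 -0.    -1.   ] q [ 0.05  0.37  0.14  2.05 -0.07  0.72  1.94] F [-0.5 -0.  -0.1] M [ 0.02 -0.06 -0.03] w 0.0638
near x -0.0508 y edges near [-0.0339  0.0316] mid -0.0011 z [0.0785 0.0813]
edge slope [-0.0011 -0.0504] tcp press [ 0.0007 -0.0011]
```

>>> send_rows([
  [0, 0, 0, 0, 0, 0.0007, 0.6],
  [0, 0, 0, 0, 0, 0, 0.8],
  [0, 0, 0, 0, 0, 0, 0.8],
  [0, 0, 0, 0, 0, -0.02, 0.85],
  [0, 0, 0, 0, 0, -0.04, 0.85],
  [0, 0, 0, 0, 0, -0.04, 0.85],
  [0, 0, 0, 0, 0, -0.03, 0.85],
  [0, 0, 0, 0, 0, 0, 0.85],
])

```text
clock: 43.25
position: [0.5118, -0.151, 0.2023]
eef_rot: [-0.065, 0.998, -0.001, 0.004]
contact_force: [0.6, -0.3, 0.1]
grip_width: 0.0796
```

```bash
python3 - <<'E'
from h import *
stat(); st,im,d=shot('wrist','w21'); plan([.461,.229,.15],3.162);held('w21',.072,.086,(200,100,440,245))
E
```

```text
t 43.25 pos [ 0.5118 -0.151   0.2023] yaw -3.011 tilt [ 0.008 -0.001 -1.   ] q [ 0.03  0.19  0.16  1.94 -0.04  1.    1.9 ] F [ 0.6 -0.3  0.1] M [ 0.07 -0.02  0.04] w 0.0796
yaw now -3.011 rot [-0.001  0.005  0.111] rows>= 0.7 | shift(cur axes) [1.000e-04 3.831e-01 4.960e-02] after turn [0.0421 0.3807 0.0501] rows>= 7.7
near x -0.0502 y edges near [-0.0337  0.0322] mid -0.0007 z [0.0768 0.0795]
edge slope [ 0.0284 -0.0499] tcp press [ 0.0025 -0.0018]
```

View pics/w21.png

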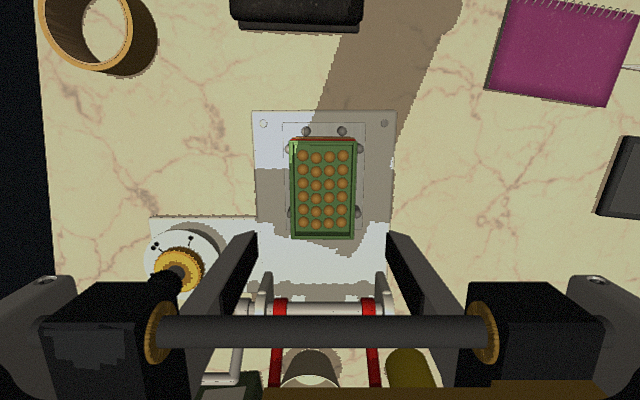

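>>> send_rows([
  [0, 0, 0.111, 0, 0, 0, 0.95],
  [0, 0, 0, 0.0047, 0.0423, 0.005, 0.95],
  [0, 0, 0, 0.0047, 0.0423, 0.005, 0.95],
  [0, 0, 0, 0.0047, 0.0423, 0.005, 0.95],
  [0, 0, 0, 0.0047, 0.0423, 0.005, 0.95],
  [0, 0, 0, 0.0047, 0.0423, 0.005, 0.95],
  [0, 0, 0, 0.0047, 0.0423, 0.005, 0.95],
  [0, 0, 0, 0.0047, 0.0423, 0.005, 0.95],
  [0, 0, 0, 0.0047, 0.0423, 0.005, 0.95],
  [0, 0, 0, 0.0047, 0.0423, 0.005, 0.95],
  [0, 0, 0, 0, 0, 0, 0.95],
  [0, 0, 0, 0, 0, 0, 0.95],
])

```text
clock: 44.5
position: [0.4591, 0.2297, 0.1517]
eef_rot: [-0.011, 1.0, -0.001, -0.0]
contact_force: [-0.2, 0.5, -0.6]
grip_width: 0.0891
```

```bash
python3 - <<'E'
from h import *
stat(); st,im,d=shot('wrist','w22'); o=objs('w22',dict(lid=(280,120,365,250,.009,.018)))
c,a=o['lid']; plan([c[0],c[1],.006],a+np.pi)
E
```

```text
t 44.5 pos [0.4591 0.2297 0.1517] yaw -3.119 tilt [-0.    -0.001 -1.   ] q [-0.5   0.23 -0.1   2.01  0.03  0.9   0.97] F [-0.2  0.5 -0.6] M [-0.02  0.   -0.03] w 0.0891
lid c [0.4608 0.2296] size [64.1 99.4] long ang 0.019 z90 [0.0132 0.0142 0.0147] 5431
yaw now -3.121 rot [-0.001  0.     0.001] rows>= 0.0 | shift(cur axes) [-0.0013  0.0012  0.146 ] after turn [-0.0013  0.001   0.146 ] rows>= 2.9
```

View pics/w22.png

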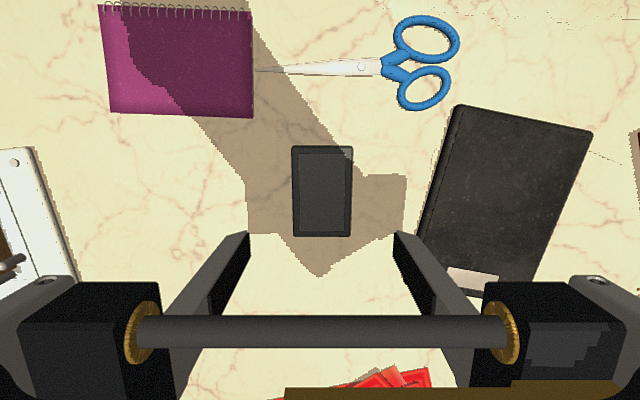

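>>> send_rows([
  [0, 0, 0, -0.0013, 0.0006, 0.04, 0.88],
  [0, 0, 0, 0, 0, 0.04, 0.88],
  [0, 0, 0, 0, 0, 0.04, 0.88],
  [0, 0, 0, 0, 0, 0.02, 0.88],
  [0, 0, 0, 0, 0, 0, 0.88],
  [0, 0, 0, 0, 0, 0, 0.88],
])

```text
clock: 45.15
position: [0.4618, 0.2288, 0.0133]
eef_rot: [-0.009, 1.0, -0.0, 0.001]
contact_force: [0.0, 0.7, 0.9]
grip_width: 0.0827
```

```bash
python3 - <<'E'
from h import *
stat();plan([.4608,.2296,.0055],.02+np.pi)
E
```

```text
t 45.15 pos [0.4618 0.2288 0.0133] yaw -3.123 tilt [ 0.001 -0.001 -1.   ] q [-0.51  0.44 -0.09  2.11  0.07  0.6   0.94] F [0.  0.7 0.9] M [ 0.04 -0.04 -0.01] w 0.0827
yaw now -3.123 rot [-0.001  0.001 -0.001] rows>= 0.0 | shift(cur axes) [0.001  0.0008 0.0078] after turn [0.001  0.0008 0.0078] rows>= 0.2
```

>>> send_rows([
  [0, 0, 0, 0.0008, 0.0008, 0.0045, 0.8],
  [0, 0, 0, 0, 0, 0.0025, 0.7],
  [0, 0, 0, 0, 0, 0, 0.5],
  [0, 0, 0, 0, 0, 0, 0.5],
  [0, 0, 0, 0, 0, 0, 0.5],
  [0, 0, 0, 0, 0, 0, 0.5],
])

```text
clock: 45.75
position: [0.4609, 0.2306, 0.0063]
eef_rot: [-0.01, 1.0, -0.0, 0.001]
contact_force: [-0.9, -0.6, 4.0]
grip_width: 0.0633
```

```bash
python3 - <<'E'
from h import *
stat()
E
```

```text
t 45.75 pos [0.4609 0.2306 0.0063] yaw -3.122 tilt [ 0.002 -0.    -1.   ] q [-0.52  0.45 -0.09  2.11  0.07  0.59  0.93] F [-0.9 -0.6  4. ] M [-0.12  0.    0.03] w 0.0633
```

>>> send_rows([
  [0, 0, 0, 0, 0, -0.015, 0.5],
  [0, 0, 0, 0, 0, -0.04, 0.5],
  [0, 0, 0, 0, 0, -0.05, 0.5],
  [0, 0, 0, 0, 0, -0.05, 0.5],
  [0, 0, -0.111, 0, 0, 0, 0.5],
  [0, 0, 0, 0, 0, 0, 0.5],
])

```text
clock: 46.35
position: [0.4609, 0.2309, 0.1623]
eef_rot: [-0.067, 0.998, 0.0, 0.002]
contact_force: [0.2, 0.2, -1.0]
grip_width: 0.0639
```

```bash
python3 - <<'E'
from h import *
stat(); plan([.509,-.150,.16],3.272)
E
```

```text
t 46.35 pos [0.4609 0.2309 0.1623] yaw -3.008 tilt [ 0.004  0.001 -1.   ] q [-0.48  0.22 -0.12  2.    0.03  0.92  1.08] F [ 0.2  0.2 -1. ] M [-0.02  0.04 -0.03] w 0.0639
yaw now -3.008 rot [0.    0.004 0.003] rows>= 0.0 | shift(cur axes) [ 0.003  -0.3839  0.0021] after turn [ 0.0018 -0.3839  0.0023] rows>= 7.7
```

>>> send_rows([
  [0, 0, 0.003, 0.0001, -0.0384, 0, 0.5],
  [0, 0, 0, 0.0001, -0.0384, 0, 0.5],
  [0, 0, 0, 0.0001, -0.0384, 0, 0.5],
  [0, 0, 0, 0.0001, -0.0384, 0, 0.5],
  [0, 0, 0, 0.0001, -0.0384, 0, 0.5],
  [0, 0, 0, 0.0001, -0.0384, 0, 0.5],
  [0, 0, 0, 0.0001, -0.0384, 0, 0.5],
  [0, 0, 0, 0.0001, -0.0384, 0, 0.5],
  [0, 0, 0, 0.0001, -0.0384, 0, 0.5],
  [0, 0, 0, 0.0001, -0.0384, 0, 0.5],
  [0, 0, 0, 0, 0, 0.025, 0.5],
  [0, 0, 0, 0, 0, 0.03, 0.5],
  [0, 0, 0, 0, 0, 0, 0.5],
  [0, 0, 0, 0, 0, 0, 0.5],
])

```text
clock: 47.75
position: [0.5079, -0.1502, 0.1056]
eef_rot: [-0.063, 0.998, -0.0, -0.0]
contact_force: [0.3, -0.2, -0.1]
grip_width: 0.0635
```

```bash
python3 - <<'E'
from h import *
stat(); plan([.5097,-.1501,.083],3.272);st,im,d=shot('wrist','w23'); z=st['position'][2]+.008; held('w23',z-.005,z+.006)
E
```

```text
t 47.75 pos [ 0.5079 -0.1502  0.1056] yaw -3.015 tilt [-0.001 -0.    -1.   ] q [ 0.05  0.31  0.13  2.03 -0.06  0.81  1.92] F [ 0.3 -0.2 -0.1] M [-0.04  0.    0.01] w 0.0635
yaw now -3.015 rot [-0.    -0.001 -0.004] rows>= 0.0 | shift(cur axes) [-0.0018 -0.0001  0.0226] after turn [-0.0018 -0.0001  0.0226] rows>= 0.5
near x -0.0506 y edges near [-0.0312  0.0305] mid -0.0004 z [0.1124 0.1136]
edge slope [ 0.0061 -0.0499] tcp press [-0.0013 -0.0004]
```

View pics/w23.png

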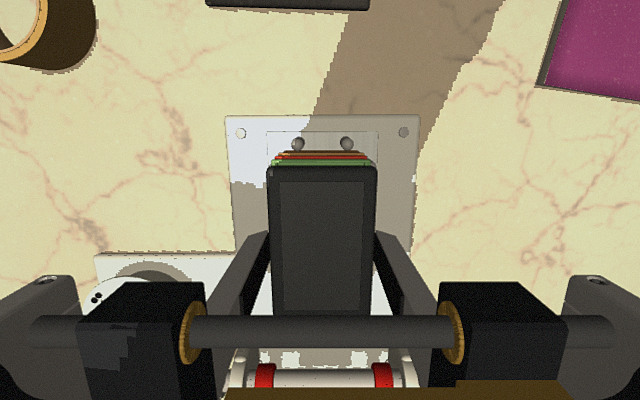

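>>> send_rows([
  [0, 0, -0.003, -0.002, -0.0005, 0.006, 0.5],
  [0, 0, 0, 0, 0, 0.006, 0.5],
  [0, 0, 0, 0, 0, 0, 0.5],
  [0, 0, 0, 0, 0, 0, 0.5],
])

```text
clock: 48.2
position: [0.5107, -0.1506, 0.0943]
eef_rot: [-0.065, 0.998, -0.0, 0.001]
contact_force: [0.9, -0.0, -0.9]
grip_width: 0.0634
```

```bash
python3 - <<'E'
from h import *
stat(); plan([.5098,-.1504,.0823],3.272);st,im,d=shot('wrist','w24'); z=st['position'][2]+.008; held('w24',z-.005,z+.006)
E
```

```text
t 48.2 pos [ 0.5107 -0.1506  0.0943] yaw -3.011 tilt [ 0.002 -0.    -1.   ] q [ 0.06  0.33  0.13  2.03 -0.06  0.78  1.92] F [ 0.9 -0.  -0.9] M [ 0.07 -0.01  0.02] w 0.0634
yaw now -3.011 rot [-0.001  0.002  0.001] rows>= 0.0 | shift(cur axes) [0.0009 0.0003 0.012 ] after turn [0.0009 0.0003 0.012 ] rows>= 0.2
near x -0.0478 y edges near [-0.0322  0.0295] mid -0.0013 z [0.1011 0.1022]
edge slope [ 0.0024 -0.0472] tcp press [ 0.0015 -0.0012]
```

>>> send_rows([
  [0, 0, 0, 0.0009, 0.0002, 0.004, 0.5],
  [0, 0, 0, 0, 0, 0.004, 0.5],
  [0, 0, 0, 0, 0, 0.003, 0.5],
  [0, 0, 0, 0, 0, 0.001, 0.5],
  [0, 0, 0, 0, 0, 0, 0.5],
])

```text
clock: 48.75
position: [0.5097, -0.1506, 0.0825]
eef_rot: [-0.065, 0.998, -0.0, 0.001]
contact_force: [-3.5, 0.9, 11.0]
grip_width: 0.0636
```

```bash
python3 - <<'E'
from h import *
stat();st,im,d=shot('wrist','w25'); z=st['position'][2]+.008; held('w25',z-.005,z+.006)
E
```

```text
t 48.75 pos [ 0.5097 -0.1506  0.0825] yaw -3.011 tilt [ 0.001 -0.    -1.   ] q [ 0.06  0.35  0.13  2.04 -0.06  0.75  1.93] F [-3.5  0.9 11. ] M [ 0.41  1.   -0.03] w 0.0636
near x -0.0489 y edges near [-0.032   0.0297] mid -0.0011 z [0.0893 0.0904]
edge slope [ 0.0021 -0.0483] tcp press [ 0.0005 -0.001 ]
```

>>> send_rows([
  [0, 0, 0, 0, 0, 0, 0.6],
  [0, 0, 0, 0, 0, 0, 0.8],
  [0, 0, 0, 0, 0, 0, 0.8],
  [0, 0, 0, 0, 0, -0.02, 0.85],
  [0, 0, 0, 0, 0, -0.04, 0.85],
  [0, 0, 0, 0, 0, -0.04, 0.85],
  [0, 0, 0, 0, 0, -0.04, 0.85],
  [0, 0, 0, 0, 0, -0.03, 0.85],
  [0, 0, 0, 0, 0, 0, 0.85],
])

```text
clock: 49.7
position: [0.5114, -0.1509, 0.2562]
eef_rot: [-0.065, 0.998, -0.001, 0.004]
contact_force: [0.7, -0.2, -0.4]
grip_width: 0.0796
```

```bash
python3 - <<'E'
from h import *
stat(); st,im,d=shot('wrist','w26'); held('w26',.082,.098,(200,80,440,235))
s,t,dt=shot('top','t2')
crop(im,200,80,440,280,3,'w26a'); crop(t,370,150,450,260,6,'t2a')
C=cloud('wrist',d,st)
E
```

```text
t 49.7 pos [ 0.5114 -0.1509  0.2562] yaw -3.011 tilt [ 0.008 -0.001 -1.   ] q [ 0.03  0.14  0.15  1.87 -0.02  1.12  1.89] F [ 0.7 -0.2 -0.4] M [ 0.03 -0.04  0.04] w 0.0796
near x -0.0494 y edges near [-0.0325  0.0305] mid -0.001 z [0.0892 0.0905]
edge slope [ 0.0028 -0.0486] tcp press [ 0.0021 -0.0016]
```

View pics/w26a.png

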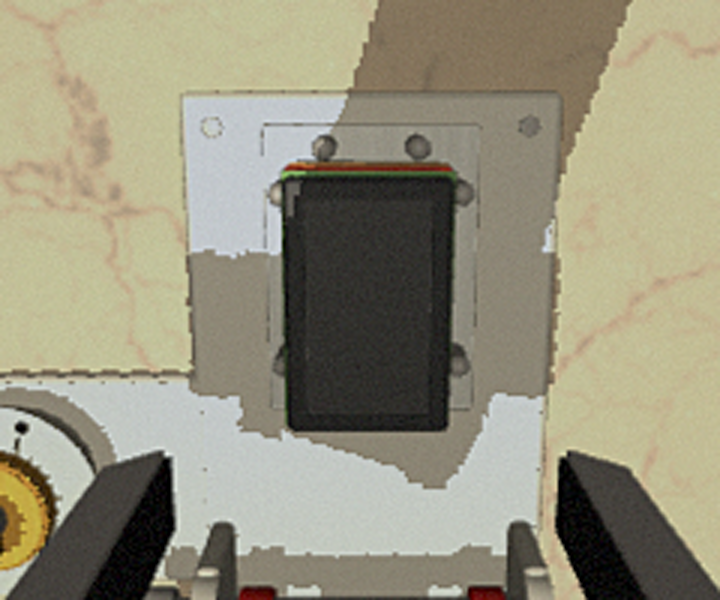

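View pics/t2a.png

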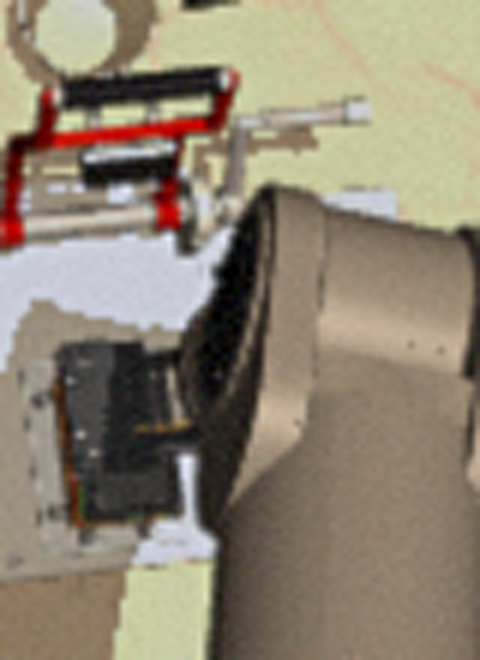

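>>> send_rows([
  [0, 0, 0.143, 0, 0, -0.013, 0.6],
  [0, 0, 0.143, 0, 0, -0.013, 0.6],
  [0, 0, 0.143, 0, 0, -0.013, 0.6],
  [0, 0, 0.143, 0, 0, -0.013, 0.6],
  [0, 0, 0.143, 0, 0, -0.013, 0.6],
  [0, 0, 0.143, 0, 0, -0.013, 0.6],
  [0, 0, 0.143, 0, 0, -0.013, 0.6],
  [0, 0, 0.143, 0, 0, -0.013, 0.6],
  [0, 0, 0.143, 0, 0, -0.013, 0.6],
  [0, 0, 0.143, 0, 0, -0.013, 0.6],
  [0, 0, 0.143, 0, 0, 0, 0.6],
  [0, 0, 0, 0, 0, 0, 0.6],
])

```text
clock: 51.0
position: [0.5092, -0.1503, 0.3809]
eef_rot: [0.661, 0.75, -0.0, 0.0]
contact_force: [-0.6, 0.4, 0.2]
grip_width: 0.0564
```

```bash
python3 - <<'E'
from h import *
stat(); st,im,d=shot('wrist','w27'); plan([.7126,-.1228,.33],1.702)
E
```

```text
t 51.0 pos [ 0.5092 -0.1503  0.3809] yaw 1.697 tilt [-0. -0. -1.] q [-0.07  0.07  0.25  1.69 -0.02  1.38  0.31] F [-0.6  0.4  0.2] M [-0.13  0.02 -0.03] w 0.0564
yaw now 1.703 rot [-0.     0.     0.001] rows>= 0.0 | shift(cur axes) [0.0005 0.2054 0.0508] after turn [0.0007 0.2054 0.0508] rows>= 4.2
```

View pics/w27.png

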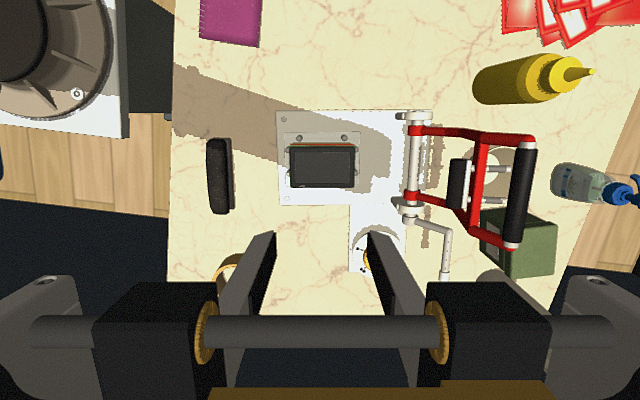

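```bash
python3 - <<'E'
from h import *
st,im,d=load('w27');C=cloud('wrist',d,st)
g=cv2.cvtColor(im,cv2.COLOR_BGR2GRAY)
p=C[150:240,500:540].reshape(-1,3); gg=g[150:240,500:540].ravel()
q=p[(p[:,2]>.255)&(p[:,2]<.30)&(gg<60)]
th=.131;L=(q[:,:2]-[.5091,-.1496])@np.array([[np.cos(th),-np.sin(th)],[np.sin(th),np.cos(th)]])
print(len(q),L[:,0].mean(),np.percentile(L[:,0],[2,98]),np.percentile(L[:,1],[2,98]),np.percentile(q[:,2],[5,50,95]))
E
```

```text
1817 0.1860395180622755 [0.18098796 0.19510521] [-0.04082921  0.04358611] [0.26961023 0.27767788 0.2801843 ]
```

>>> send_rows([
  [0, 0, 0, 0, 0.038, 0.01, 0.6],
  [0, 0, 0, 0, 0.038, 0.01, 0.6],
  [0, 0, 0, 0, 0.038, 0.01, 0.6],
  [0, 0, 0, 0, 0.038, 0.01, 0.6],
  [0, 0, 0, 0, 0.038, 0.01, 0.6],
  [0, 0, 0, 0, 0, 0, 0.6],
  [0, 0, 0, 0, 0, 0, 0.6],
])

```text
clock: 51.75
position: [0.6977, -0.1259, 0.3301]
eef_rot: [0.659, 0.752, -0.001, -0.0]
contact_force: [-0.7, -0.8, 0.1]
grip_width: 0.0567
```

```bash
python3 - <<'E'
from h import *
stat(); st,im,d=shot('wrist','w28'); plan([.6974,-.1238,.256],1.702)
C=cloud('wrist',d,st);g=cv2.cvtColor(im,cv2.COLOR_BGR2GRAY)
p=C.reshape(-1,3);gg=g.ravel()
th=.131;L=(p[:,:2]-[.5091,-.1496])@np.array([[np.cos(th),-np.sin(th)],[np.sin(th),np.cos(th)]])
m=(p[:,2]>.255)&(p[:,2]<.30)&(gg<70)&(np.abs(L[:,0]-.19)<.03)&(np.abs(L[:,1])<.05)
L=L[m];q=p[m];print(len(q),np.percentile(L[:,0],[2,50,98]),np.percentile(L[:,1],[2,98]),np.percentile(q[:,2],[5,50,95]))
E
```

```text
t 51.75 pos [ 0.6977 -0.1259  0.3301] yaw 1.704 tilt [-0.002 -0.    -1.   ] q [-0.08  0.42  0.24  1.37 -0.1   1.37  0.3 ] F [-0.7 -0.8  0.1] M [-0.09  0.06  0.02] w 0.0567
yaw now 1.702 rot [-0.     0.001 -0.   ] rows>= 0.0 | shift(cur axes) [0.0027 0.0005 0.0754] after turn [0.0026 0.0005 0.0754] rows>= 1.5
2376 [0.18174009 0.18976668 0.19803695] [-0.04306942  0.0455618 ] [0.27414164 0.27838812 0.28019445]
```

View pics/w28.png

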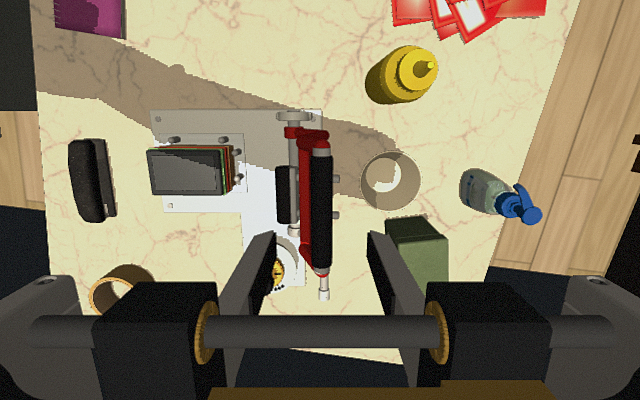

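```bash
python3 - <<'E'
from h import *
st,im,d=load('w28');C=cloud('wrist',d,st)
th=.131;Rm=np.array([[np.cos(th),-np.sin(th)],[np.sin(th),np.cos(th)]])
for uv in [(322,200),(308,150),(308,180),(308,220),(303,180),(288,190),(322,270),(306,136)]:
    c=C[uv[1],uv[0]]; print(uv,im[uv[1],uv[0]],((c[:2]-[.5091,-.1496])@Rm).round(3),c[2].round(3))
crop(im,260,100,360,300,3,'w28a')
E
```

```text
(322, 200) [24 22 23] [0.19  0.013] 0.279
(308, 150) [ 2  0 68] [0.179 0.049] 0.255
(308, 180) [ 16  19 108] [0.178 0.019] 0.229
(308, 220) [ 22  27 113] [ 0.177 -0.021] 0.229
(303, 180) [  7  22 124] [0.173 0.018] 0.229
(288, 190) [16 19 23] [0.158 0.007] 0.222
(322, 270) [106 117 124] [ 0.191 -0.047] 0.278
(306, 136) [11 17 70] [0.177 0.059] 0.24
```

View pics/w28a.png

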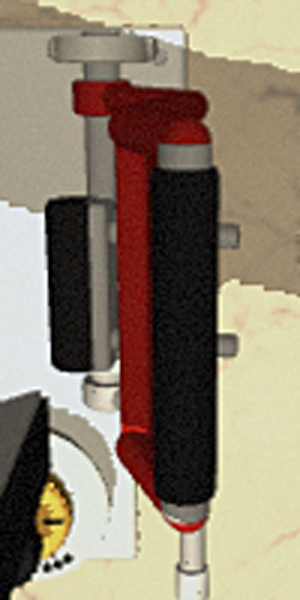

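>>> send_rows([
  [0, 0, 0, 0.0026, 0.0003, 0.03, 0.55],
  [0, 0, 0, 0, 0, 0.03, 0.55],
  [0, 0, 0, 0, 0, 0.016, 0.55],
  [0, 0, 0, 0, 0, 0, 0.55],
  [0, 0, 0, 0, 0, 0, 0.2],
  [0, 0, 0, 0, 0, 0, 0.1],
  [0, 0, 0, 0, 0, 0, 0.1],
  [0, 0, 0, 0, 0, 0, 0.1],
  [0, 0, 0, 0, 0, 0, 0.1],
])

```text
clock: 52.7
position: [0.6981, -0.1235, 0.257]
eef_rot: [0.66, 0.751, 0.001, 0.001]
contact_force: [-1.2, 0.4, 2.8]
grip_width: 0.017
```

```bash
python3 - <<'E'
from h import *
stat(); st=manip.observe()
# arc path in tool frame: tool y = press +x, tool z = -z
a0=np.arctan2(0,1)
def H(a): return np.array([-.2*np.cos(a)+.08*np.sin(a), .2*np.sin(a)+.08*np.cos(a)])
th=.131;Rm=np.array([[np.cos(th),-np.sin(th)],[np.sin(th),np.cos(th)]])
l=(st['position'][:2]-[.5091,-.1496])@Rm; print(l)
A=np.linspace(1.38,0.0,20)
P=np.array([H(a) for a in A]); D=np.diff(P,axis=0)
for i,dd in enumerate(D): print(round(A[i+1],3),'dy %.4f dz %.4f'%(dd[0],-dd[1]))
E
```

```text
t 52.7 pos [ 0.6981 -0.1235  0.257 ] yaw 1.7 tilt [ 0.002 -0.    -1.   ] q [-0.07  0.45  0.23  1.47 -0.11  1.23  0.3 ] F [-1.2  0.4  2.8] M [-0.08  0.17  0.02] w 0.017
[0.19079633 0.00116879]
1.307 dy -0.0155 dz -0.0024
1.235 dy -0.0156 dz -0.0013
1.162 dy -0.0156 dz -0.0001
1.089 dy -0.0156 dz 0.0010
1.017 dy -0.0155 dz 0.0021
0.944 dy -0.0153 dz 0.0033
0.872 dy -0.0150 dz 0.0044
0.799 dy -0.0147 dz 0.0054
0.726 dy -0.0142 dz 0.0065
0.654 dy -0.0137 dz 0.0075
0.581 dy -0.0131 dz 0.0085
0.508 dy -0.0125 dz 0.0094
0.436 dy -0.0118 dz 0.0103
0.363 dy -0.0110 dz 0.0111
0.291 dy -0.0102 dz 0.0119
0.218 dy -0.0093 dz 0.0126
0.145 dy -0.0083 dz 0.0132
0.073 dy -0.0074 dz 0.0138
0.0 dy -0.0063 dz 0.0143
```

Gripped (17 mm). Pull along the arc, pausing partway.

>>> send_rows([
  [0, 0, 0, 0, -0.0155, -0.0024, 0.1],
  [0, 0, 0, 0, -0.0156, -0.0013, 0.1],
  [0, 0, 0, 0, -0.0156, -0.0001, 0.1],
  [0, 0, 0, 0, -0.0156, 0.001, 0.1],
  [0, 0, 0, 0, -0.0155, 0.0021, 0.1],
  [0, 0, 0, 0, -0.0153, 0.0033, 0.1],
  [0, 0, 0, 0, -0.015, 0.0044, 0.1],
  [0, 0, 0, 0, -0.0147, 0.0054, 0.1],
  [0, 0, 0, 0, -0.0142, 0.0065, 0.1],
  [0, 0, 0, 0, -0.0137, 0.0075, 0.1],
])

```text
clock: 53.7
position: [0.5489, -0.1425, 0.2304]
eef_rot: [0.66, 0.751, 0.001, 0.002]
contact_force: [3.7, 1.3, 0.3]
grip_width: 0.0169
```

```bash
cat >> h.py <<'E'
def lev():
    st=manip.observe(); th=.131;Rm=np.array([[np.cos(th),-np.sin(th)],[np.sin(th),np.cos(th)]])
    l=(st['position'][:2]-[.5091,-.1496])@Rm; x=l[0]-.15; z=st['position'][2]+.0145-.06
    r=np.hypot(x,z); a=np.arctan2(.08,-.2)-np.arctan2(z,x); print('lever est a %.3f r %.4f (0.2154) y %.4f'%(a,r,l[1]), 'x',x.round(4),'z',z.round(4))
E
python3 - <<'E'
from h import *
stat(); lev()
E
```

```text
t 53.7 pos [ 0.5489 -0.1425  0.2304] yaw 1.7 tilt [ 0.004 -0.    -1.   ] q [-0.06  0.23  0.24  1.84 -0.06  1.08  0.33] F [3.7 1.3 0.3] M [ 0.34 -1.28  0.04] w 0.0169
lever est a 0.655 r 0.2150 (0.2154) y 0.0018 x -0.1096 z 0.1849
```

>>> send_rows([
  [0, 0, 0, 0, -0.0131, 0.0085, 0.1],
  [0, 0, 0, 0, -0.0125, 0.0094, 0.1],
  [0, 0, 0, 0, -0.0118, 0.0103, 0.1],
  [0, 0, 0, 0, -0.011, 0.0111, 0.1],
  [0, 0, 0, 0, -0.0102, 0.0119, 0.1],
  [0, 0, 0, 0, -0.0093, 0.0126, 0.1],
  [0, 0, 0, 0, -0.0083, 0.0132, 0.1],
  [0, 0, 0, 0, 0, 0, 0.1],
])

```text
clock: 54.5
position: [0.4725, -0.1525, 0.1518]
eef_rot: [0.66, 0.751, 0.0, 0.001]
contact_force: [2.0, 0.9, -6.4]
grip_width: 0.0174
```

```bash
python3 - <<'E'
from h import *
stat(); lev()
E
```

```text
t 54.5 pos [ 0.4725 -0.1525  0.1518] yaw 1.7 tilt [ 0.001 -0.    -1.   ] q [-0.03  0.2   0.24  2.07 -0.06  0.88  0.37] F [ 2.   0.9 -6.4] M [ 0.14 -0.55 -0.03] w 0.0174
lever est a 0.137 r 0.2148 (0.2154) y 0.0019 x -0.1867 z 0.1063
```

>>> send_rows([
  [0, 0, 0, 0, -0.0074, 0.0138, 0.1],
  [0, 0, 0, 0, -0.0033, 0.007, 0.1],
  [0, 0, 0, 0, -0.0025, 0.006, 0.1],
  [0, 0, 0, 0, 0, 0, 0.1],
])

```text
clock: 54.9
position: [0.4602, -0.1542, 0.1257]
eef_rot: [0.66, 0.751, 0.0, 0.001]
contact_force: [2.4, 3.5, 0.7]
grip_width: 0.0169
```

```bash
python3 - <<'E'
from h import *
stat(); lev()
E
```

```text
t 54.9 pos [ 0.4602 -0.1542  0.1257] yaw 1.7 tilt [ 0.002 -0.    -1.   ] q [-0.02  0.21  0.24  2.11 -0.07  0.82  0.39] F [2.4 3.5 0.7] M [ 0.72 -0.37  0.04] w 0.0169
lever est a 0.002 r 0.2147 (0.2154) y 0.0018 x -0.1991 z 0.0802
```

>>> send_rows([
  [0, 0, 0, 0, 0, 0.003, 0.1],
  [0, 0, 0, 0, 0, 0.003, 0.1],
  [0, 0, 0, 0, 0, 0, 0.1],
])

```text
clock: 55.2
position: [0.4583, -0.1545, 0.1201]
eef_rot: [0.66, 0.751, -0.001, -0.001]
contact_force: [-14.2, 3.7, 19.6]
grip_width: 0.0168
```

```bash
python3 - <<'E'
from h import *
stat(); lev()
E
```

```text
t 55.2 pos [ 0.4583 -0.1545  0.1201] yaw 1.699 tilt [-0.002  0.    -1.   ] q [-0.02  0.22  0.24  2.12 -0.07  0.81  0.39] F [-14.2   3.7  19.6] M [0.65 3.35 0.02] w 0.0168
lever est a -0.025 r 0.2144 (0.2154) y 0.0018 x -0.201 z 0.0746
```

>>> send_rows([
  [0, 0, 0, 0, -0.0005, 0.0015, 0.1],
  [0, 0, 0, 0, 0, 0.0005, 0.1],
  [0, 0, 0, 0, 0, 0, 0.1],
  [0, 0, 0, 0, 0, 0, 0.1],
  [0, 0, 0, 0, 0, 0, 0.1],
  [0, 0, 0, 0, 0, 0, 0.1],
])

```text
clock: 55.8
position: [0.4579, -0.1546, 0.1187]
eef_rot: [0.66, 0.751, -0.0, -0.001]
contact_force: [-17.6, 2.8, 28.6]
grip_width: 0.0173
```

```bash
python3 - <<'E'
from h import *
stat(); lev(); st,im,d=shot('scene','s2'); st,im2,d=shot('wrist','w29'); crop(im,280,120,440,260,5,'s2a')
E
```

```text
t 55.8 pos [ 0.4579 -0.1546  0.1187] yaw 1.699 tilt [-0.001  0.    -1.   ] q [-0.02  0.22  0.24  2.12 -0.07  0.81  0.39] F [-17.6   2.8  28.6] M [0.72 4.13 0.05] w 0.0173
lever est a -0.032 r 0.2143 (0.2154) y 0.0017 x -0.2015 z 0.0732
```

View pics/w29.png

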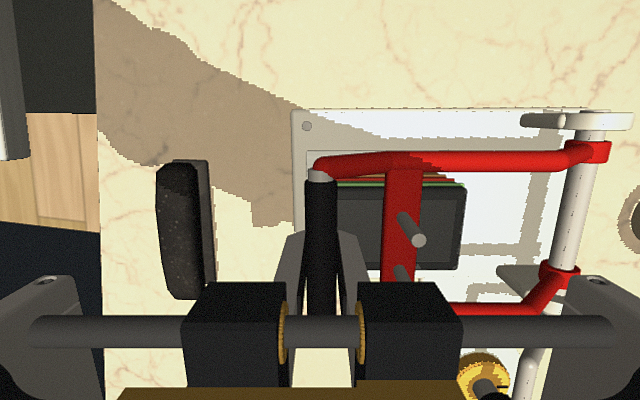

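View pics/s2a.png

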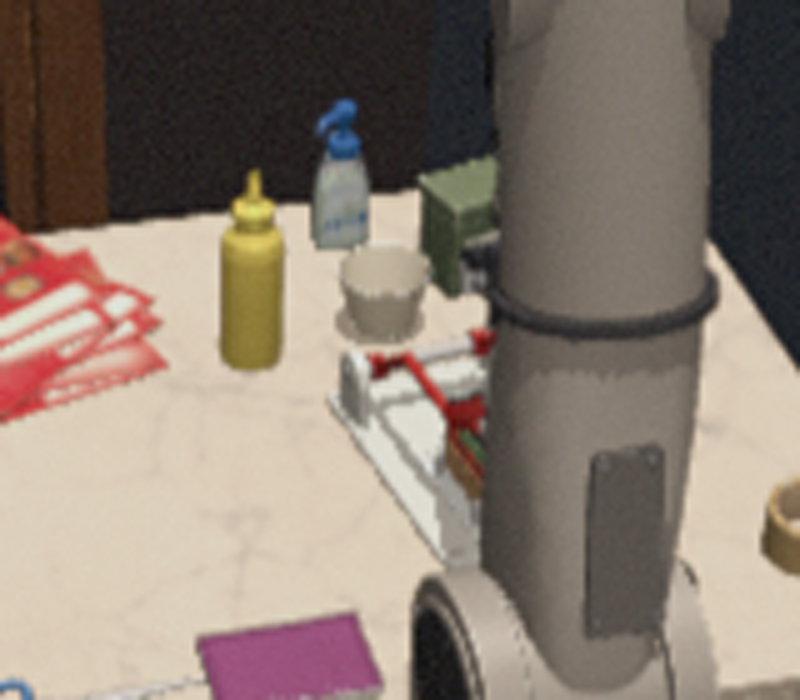

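```bash
python3 - <<'E'
from h import *
st,im,d=load('w29');C=cloud('wrist',d,st)
th=.131;Rm=np.array([[np.cos(th),-np.sin(th)],[np.sin(th),np.cos(th)]])
p=C[185:228,300:338].reshape(-1,3);p=p[(p[:,2]>.1)&(p[:,2]<.2)];L=(p[:,:2]-[.5091,-.1496])@Rm
print('handle top z',np.percentile(p[:,2],[90,95,98]),'x',np.percentile(L[:,0],[2,98]))
# lid / stack
held('w29',.083,.094,(300,150,480,280))
m=(d>0)
for uv in [(450,210),(450,250),(400,200),(395,250)]: c=C[uv[1],uv[0]];print(uv,im[uv[1],uv[0]],((c[:2]-[.5091,-.1496])@Rm).round(4),c[2].round(4))
E
```

```text
handle top z [0.14272498 0.14300559 0.14332178] x [-0.06015546 -0.04325697]
near x -0.0392 y edges near [-0.0021  0.0309] mid 0.0144 z [0.0893 0.0904]
edge slope [-0.5177 -0.0316] tcp press [-0.0515  0.0018]
(450, 210) [57 62 66] [0.0388 0.0148] 0.0897
(450, 250) [52 52 54] [ 0.0421 -0.0157] 0.0896
(400, 200) [ 22  30 143] [-0.0033  0.0291] 0.1148
(395, 250) [ 23  25 138] [-0.0044 -0.0039] 0.1151
```

```bash
python3 - <<'E'
from h import *
for name,(x0,y0,x1,y1) in dict(w5=(298,170,340,208),w6=(300,178,342,218)).items():
    st,im,d=load(name);C=cloud('wrist',d,st); crop(im,x0,y0,x1,y1,14,name+'k')
    sub=C[y0:y1,x0:x1].reshape(-1,3); g=cv2.cvtColor(im,cv2.COLOR_BGR2GRAY)[y0:y1,x0:x1].ravel()
    k=sub[:,2]>.094; print(name,'top z',np.percentile(sub[k,2],[50,95]),k.sum())
    zt=np.median(sub[k,2]); vv,uu=np.mgrid[y0:y1,x0:x1]
    W=plane('wrist',np.c_[uu.ravel(),vv.ravel()],zt,st)
    c=(W[k][:,:2].min(0)+W[k][:,:2].max(0))/2; print('centre',c)
    r=np.hypot(*(W[:,:2]-c).T)
    s=k&(g>90)&(r>.0085)&(r<.0155); ang=np.arctan2(W[s,1]-c[1],W[s,0]-c[0])
    m=np.arctan2(np.sin(ang).mean(),np.cos(ang).mean()); print(s.sum(),'screw',(m-1.702)%(2*np.pi))
    dk=k&(g>90)&(r<.0085); cc=W[dk][:,:2].mean(0); 
    a2=np.arctan2(*(W[s][:,:2].mean(0)-cc)[::-1]); print('cap centre',cc,'screw2',(a2-1.702)%(2*np.pi))
E
```

```text
w5 top z [0.10352734 0.10546501] 789
centre [ 0.62849632 -0.30273043]
41 screw 3.225329844937924
cap centre [ 0.63050154 -0.30438652] screw2 2.852347765050105
w6 top z [0.1035311  0.10538752] 786
centre [ 0.62844289 -0.30244012]
31 screw 2.9413021538408533
cap centre [ 0.63020733 -0.30381411] screw2 2.497810722143749
```

View pics/w6k.png

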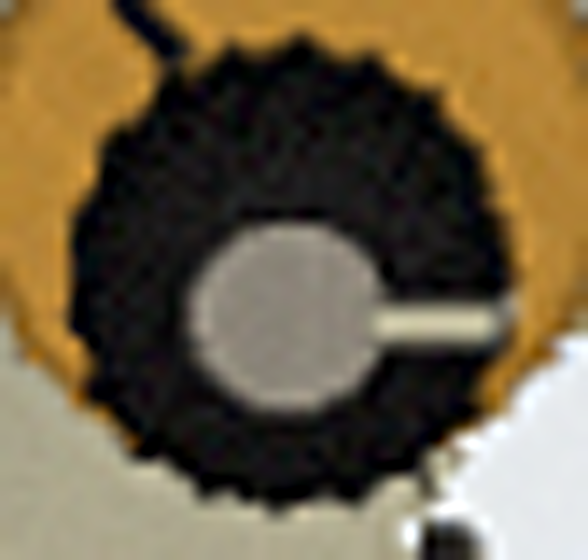

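```bash
python3 - <<'E'
from h import *
for n,a,b in [('w6',(300+286/14-.5,178+316/14-.5),(300+490/14-.5,178+325/14-.5)),('w5',(240+312/4,80+445/4),(240+274/4,80+484/4)),('w3',(280+260/6,130+366/6),(280+178/6,130+392/6))]:
    st,_,_=load(n); W=plane('wrist',[a,b],.1035 if n!='w3' else .092,st); v=W[1]-W[0]; print(n,W[0].round(4),'screw',(np.arctan2(v[1],v[0])-1.702+.5)%(2*np.pi)-.5)
# dial marks for reference: from w6 2-dot tick
st,_,_=load('w6'); W=plane('wrist',[(240+324/4,80+437/4),(240+428/4,80+433/4)],.046,st); c=np.array([.6315,-.305]); v=W[1][:2]-c; print('2dot',W, (np.arctan2(v[1],v[0])-1.702)%(2*np.pi))
E
```

```text
w6 [ 0.6308 -0.3038  0.1035] screw 2.3770284240850037
w5 [ 0.6315 -0.3051  0.1035] screw 2.3763593434574912
w3 [ 0.6302 -0.3042  0.092 ] screw -0.24869837313894338
2dot [[ 0.62868207 -0.30357726  0.046     ]
 [ 0.61237919 -0.33026597  0.046     ]] 2.3625619332538284
```

>>> send_rows([
  [0, 0, 0, 0, 0.0005, -0.0015, 0.1],
  [0, 0, 0, 0, 0, 0, 0.1],
  [0, 0, 0, 0, 0, 0, 0.1],
  [0, 0, 0, 0, 0, 0, 0.1],
  [0, 0, 0, 0, 0, 0, 0.1],
  [0, 0, 0, 0, 0.002, -0.005, 0.1],
])

```text
clock: 56.5
position: [0.4597, -0.1543, 0.1241]
eef_rot: [0.66, 0.751, -0.001, -0.001]
contact_force: [-10.6, 0.3, 3.9]
grip_width: 0.0171
```

```bash
python3 - <<'E'
from h import *
stat(); lev()
st=manip.observe()
def H(a): return np.array([-.2*np.cos(a)+.08*np.sin(a), .2*np.sin(a)+.08*np.cos(a)])
A=np.linspace(0.0,1.4,21); D=np.diff(np.array([H(a) for a in A]),axis=0)
for i,dd in enumerate(D): print(round(A[i+1],3),'%.4f, %.4f'%(dd[0],-dd[1]))
E
```

```text
t 56.5 pos [ 0.4597 -0.1543  0.1241] yaw 1.699 tilt [-0.003  0.    -1.   ] q [-0.02  0.22  0.24  2.11 -0.07  0.82  0.39] F [-10.6   0.3   3.9] M [0.12 2.87 0.05] w 0.0171
lever est a -0.005 r 0.2145 (0.2154) y 0.0018 x -0.1996 z 0.0786
0.07 0.0061, -0.0138
0.14 0.0070, -0.0133
0.21 0.0080, -0.0128
0.28 0.0088, -0.0122
0.35 0.0097, -0.0116
0.42 0.0104, -0.0109
0.49 0.0112, -0.0101
0.56 0.0119, -0.0093
0.63 0.0125, -0.0085
0.7 0.0130, -0.0076
0.77 0.0135, -0.0066
0.84 0.0140, -0.0057
0.91 0.0143, -0.0047
0.98 0.0146, -0.0037
1.05 0.0148, -0.0026
1.12 0.0150, -0.0016
1.19 0.0151, -0.0005
1.26 0.0151, 0.0005
1.33 0.0150, 0.0016
1.4 0.0148, 0.0026
```

>>> send_rows([
  [0, 0, 0, 0, 0.0061, -0.0138, 0.1],
  [0, 0, 0, 0, 0.007, -0.0133, 0.1],
  [0, 0, 0, 0, 0.008, -0.0128, 0.1],
  [0, 0, 0, 0, 0.0088, -0.0122, 0.1],
  [0, 0, 0, 0, 0.0097, -0.0116, 0.1],
  [0, 0, 0, 0, 0.0104, -0.0109, 0.1],
  [0, 0, 0, 0, 0.0112, -0.0101, 0.1],
  [0, 0, 0, 0, 0.0119, -0.0093, 0.1],
  [0, 0, 0, 0, 0.0125, -0.0085, 0.1],
  [0, 0, 0, 0, 0.013, -0.0076, 0.1],
  [0, 0, 0, 0, 0.0135, -0.0066, 0.1],
  [0, 0, 0, 0, 0.014, -0.0057, 0.1],
])

```text
clock: 57.7
position: [0.5861, -0.1385, 0.2476]
eef_rot: [0.66, 0.751, -0.001, 0.0]
contact_force: [-5.4, -1.3, 2.3]
grip_width: 0.0175
```

```bash
python3 - <<'E'
from h import *
stat(); lev()
E
```

```text
t 57.7 pos [ 0.5861 -0.1385  0.2476] yaw 1.699 tilt [-0.001 -0.001 -1.   ] q [-0.07  0.28  0.24  1.74 -0.07  1.14  0.32] F [-5.4 -1.3  2.3] M [-0.4   1.87  0.01] w 0.0175
lever est a 0.847 r 0.2146 (0.2154) y 0.0010 x -0.0722 z 0.2021
```

>>> send_rows([
  [0, 0, 0, 0, 0.0143, -0.0047, 0.1],
  [0, 0, 0, 0, 0.0146, -0.0037, 0.1],
  [0, 0, 0, 0, 0.0148, -0.0026, 0.1],
  [0, 0, 0, 0, 0.015, -0.0016, 0.1],
  [0, 0, 0, 0, 0.0151, -0.0005, 0.1],
  [0, 0, 0, 0, 0.0151, 0.0005, 0.1],
  [0, 0, 0, 0, 0.015, 0.0016, 0.1],
  [0, 0, 0, 0, 0.01, 0.0018, 0.1],
  [0, 0, 0, 0, 0, 0, 0.1],
])

```text
clock: 58.6
position: [0.7008, -0.1239, 0.256]
eef_rot: [0.66, 0.751, 0.0, 0.001]
contact_force: [1.6, -3.6, -0.3]
grip_width: 0.0171
```

```bash
python3 - <<'E'
from h import *
stat(); lev()
E
```

```text
t 58.6 pos [ 0.7008 -0.1239  0.256 ] yaw 1.699 tilt [ 0.002 -0.002 -1.   ] q [-0.08  0.46  0.23  1.46 -0.11  1.23  0.3 ] F [ 1.6 -3.6 -0.3] M [-0.81 -0.5   0.01] w 0.0171
lever est a 1.394 r 0.2150 (0.2154) y 0.0005 x 0.0435 z 0.2105
```

>>> send_rows([
  [0, 0, 0, 0, 0.006, 0.0015, 0.1],
  [0, 0, 0, 0, 0.005, 0.0013, 0.1],
  [0, 0, 0, 0, 0, 0, 0.1],
])

```text
clock: 58.9
position: [0.7112, -0.1223, 0.2534]
eef_rot: [0.66, 0.751, 0.0, 0.001]
contact_force: [2.0, -4.8, -1.5]
grip_width: 0.0175
```

```bash
python3 - <<'E'
from h import *
stat(); lev()
E
```

```text
t 58.9 pos [ 0.7112 -0.1223  0.2534] yaw 1.699 tilt [ 0.002 -0.001 -1.   ] q [-0.07  0.48  0.23  1.44 -0.11  1.23  0.29] F [ 2.  -4.8 -1.5] M [-1.27 -0.25  0.02] w 0.0175
lever est a 1.444 r 0.2148 (0.2154) y 0.0006 x 0.054 z 0.2079
```

>>> send_rows([
  [0, 0, 0, 0, 0, 0, 0.4],
  [0, 0, 0, 0, 0, 0, 0.45],
  [0, 0, 0, 0, 0, 0, 0.45],
  [0, 0, 0, 0, 0, -0.02, 0.45],
  [0, 0, 0, 0, 0, -0.04, 0.45],
  [0, 0, 0, 0, 0, -0.04, 0.45],
  [0, 0, 0, 0, 0, -0.02, 0.45],
  [0, 0, 0, 0, 0, 0, 0.45],
])

```text
clock: 59.7
position: [0.7115, -0.1218, 0.3774]
eef_rot: [0.66, 0.751, 0.002, 0.003]
contact_force: [-0.2, -0.5, -0.1]
grip_width: 0.0422
```

```bash
python3 - <<'E'
from h import *
stat(); st,im,d=shot('wrist','w30'); plan([.512,-.150,.30],3.272)
E
```

```text
t 59.7 pos [ 0.7115 -0.1218  0.3774] yaw 1.7 tilt [ 0.007 -0.    -1.   ] q [-0.08  0.42  0.25  1.26 -0.1   1.46  0.28] F [-0.2 -0.5 -0.1] M [-0.07  0.04  0.04] w 0.0422
yaw now 1.700 rot [ 0.003  0.004 -1.572] rows>= 10.5 | shift(cur axes) [-0.0025 -0.2012  0.0742] after turn [ 0.2009 -0.0023  0.075 ] rows>= 4.3
```

View pics/w30.png

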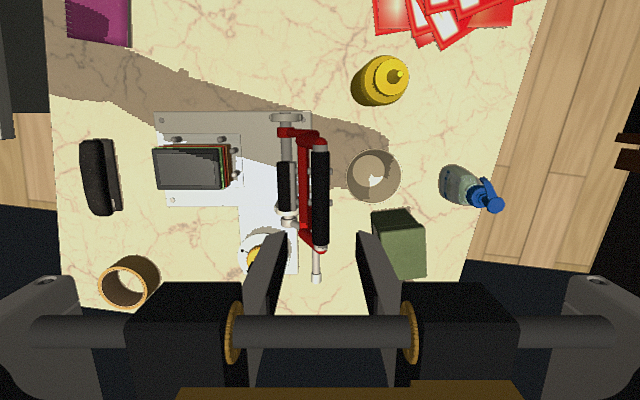

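>>> send_rows([
  [0, 0, 0, 0, -0.0402, 0, 0.6],
  [0, 0, 0, 0, -0.0402, 0, 0.8],
  [0, 0, 0, 0, -0.0402, 0, 0.9],
  [0, 0, 0, 0, -0.0402, 0, 0.9],
  [0, 0, 0, 0, -0.0402, 0, 0.9],
  [0, 0, -0.143, 0, 0, 0.01, 0.9],
  [0, 0, -0.143, 0, 0, 0.01, 0.9],
  [0, 0, -0.143, 0, 0, 0.01, 0.9],
  [0, 0, -0.143, 0, 0, 0.01, 0.9],
  [0, 0, -0.143, 0, 0, 0.01, 0.9],
  [0, 0, -0.143, 0, 0, 0.01, 0.9],
  [0, 0, -0.143, 0, 0, 0.01, 0.9],
  [0, 0, -0.143, 0, 0, 0.01, 0.9],
  [0, 0, -0.143, 0, 0, 0.01, 0.9],
  [0, 0, -0.143, 0, 0, 0.01, 0.9],
  [0, 0, -0.142, 0, 0, 0.01, 0.9],
  [0, 0, 0, 0, 0, 0, 0.9],
  [0, 0, 0, 0, 0, 0, 0.9],
])

```text
clock: 61.55
position: [0.5109, -0.1475, 0.2628]
eef_rot: [-0.063, 0.998, -0.0, 0.0]
contact_force: [-0.0, 0.1, -0.2]
grip_width: 0.0848
```

```bash
python3 - <<'E'
from h import *
stat(); st,im,d=shot('wrist','w31'); plan([.5091,-.1506,.10],3.272); held('w31',.083,.098,(200,80,440,245)); crop(im,200,80,440,280,3,'w31a')
E
```

```text
t 61.55 pos [ 0.5109 -0.1475  0.2628] yaw -3.016 tilt [ 0. -0. -1.] q [ 0.02  0.14  0.16  1.86 -0.02  1.14  1.88] F [-0.   0.1 -0.2] M [0.06 0.03 0.06] w 0.0848
yaw now -3.016 rot [-0.     0.001 -0.005] rows>= 0.0 | shift(cur axes) [ 0.0027 -0.0027  0.1633] after turn [ 0.0025 -0.0028  0.1633] rows>= 3.3
near x -0.0492 y edges near [-0.0324  0.0301] mid -0.0012 z [0.0892 0.0905]
edge slope [ 0.0079 -0.0482] tcp press [0.0021 0.0019]
```

View pics/w31a.png

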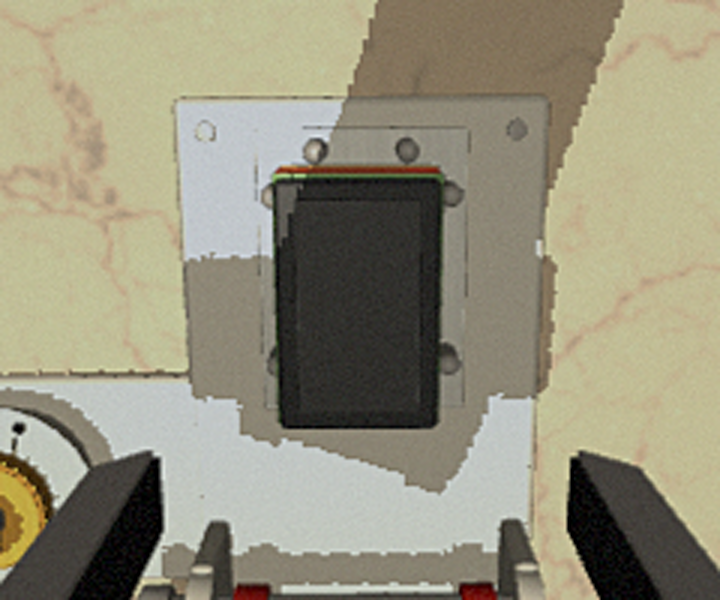

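```bash
python3 - <<'E'
from h import *
for name,bx in [('w7',(380,55,512,210)),('w1',(335,70,455,215))]:
    st,im,d=load(name);C=cloud('wrist',d,st);x0,y0,x1,y1=bx
    hsv=cv2.cvtColor(im,cv2.COLOR_BGR2HSV)
    m=np.zeros(d.shape,bool); m[y0:y1,x0:x1]=1
    m&=(C[...,2]>.010)&(C[...,2]<.022)&((hsv[...,2]<90)|((hsv[...,1]<50)&(hsv[...,2]>130)))
    m=cv2.morphologyEx(m.astype(np.uint8),cv2.MORPH_OPEN,np.ones((5,5)))
    n,l,s,c=cv2.connectedComponentsWithStats(m); i=1+np.argmax(s[1:,4]); p=C[l==i]
    r=cv2.minAreaRect((p[:,:2]*1000).astype(np.float32)); print(name,r,np.median(p[:,2]))
E
```

```text
w7 ((479.58392333984375, 412.62689208984375), (142.6390380859375, 203.4170379638672), 80.1334228515625) 0.015771508903847486
w1 ((479.669189453125, 413.2154541015625), (142.79515075683594, 203.23484802246094), 80.08743286132812) 0.015825578726738898
```

>>> send_rows([
  [0, 0, -0.005, 0.0022, -0.003, 0.045, 0.86],
  [0, 0, 0, 0, 0, 0.045, 0.86],
  [0, 0, 0, 0, 0, 0.045, 0.86],
  [0, 0, 0, 0, 0, 0.02, 0.86],
  [0, 0, 0, 0, 0, 0, 0.86],
  [0, 0, 0, 0, 0, 0, 0.86],
])

```text
clock: 62.2
position: [0.5103, -0.1511, 0.1092]
eef_rot: [-0.067, 0.998, -0.0, 0.001]
contact_force: [0.4, 0.1, 0.6]
grip_width: 0.0806
```

```bash
python3 - <<'E'
from h import *
stat(); plan([.5096,-.1506,.020],3.272)
E
```

```text
t 62.2 pos [ 0.5103 -0.1511  0.1092] yaw -3.008 tilt [ 0.002 -0.001 -1.   ] q [ 0.04  0.31  0.15  2.02 -0.06  0.81  1.93] F [0.4 0.1 0.6] M [ 0.03  0.03 -0.  ] w 0.0806
yaw now -3.008 rot [-0.001  0.002  0.003] rows>= 0.0 | shift(cur axes) [0.0009 0.0006 0.0892] after turn [0.0007 0.0006 0.0892] rows>= 1.8
```

>>> send_rows([
  [0, 0, 0.003, 0.0008, 0.0006, 0.025, 0.86],
  [0, 0, 0, 0, 0, 0.025, 0.86],
  [0, 0, 0, 0, 0, 0.025, 0.86],
  [0, 0, 0, 0, 0, 0.012, 0.86],
  [0, 0, 0, 0, 0, 0, 0.86],
  [0, 0, 0, 0, 0, 0, 0.86],
])

```text
clock: 62.8
position: [0.51, -0.1508, 0.0226]
eef_rot: [-0.066, 0.998, -0.0, 0.002]
contact_force: [-0.8, -0.5, -0.0]
grip_width: 0.0809
```

```bash
python3 - <<'E'
from h import *
stat(); plan([.5096,-.1506,.020],3.272)
E
```

```text
t 62.8 pos [ 0.51   -0.1508  0.0226] yaw -3.01 tilt [ 0.003 -0.001 -1.   ] q [ 0.06  0.44  0.13  2.08 -0.09  0.62  1.95] F [-0.8 -0.5 -0. ] M [ 0.01 -0.04  0.01] w 0.0809
yaw now -3.010 rot [-0.001  0.003  0.001] rows>= 0.0 | shift(cur axes) [0.0004 0.0002 0.0026] after turn [0.0004 0.0002 0.0026] rows>= 0.1
```

Close, then lift slowly.

>>> send_rows([
  [0, 0, 0, 0, 0, 0.001, 0.7],
  [0, 0, 0, 0, 0, 0, 0.5],
  [0, 0, 0, 0, 0, 0, 0.5],
  [0, 0, 0, 0, 0, 0, 0.5],
  [0, 0, 0, 0, 0, 0, 0.5],
  [0, 0, 0, 0, 0, 0, 0.5],
  [0, 0, 0, 0, 0, -0.01, 0.5],
  [0, 0, 0, 0, 0, -0.02, 0.5],
  [0, 0, 0, 0, 0, -0.025, 0.5],
  [0, 0, 0, 0, 0, -0.03, 0.5],
  [0, 0, 0, 0, 0, -0.025, 0.5],
  [0, 0, 0, 0, 0, -0.01, 0.5],
  [0, 0, 0, 0, 0, 0, 0.5],
])

```text
clock: 64.1
position: [0.5095, -0.1505, 0.1416]
eef_rot: [-0.066, 0.998, -0.0, 0.002]
contact_force: [-0.2, -0.1, -3.8]
grip_width: 0.0635
```

```bash
python3 - <<'E'
from h import *
stat(); shot('wrist','w32'); st,im,d=shot('scene','s3'); crop(im,280,120,440,260,5,'s3a'); plan([.4796,.4129,.14])
E
```

```text
t 64.1 pos [ 0.5095 -0.1505  0.1416] yaw -3.009 tilt [ 0.004 -0.001 -1.   ] q [ 0.03  0.26  0.16  2.   -0.05  0.88  1.92] F [-0.2 -0.1 -3.8] M [ 0.08  0.   -0.02] w 0.0635
yaw now -3.009 rot [-0.     0.001 -0.   ] rows>= 0.0 | shift(cur axes) [-0.0457  0.5621 -0.0006] after turn [-4.570e-02  5.621e-01 -5.000e-04] rows>= 11.3
```

View pics/w32.png

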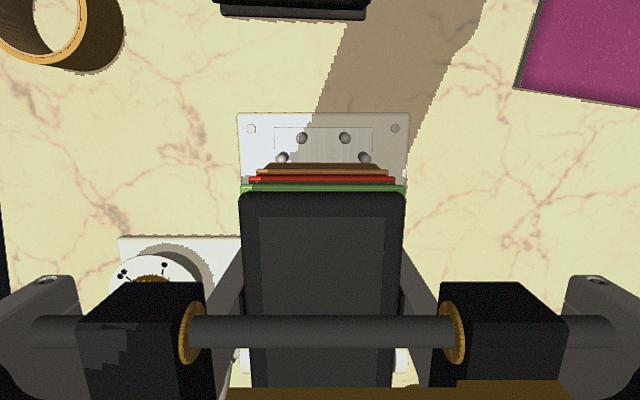

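>>> send_rows([
  [0, 0, 0, -0.001, 0.012, 0, 0.5],
  [0, 0, 0, -0.002, 0.025, 0, 0.5],
  [0, 0, 0, -0.0025, 0.031, 0, 0.5],
  [0, 0, 0, -0.0025, 0.031, 0, 0.5],
  [0, 0, 0, -0.0025, 0.031, 0, 0.5],
  [0, 0, 0, -0.0025, 0.031, 0, 0.5],
  [0, 0, 0, -0.0025, 0.031, 0, 0.5],
  [0, 0, 0, -0.0025, 0.031, 0, 0.5],
  [0, 0, 0, -0.0025, 0.031, 0, 0.5],
  [0, 0, 0, -0.0025, 0.031, 0, 0.5],
  [0, 0, 0, -0.0025, 0.031, 0, 0.5],
  [0, 0, 0, -0.0025, 0.031, 0, 0.5],
  [0, 0, 0, -0.0025, 0.031, 0, 0.5],
  [0, 0, 0, -0.0025, 0.031, 0, 0.5],
  [0, 0, 0, -0.0025, 0.031, 0, 0.5],
  [0, 0, 0, -0.0025, 0.031, 0, 0.5],
  [0, 0, 0, -0.0025, 0.031, 0, 0.5],
  [0, 0, 0, -0.0025, 0.031, 0, 0.5],
  [0, 0, 0, -0.002, 0.022, 0, 0.5],
  [0, 0, 0, -0.0007, 0.007, 0, 0.5],
])

```text
clock: 66.2
position: [0.4779, 0.4157, 0.1384]
eef_rot: [-0.068, 0.998, -0.0, -0.0]
contact_force: [-0.0, 0.3, -3.1]
grip_width: 0.0641
```

```bash
python3 - <<'E'
from h import *
stat(); plan([.4796,.4129,.05]); shot('wrist','w33')
E
```

```text
t 66.2 pos [0.4779 0.4157 0.1384] yaw -3.006 tilt [-0.001 -0.001 -1.   ] q [-0.74  0.43 -0.1   1.76  0.05  0.96  0.84] F [-0.   0.3 -3.1] M [0.08 0.07 0.05] w 0.0641
yaw now -3.006 rot [-0.001 -0.001  0.   ] rows>= 0.0 | shift(cur axes) [-0.0014 -0.0029  0.0884] after turn [-0.0013 -0.003   0.0884] rows>= 1.8
```

View pics/w33.png

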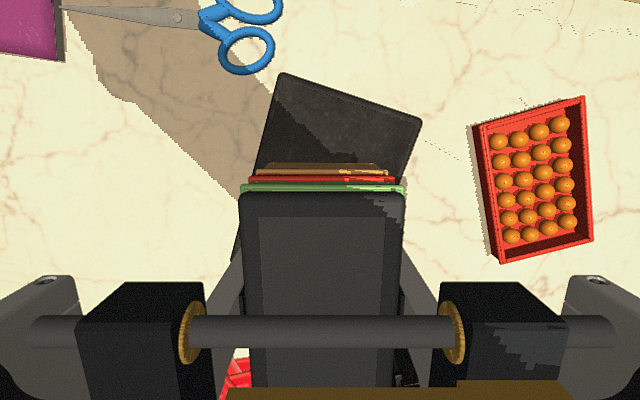

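>>> send_rows([
  [0, 0, 0, -0.0014, -0.0029, 0.02, 0.5],
  [0, 0, 0, 0, 0, 0.025, 0.5],
  [0, 0, 0, 0, 0, 0.025, 0.5],
  [0, 0, 0, 0, 0, 0.015, 0.5],
  [0, 0, 0, 0, 0, 0, 0.5],
  [0, 0, 0, 0, 0, 0, 0.5],
])

```text
clock: 66.85
position: [0.4823, 0.4098, 0.0554]
eef_rot: [-0.066, 0.998, -0.0, 0.001]
contact_force: [0.4, -0.0, -2.2]
grip_width: 0.064
```

```bash
python3 - <<'E'
from h import *
stat(); plan([.4796,.4129,.0255])
E
```

```text
t 66.85 pos [0.4823 0.4098 0.0554] yaw -3.01 tilt [ 0.002 -0.001 -1.   ] q [-0.73  0.52 -0.09  1.82  0.07  0.8   0.84] F [ 0.4 -0.  -2.2] M [0.05 0.01 0.04] w 0.064
yaw now -3.010 rot [-0.001  0.002 -0.   ] rows>= 0.0 | shift(cur axes) [0.0023 0.0034 0.0299] after turn [0.0022 0.0034 0.0299] rows>= 0.6
```

>>> send_rows([
  [0, 0, 0, 0.002, 0.003, 0.008, 0.5],
  [0, 0, 0, 0, 0, 0.008, 0.5],
  [0, 0, 0, 0, 0, 0.006, 0.5],
  [0, 0, 0, 0, 0, 0.004, 0.5],
  [0, 0, 0, 0, 0, 0.002, 0.5],
  [0, 0, 0, 0, 0, 0, 0.5],
])

```text
clock: 67.45
position: [0.4797, 0.4125, 0.0268]
eef_rot: [-0.066, 0.998, -0.0, 0.001]
contact_force: [-0.5, -0.4, -3.4]
grip_width: 0.0644
```

```bash
python3 - <<'E'
from h import *
stat(); plan([.4796,.4129,.0245])
E
```

```text
t 67.45 pos [0.4797 0.4125 0.0268] yaw -3.01 tilt [ 0.001 -0.001 -1.   ] q [-0.74  0.56 -0.09  1.83  0.07  0.75  0.83] F [-0.5 -0.4 -3.4] M [0.05 0.01 0.01] w 0.0644
yaw now -3.010 rot [-0.001  0.001 -0.   ] rows>= 0.0 | shift(cur axes) [0.0001 0.0004 0.0023] after turn [0.0001 0.0004 0.0023] rows>= 0.0
```

>>> send_rows([
  [0, 0, 0, 0, 0, 0.001, 0.5],
  [0, 0, 0, 0, 0, 0.001, 0.5],
  [0, 0, 0, 0, 0, 0, 0.5],
])

```text
clock: 67.75
position: [0.4798, 0.4126, 0.0251]
eef_rot: [-0.066, 0.998, -0.0, 0.001]
contact_force: [0.7, -0.2, -1.9]
grip_width: 0.0638
```

```bash
python3 - <<'E'
from h import *
stat()
E
```

```text
t 67.75 pos [0.4798 0.4126 0.0251] yaw -3.01 tilt [ 0.002 -0.    -1.   ] q [-0.74  0.56 -0.09  1.83  0.07  0.75  0.83] F [ 0.7 -0.2 -1.9] M [ 0.03  0.03 -0.01] w 0.0638
```

>>> send_rows([
  [0, 0, 0, 0, 0, 0.001, 0.5],
  [0, 0, 0, 0, 0, 0, 0.5],
  [0, 0, 0, 0, 0, 0, 0.5],
  [0, 0, 0, 0, 0, 0, 0.6],
  [0, 0, 0, 0, 0, 0, 0.75],
  [0, 0, 0, 0, 0, 0, 0.9],
  [0, 0, 0, 0, 0, 0, 0.95],
  [0, 0, 0, 0, 0, 0, 0.95],
  [0, 0, 0, 0, 0, -0.015, 0.95],
  [0, 0, 0, 0, 0, -0.03, 0.95],
  [0, 0, 0, 0, 0, -0.04, 0.95],
  [0, 0, 0, 0, 0, -0.04, 0.95],
  [0, 0, 0, 0, 0, -0.04, 0.95],
  [0, 0, 0, 0, 0, -0.04, 0.95],
  [0, 0, 0, 0, 0, 0, 0.95],
])

```text
clock: 69.25
position: [0.4812, 0.4145, 0.2362]
eef_rot: [-0.066, 0.998, 0.003, 0.004]
contact_force: [0.1, 0.7, -0.2]
grip_width: 0.0892
```

```bash
python3 - <<'E'
from h import *
stat(); st,im,d=shot('wrist','w34'); held('w34',.085,.1,(200,80,440,245),c=(.4796,.4129)); shot('scene','s4'); shot('top','t4')
C=cloud('wrist',d,st)
p=C[80:245,200:440].reshape(-1,3);p=p[(p[:,2]>.085)&(p[:,2]<.1)];print(cv2.minAreaRect((p[:,:2]*1000).astype(np.float32)),np.median(p[:,2]))
im=cv2.imread('pics/s4.png');crop(im,180,120,420,280,3.3,'s4a')
im=cv2.imread('pics/t4.png');crop(im,170,90,470,290,2.6,'t4a')
E
```

```text
t 69.25 pos [0.4812 0.4145 0.2362] yaw -3.01 tilt [ 0.008  0.006 -1.   ] q [-0.74  0.33 -0.1   1.67  0.04  1.13  0.86] F [ 0.1  0.7 -0.2] M [-0.    0.01  0.01] w 0.0892
near x -0.0495 y edges near [-0.0317  0.0304] mid -0.0006 z [0.0912 0.0925]
edge slope [ 0.0069 -0.0485] tcp press [0.0018 0.0013]
((479.265625, 412.4691162109375), (98.65607452392578, 64.08953857421875), 7.47629976272583) 0.09122650711417477
```

View pics/w34.png

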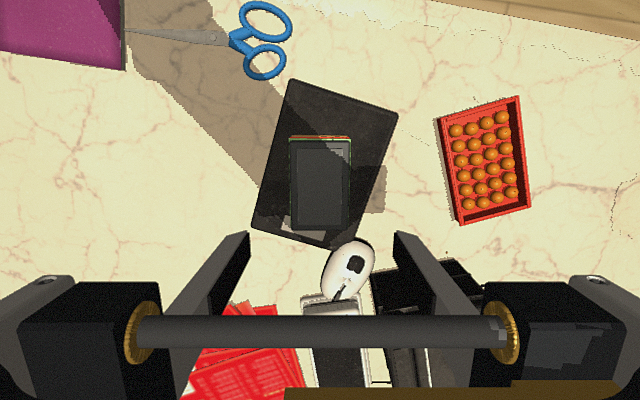

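View pics/s4a.png

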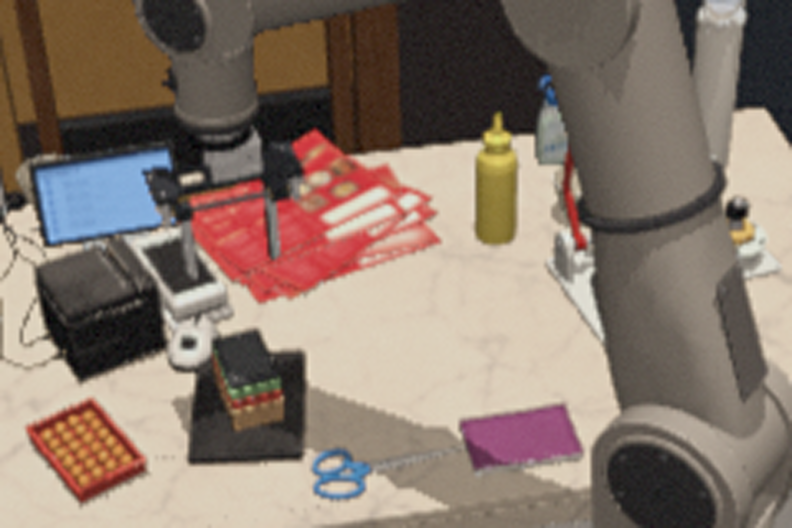

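View pics/t4a.png

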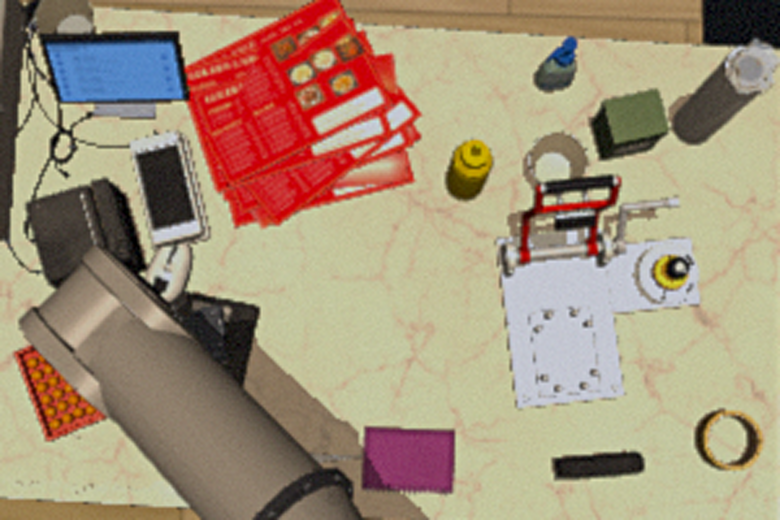

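>>> send_rows([
  [0, 0, 0, 0, 0, 0, 0.95],
  [0, 0, 0, 0, 0, 0, 0.95],
  [0, 0, 0, 0, 0, 0, 0.95],
])

```text
clock: 69.7
position: [0.4792, 0.4125, 0.2283]
eef_rot: [-0.066, 0.998, -0.001, 0.0]
contact_force: [-0.3, -0.5, -0.4]
grip_width: 0.0892
```

```bash
python3 - <<'E'
from h import *
print(manip.finish_job()); stat()
E
```

```text
the job is handed in; nothing more can be done
None
the job is handed in; nothing more can be done
```

The snack box is made up, pressed and standing on the kitchen scale; I handed the job in after about 70 s, and no verdict was reported.

- **Order:** two trays were on the counter, green and the smaller red one (100 x 64 mm by measurement; the larger red look-alike is 147 x 98 mm). There was no white tray, so the stop goes on two dots.
- **Stop:** I slackened the jam nut by about 1.0 rad and turned the screw from about -0.25 to 2.38 rad. I then tightened the nut, and its mark came back to the starting place within about 4°.
- **Stacking and pressing:** tub, red tray, green tray and lid went into the pocket, with each rim height within about 1 mm of nominal. I pulled the lever onto the stop with 20 to 29 N on the handle for over half a second, then swung it back to about 1.44 rad, where it stayed.
- **On the scale:** the box is centred within 1 mm of the scale's middle and level. The lid's top is at 91 to 93 mm; 93 mm is nominal. No bystander looks moved in the last pictures, though the arm hid part of them.
- **Disagreement:** the lever read about -0.02 to -0.03 rad on the stop, where about 0.0 was expected. That puts the pad at an estimated 10 to 11.5 mm, close to the 12.2 mm limit. I could not read the pad or the force on the stop directly.

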